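Refit the snap ring that retains the vial carousel on its drive spindle

TASK

Refit the snap ring that keeps the vial carousel on its drive spindle: take the snap-ring pliers out of their block, spread the ring by its two eyes no wider than it takes to clear the spindle, carry it over the spindle, press it gently down on the spring-loaded white washer and let it close fully and centrally into the groove. Then stand the pliers upright in their block again, as they were. Handle the ring with the pliers only, never lean hard on the ring, the dish or the carousel, and leave the bottle, the vial and the tube rack where they are.

Things in the scene. Friction and masses are not known exactly. Their poses are not given: they have to be found in the camera images.
- clip: Dark steel snap ring (all sizes in mm), 4 thick, 32 inside, 43 outside, flat in the dish. Origin: ring centre, underside. x from the back towards the gap between the eyes, y from right to left eye, z up. Back quarter (45 deg each side) rigid; arms hinge at its ends. To clear the 36 spindle when spread 0.3 rad the spindle axis must lie 4 to 5 ahead (+x) of the origin; when home it is at the origin.
- eye_l (a point): Left eye of the ring: top rim centre of a through hole of 5.6 dia in a lug about 10 square. At rest at (20.7, 11.0) in the ring's frame; spread by 0.3 rad at (19.9, 21.1).
- eye_r (a point): Right eye of the ring, mirror image of the left: (20.7, -11.0) at rest, (19.9, -21.1) spread by 0.3 rad.
- clip_l (a joint): How far the left arm of the ring is spread, rad: 0 at rest, about 0.01 when home in the groove. 0.24 just clears the spindle, 0.28 to 0.34 is right (both arms alike); beyond 0.42 (eyes 50 mm apart) the ring is spoilt. Springy: about 4 N at the eye to start, 11 N at 0.3.
- clip_r (a joint): The same for the right arm.
- pliers: Small snap-ring pliers, 111 long, tips down in the block. Squeezing the handles SPREADS the tips; a spring closes them. Origin: mid of the joint plate (12.5 x 44 x 18), z up along the handles, y the way tips and handles move. Two screw heads (28 long in x, 9 high, at y = +-13) rest on the block, so the origin stands 4.5 over the block's top. 0.15 kg; spring 4 to 6 N on each handle at rest.
- jaw_l (a joint): Opening of the left jaw, rad, 0 to 0.34, 0 at rest. It turns about a screw at y = 13, z = 0; tip 50 below, so the tip goes out 0.5 mm per 0.01 rad and the handle in 0.4 mm at grip height. 0.02 puts the tips over the eyes of the ring at rest, about 0.25 to 0.28 spreads it right.
- jaw_r (a joint): The same for the right jaw; geared to the left one, so always equal.
- tip_l (a point): Lowest point of the left tip: a pin of 3.4 dia, round-ended, 3.6 long below a flat shoulder (8 x 7). At rest at (0, 10.2, -50) in the pliers' frame. The shoulder meets the ring's top before the pin comes through.
- tip_r (a point): Lowest point of the right tip, mirror image.
- pliers_grip (a point): Point midway between the two dark green handles, 40 above the pliers' origin: where to take them, fingers closing along the pliers' y. Handles 14 wide, up to 21 above this point; over their outsides 52 here at rest (59 at the top, so first touch is there), parallel and 36 apart at jaw 0.20, about 30 with the ring spread right. Some 30 N a handle holds the ring spread.
- groove (a point): On the spindle's axis, midway up its groove. Groove 6 wide, 32.4 dia; spindle 36 dia, steel, greased. The white plastic washer (72 dia, slippery) stands 0.5 above this point at rest and shuts off the lower half: the ring must be pressed down until its underside is 1.2 to 3 below this point, drawn 4 to 5 mm along its +x until its back meets the groove's floor, then let close. z up.
- spindle_top (a point): Top of the spindle, 14.5 above the groove point. The top 6 taper from 36 to 27 dia.
- carousel: Round carousel, 188 dia, with a white washer (72 dia) on its hub and small capped vials standing 79 out from the axis, tops 10 over the washer. Cannot turn, but sinks on a spring when the washer is pressed: 4 N to start, 3 N more per mm, stop at 3.5 mm; with the ring home it stays 1.5 mm down. Origin: on the spindle's axis, 30 below the washer's face. Housing below: 200 x 210.
- block_slot (a point): Centre of the slot's mouth in the top of the grey-blue pliers block (60 x 84 x 64 high, fixed). Slot 16 (x) by 58 (y), 60 deep; z up. The pliers' tips and joint plate go into the slot, their y along the slot's y.
- dish: Round steel parts dish, 122 across, rim 12 high, floor 4 above the bench; fixed. Origin: centre of the underside.
- wash_bottle: White plastic bottle, 72 dia, 167 high, loose. Origin: centre of its foot. To be left alone.
- sample_vial: Small glass vial with white cap, 27 dia, 59 high, loose. Origin: centre of its foot. To be left alone.
- tube_rack: White rack (80 x 150) with purple-capped tubes, 114 high, loose. Origin: centre of its foot. To be left alone.

How it is judged:
By the outcome, as a careful person would: the job done as asked, in the order asked, and still so for the second after the job is handed in, with the robot touching nothing.
It also fails if it takes over 72 s, if anything falls off the work surface, if the arm or the gripper's body presses on something with over 40 N, if the wrist force passes 120 N, or if a joint passes its speed limit or range.

ROBOT

A 6-joint arm with a two-finger parallel gripper is mounted at the origin on the work surface. World frame = base frame: x ahead of the robot, y to its left, z up, the work surface at z = 0. Lengths are in m, angles in rad, forces in N, time in s.
With the tool pointing down it reaches from about 0.275 to 0.825 m from the base axis. Payload 4.9 kg.
Tool frame: the origin (TCP) lies at the very end of the fingers, on their centre line; the grasp point (between the pads) lies 19 mm behind it; y points along the fingers, x is the direction in which the jaws open and shut, and the axes are right-handed (so a half turn about y gives the same grasp; the last joint's range is limited). The gripper opens to 85 mm and grips with 20 to 120 N. Pads are 22 mm wide; open, the fingers measure 114 mm over their backs; the gripper's body (76 mm by 85 mm) begins 54 mm behind the grasp point. The pads swing forward as they close: fully open they stand 13 mm farther back than shut.
Start: joints at [-1.36, 0.326, -0.193, 1.052, 0, 1.437], TCP at [0.186, -0.518, 0.231] pointing down, gripper open.
Joint ranges: [-2.65, 2.65], [-0.97, 1.79], [-1.3, 1.35], [-1.93, 2.1], [-1.47, 1.37], [-3.14, 3.14]. Speed limits (rad/s): [2.57, 2.57, 3.14, 3.14, 3.14, 3.14].

INTERFACE

Orientations are given as a unit quaternion [w, x, y, z].
In Python, from plant import robot, capture, get_calibration, find_in, place_of gives the robot as it stands. The module is installed in compiled form; this text tells all that it offers.
- The arm moves only by the tool apply_moves, never from a script. Its argument "deltas" is a list of rows, each a list of 4 numbers: the shift along the tool's x, y, z in m, then the turn about the tool's y in rad. In form: [[x, y, z, yaw], ...]. A call has 1 to 8 rows; each row shifts and turns the pose as measured when the row begins, along the tool's axes as they then stand; what a row does not reach is not made up. A row lasts 1/10 s, in which the tool goes at most 50 mm and 8.59 degrees, less where a joint would pass 70% of its speed; a pose out of reach is approached as far as the arm can. A call with a gripper value outside its range is refused whole. "jaw" is the finger opening in m, from 0 to 0.0854, set as the call begins (left out, the last holds). The fingers move at their own pace and stop on an object; the grip force is fixed at half the most. Time passes only in rows, so rows that do not move let the fingers close. It gives the time, the measured TCP pose, the force and the opening at its end, in the units of the state.
- robot.observe(): the state, without advancing time (a new reading comes with each control period).
- capture(name): name is "scene" or "side" or "wrist"; returns (picture, depth): 400x640x3 uint8, red, green, blue; 400x640 float32, m along the optical axis (not along the pixel's ray), 0 where there is no reading.
- get_calibration(name): a dict with "K" (3x3 intrinsics, pixels), "view" (4x4, takes a point from world to camera coordinates). Camera axes: x right, y up, looking along -z (the intrinsics and any distortion apply to the point x, -y, -z); pixel columns grow to the right and rows downward; lengths in m; the calibration is good to about 2 mm. A picture is of the moment at which its call begins: read the wrist's pose just before it. get_calibration takes no time and is no camera call; for the wrist camera it gives the pose at the moment of the call.
- robot.finish_job(): hands the job in, once; it reports no verdict.
Trained networks look in the newest picture that a camera, given by its name, has taken for a name from the list of things; names that differ only in an ending like _2 or _b are one class to them, and where a whole thing is asked for, a point or a joint stands for the part that bears it (a point fixed in the world has none). Each returns a list of dicts, best first, with "p" (0 to 1); they miss things now and then, are a little off and sometimes report something else, mostly with a low value. They report only what shows in the picture. A call takes as long as a camera call.
- find_in(name, camera): "position" ([column, row] in pixels, amid what is visible of it).
- place_of(name, camera): "position" ([column, row] in pixels: a listed point, or the origin of a listed thing).
The state is a dict: "time": time; "q": joint angles; "qd": joint speeds; "joint_torque": joint torques, N m; "eef_pos": TCP position; "orientation": TCP orientation; "force": force on the tool from outside, world axes, zero at the start; "torque": the same for the moment, N m; "grip_width": finger opening in m.
Only numpy, scipy, OpenCV 4.12 (cv2) and the standard library are available. Lean on these libraries where they do the work, as an engineer would, in place of code of your own. Each camera call takes 0.05 s, during which the arm holds its last target.

## Working session

There is one attempt and no reset: what is moved stays moved. The work goes in short steps, Python scripts to look and compute and a tool call to move; the robot and the scene stay as the last step left them, time stands still between calls to the robot, and variables do not carry over. Pictures are saved under pics/ and viewed, and the job is handed in when it is done.

Besides the shell and the picture viewer there is one more tool, called after "Call:" as name([rows], argument=value, ...), one row to a line, values as JSON. apply_moves: Moves the arm, as the interface text tells. Its arguments: {"type":"object","properties":{"deltas":{"type":"array","items":{"type":"array","items":{"type":"number"}}},"jaw":{"type":"number"}},"required":["deltas"]}

I'll start by looking at the scene from the cameras.

```bash
mkdir -p pics; ls
python3 - <<'E'
from plant import robot, capture, get_calibration, find_in, place_of
import cv2, numpy as np
s=robot.observe(); print({k:np.round(v,3).tolist() for k,v in s.items()})
for n in ["scene","side","wrist"]:
    p,d=capture(n); cv2.imwrite(f"pics/{n}0.png",p[:,:,::-1]); np.save(f"pics/{n}0.npy",d)
    c=get_calibration(n); print(n,np.round(c["K"],1).tolist(),np.round(c["view"],3).tolist(), [k for k in c])
print(robot.observe()["time"])
E
```

```text
pics
{'time': 0.0, 'q': [-1.36, 0.327, -0.194, 1.052, 0.0, 1.437], 'qd': [-0.001, -0.0, -0.001, -0.001, -0.001, 0.003], 'joint_torque': [-0.0, -44.34, 26.244, 0.015, -0.0, 0.0], 'eef_pos': [0.186, -0.517, 0.231], 'orientation': [0.579, -0.578, 0.407, -0.406], 'force': [0.191, 0.347, -0.434], 'torque': [0.027, -0.016, 0.009], 'grip_width': 0.086}
scene [[460.6, 0.0, 313.6], [0.0, 460.6, 197.2], [0.0, 0.0, 1.0]] [[0.066, 0.998, 0.011, -0.059], [-0.67, 0.036, 0.742, 0.248], [0.74, -0.057, 0.67, -1.574], [0.0, 0.0, 0.0, 1.0]] ['K', 'view']
side [[361.5, 0.0, 321.1], [0.0, 361.5, 195.7], [0.0, 0.0, 1.0]] [[-0.898, -0.439, 0.015, 0.478], [0.335, -0.662, 0.67, -0.215], [-0.284, 0.607, 0.742, -0.814], [0.0, 0.0, 0.0, 1.0]] ['K', 'view']
wrist [[282.8, 0.0, 319.9], [0.0, 282.8, 203.3], [0.0, 0.0, 1.0]] [[0.339, -0.941, -0.001, -0.55], [0.907, 0.327, -0.266, 0.034], [0.251, 0.089, 0.964, -0.377], [0.0, 0.0, 0.0, 1.0]] ['K', 'view']
0.15
```

View pics/scene0.png

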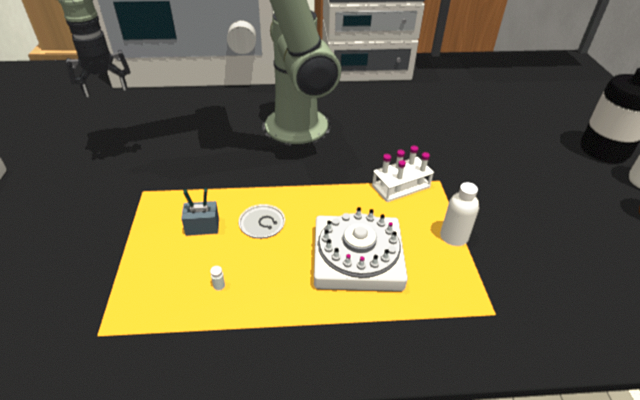

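View pics/side0.png

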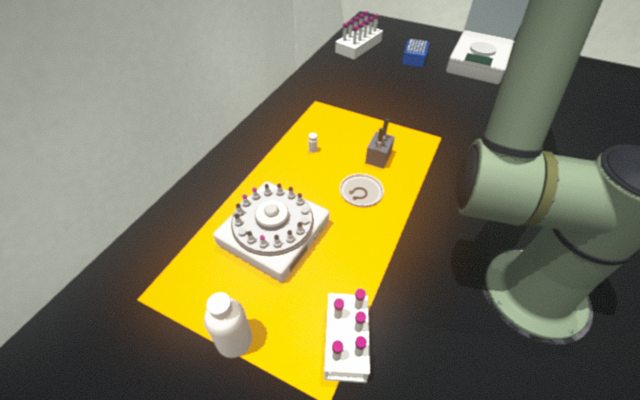

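View pics/wrist0.png

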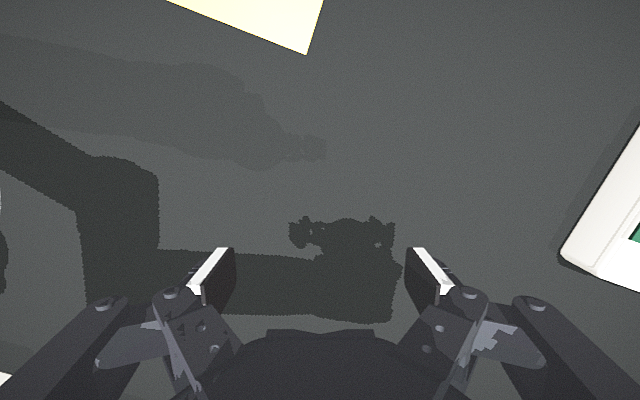

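Scene view: block with pliers at about (200,215), dish with the ring at (262,222), carousel hub at (360,237). The side view agrees. Next I'll get positions from the networks, using depth and triangulation.

```bash
cat > h.py <<'E'
from plant import robot, capture, get_calibration, find_in, place_of
import cv2, numpy as np
from scipy.spatial.transform import Rotation as R
def st():
    s=robot.observe(); q=s["orientation"]; Rm=R.from_quat([q[1],q[2],q[3],q[0]]).as_matrix()
    return s,np.array(s["eef_pos"]),Rm
def ray(cal,px):
    K=np.array(cal["K"]);V=np.array(cal["view"])
    u=(px[0]-K[0,2])/K[0,0]; v=(px[1]-K[1,2])/K[1,1]
    d=V[:3,:3].T@np.array([u,-v,-1.0]); o=-V[:3,:3].T@V[:3,3]
    return o,d     # d scaled for depth 1
def onz(cal,px,z):
    o,d=ray(cal,px); return o+d*(z-o[2])/d[2]
def proj(cal,P):
    K=np.array(cal["K"]);V=np.array(cal["view"]); P=np.atleast_2d(P)
    c=P@V[:3,:3].T+V[:3,3]; x=c[:,0]/-c[:,2]; y=-c[:,1]/-c[:,2]
    return np.c_[K[0,0]*x+K[0,2],K[1,1]*y+K[1,2]]
def tri(rs):
    A=np.zeros((3,3));b=np.zeros(3)
    for o,d in rs:
        d=d/np.linalg.norm(d);M=np.eye(3)-np.outer(d,d);A+=M;b+=M@o
    p=np.linalg.solve(A,b)
    return p,max(np.linalg.norm((np.eye(3)-np.outer(d,d)/(d@d))@(p-o)) for o,d in rs)
def cloud(cal,dep):
    K=np.array(cal["K"]);V=np.array(cal["view"])
    v,u=np.mgrid[:dep.shape[0],:dep.shape[1]]
    c=np.stack([(u-K[0,2])/K[0,0]*dep,-(v-K[1,2])/K[1,1]*dep,-dep],-1)
    return (c-V[:3,3])@V[:3,:3]
def save(name,fn,crop=None,scale=1):
    p,d=capture(name); q=p
    if crop: x0,y0,x1,y1=crop; q=p[y0:y1,x0:x1]
    if scale!=1: q=cv2.resize(q,None,fx=scale,fy=scale,interpolation=cv2.INTER_CUBIC)
    cv2.imwrite("pics/"+fn,q[:,:,::-1]); return p,d
E
python3 - <<'E'
from h import *
P,D,C={}, {}, {}
for n in ["scene","side"]:
    _,D[n]=capture(n); C[n]=get_calibration(n)
for t in ["pliers","pliers_grip","block_slot","clip","eye_l","eye_r","groove","spindle_top","carousel","dish","wash_bottle","sample_vial","tube_rack"]:
    rs=[]
    for n in ["scene","side"]:
        r=place_of(t,n)
        for e in r[:2]: 
            px=e["position"]; i,j=int(round(px[1])),int(round(px[0])); 
            dd=D[n][min(max(i,0),399),min(max(j,0),639)]
            o,d=ray(C[n],px); print(t,n,np.round(px,1),round(e["p"],2),"depthpt",np.round(o+d*dd,3))
        if r: rs.append(ray(C[n],r[0]["position"]))
    if len(rs)==2: p,e=tri(rs); print("   TRI",np.round(p,4),round(e,4))
print(robot.observe()["time"])
E
```

```text
pliers scene [200.4 209.8] 0.73 depthpt [ 0.474 -0.26   0.064]
pliers side [378.9 142.2] 0.55 depthpt [ 0.467 -0.243  0.076]
   TRI [ 0.4715 -0.2608  0.061 ] 0.0001
pliers_grip scene [198.3 194.4] 0.7 depthpt [ 0.344 -0.29   0.001]
pliers_grip scene [275.8 220.8] 0.6 depthpt [ 0.465 -0.072  0.004]
pliers_grip side [382.4 125. ] 0.57 depthpt [ 0.509 -0.423  0.002]
   TRI [ 0.4724 -0.26    0.1189] 0.0047
block_slot scene [196.2 207.2] 0.78 depthpt [ 0.477 -0.268  0.076]
block_slot scene [455.1 232.2] 0.29 depthpt [0.574 0.371 0.049]
block_slot side [377.9 140.6] 0.6 depthpt [ 0.472 -0.248  0.076]
   TRI [ 0.4736 -0.2666  0.067 ] 0.0052
clip scene [202.7 210.5] 0.67 depthpt [ 0.486 -0.252  0.072]
clip scene [262.9 217.9] 0.42 depthpt [ 0.451 -0.107  0.003]
clip side [359.3 195.6] 0.64 depthpt [ 0.458 -0.09   0.003]
   TRI [ 0.4511 -0.2112 -0.0286] 0.0751
eye_l scene [278.1 220.7] 0.62 depthpt [ 0.463 -0.066  0.002]
eye_l scene [269.2 228.2] 0.46 depthpt [ 0.492 -0.089  0.005]
eye_l side [353.3 194.6] 0.43 depthpt [ 0.475 -0.085  0.003]
eye_l side [350.4 192.7] 0.42 depthpt [ 0.483 -0.08
[... 1050 characters left out ...]
 0.375 0.042]
dish side [361.7 191.8] 0.89 depthpt [ 0.458 -0.106  0.002]
dish side [270.7 210.1] 0.63 depthpt [0.596 0.134 0.106]
   TRI [ 0.4576 -0.1101  0.001 ] 0.0021
wash_bottle scene [451.  234.7] 0.58 depthpt [0.569 0.365 0.035]
wash_bottle side [235.  339.6] 0.88 depthpt [0.507 0.406 0.081]
wash_bottle side [344.9 342.5] 0.69 depthpt [0.33  0.314 0.056]
   TRI [ 0.5361  0.3847 -0.0016] 0.002
sample_vial scene [220.1 287.9] 0.61 depthpt [ 0.679 -0.2    0.009]
tube_rack scene [402.8 184.8] 0.93 depthpt [0.342 0.295 0.008]
tube_rack scene [360.1 232. ] 0.44 depthpt [0.611 0.125 0.103]
tube_rack side [345.1 339.5] 0.79 depthpt [0.332 0.309 0.056]
   TRI [0.3378 0.2933 0.0071] 0.0032
1.55
```

```bash
cat >> h.py <<'E'
def plan(pos,xdir=None,step=0.045,ystep=0.14,minrows=1):
    """rows to get TCP to pos with tool x along xdir (world angle, mod pi). prints per-row numbers"""
    s,p,Rm=st(); pos=np.array(pos,float)
    a=np.arctan2(Rm[1,0],Rm[0,0]); dy=0
    if xdir is not None:
        dy=(a-xdir+np.pi/2)%np.pi-np.pi/2   # tool y is down: + yaw lowers world angle
    n=max(minrows,int(np.ceil(np.linalg.norm(pos-p)/step)),int(np.ceil(abs(dy)/ystep)))
    for k in range(n):
        th=a-dy*k/n; d=(pos-p)/n
        ex=np.array([np.cos(th),np.sin(th),0]); ez=np.cross(ex,[0,0,-1])
        print("[%.4f,%.4f,%.4f,%.3f],"%(d@ex,-d[2],d@ez,dy/n))
def info():
    s,p,Rm=st(); a=np.arctan2(Rm[1,0],Rm[0,0])
    print("t %.2f p %s xang %.4f ydir %s F %s T %s w %.4f q %s"%(s["time"],np.round(p,4),a,np.round(Rm[:,1],3),np.round(s["force"],1),np.round(s["torque"],2),s["grip_width"],np.round(s["q"],2)))
E
python3 - <<'E'
from h import *
info()
s,p,Rm=st(); c=get_calibration("wrist"); V=np.array(c["view"]); o=-V[:3,:3].T@V[:3,3]
print("cam in tool",np.round(Rm.T@(o-p),4)); print("cam axes in tool cols",np.round(Rm.T@V[:3,:3].T,3)); print("Rtool",np.round(Rm,3))
plan([0.40,-0.19,0.26],np.pi/2)
E
```

```text
t 1.55 p [ 0.1859 -0.5177  0.2313] xang -1.2260 ydir [ 0. -0. -1.] F [0.7 0.1 0.6] T [0.01 0.07 0.03] w 0.0852 q [-1.36  0.33 -0.19  1.05 -0.    1.44]
cam in tool [ 0.0005 -0.1413  0.0681]
cam axes in tool cols [[ 1.    -0.001 -0.   ]
 [-0.     0.266 -0.964]
 [ 0.001  0.964  0.266]]
Rtool [[ 0.338  0.     0.941]
 [-0.941 -0.     0.338]
 [ 0.    -1.    -0.   ]]
[-0.0262,-0.0032,0.0347,0.038],
[-0.0275,-0.0032,0.0337,0.038],
[-0.0288,-0.0032,0.0326,0.038],
[-0.0300,-0.0032,0.0315,0.038],
[-0.0312,-0.0032,0.0303,0.038],
[-0.0324,-0.0032,0.0291,0.038],
[-0.0334,-0.0032,0.0278,0.038],
[-0.0345,-0.0032,0.0265,0.038],
[-0.0355,-0.0032,0.0252,0.038],
```

Call:
apply_moves([
  [-0.026,-0.003,0.035,0.038],
  [-0.0275,-0.003,0.034,0.038],
  [-0.029,-0.003,0.033,0.038],
  [-0.03,-0.003,0.0315,0.038],
  [-0.031,-0.003,0.03,0.038],
  [-0.0325,-0.003,0.029,0.038],
  [-0.0335,-0.003,0.028,0.038],
  [-0.0345,-0.003,0.0265,0.038],
])

```text
time: 2.35
eef_pos: [0.3832, -0.2229, 0.2554]
orientation: [-0.504, 0.504, -0.494, 0.497]
force: [1.3, 0.4, -0.1]
grip_width: 0.0854
```

Call:
apply_moves([
  [-0.0355,-0.003,0.025,0.038],
  [0,0,0,0],
])

```text
time: 2.55
eef_pos: [0.4106, -0.1817, 0.2593]
orientation: [-0.496, 0.495, -0.502, 0.506]
force: [-0.0, -0.5, -0.9]
grip_width: 0.0854
```

Run:
```python
from h import *
info()
p,d=save("wrist","w1.png"); c=get_calibration("wrist"); np.savez("pics/w1.npz",p=p,d=d,K=c["K"],V=c["view"])
for t in ["pliers","block_slot","clip","eye_l","eye_r","dish","pliers_grip"]:
    for e in place_of(t,"wrist")[:3]:
        px=e["position"]; i,j=int(round(px[1])),int(round(px[0])); dd=d[min(max(i,0),399),min(max(j,0),639)]
        o,r=ray(c,px); print(t,np.round(px,1),round(e["p"],2),np.round(o+r*dd,3))
```

```text
t 2.55 p [ 0.4106 -0.1817  0.2593] xang -1.5877 ydir [ 0.005 -0.004 -1.   ] F [-0.  -0.5 -0.9] T [-0.05  0.05  0.02] w 0.0854 q [-0.58  0.11 -0.39  1.06 -0.    2.58]
pliers [386.8 129.8] 0.58 [ 0.472 -0.26   0.075]
block_slot [391.8 135.2] 0.69 [ 0.466 -0.266  0.077]
clip [255.2 134.7] 0.84 [ 0.468 -0.097  0.   ]
eye_l [250.3 119. ] 0.68 [ 0.488 -0.093  0.006]
eye_l [237.8 136.1] 0.59 [ 0.467 -0.074  0.006]
eye_r [250.3 119. ] 0.68 [ 0.488 -0.093  0.006]
eye_r [237.8 136.1] 0.59 [ 0.467 -0.074  0.006]
dish [267.9 137.2] 0.8 [ 0.464 -0.115  0.006]
dish [391.7 134.9] 0.61 [ 0.467 -0.266  0.077]
dish [  8.7 227.4] 0.35 [0.359 0.218 0.055]
pliers_grip [397.3 131.9] 0.9 [ 0.47  -0.272  0.076]
```

View pics/w1.png

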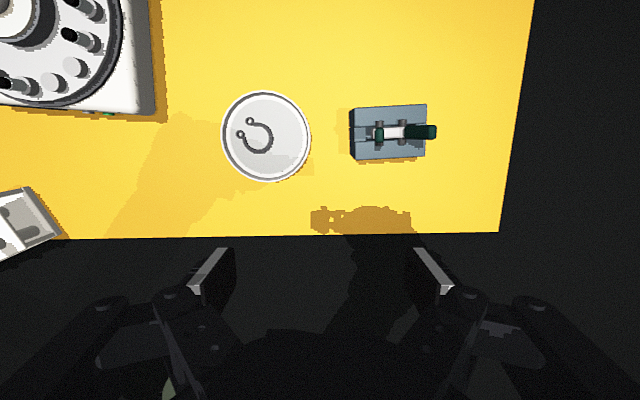

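Run:
```python
from h import *
z=np.load("pics/w1.npz"); c={"K":z["K"],"view":z["V"]}; X=cloud(c,z["d"]); 
m=(abs(X[...,0]-.47)<.07)&(abs(X[...,1]+.26)<.07)&(X[...,2]>0.056)&(X[...,2]<0.075)&(z["d"]>0)
print(m.sum(), np.median(X[m][:,2]))
pts=(X[m][:,:2]*1000).astype(np.float32); print(cv2.minAreaRect(pts))
# colour based: block mask in picture, project to z=.064
hsv=cv2.cvtColor(z["p"],cv2.COLOR_RGB2HSV); 
sub=z["p"][95:170,340:445].astype(int); 
print(sub[20,20],sub[50,20],sub[5,60])
up=cv2.resize(z["p"][90:180,340:450],None,fx=6,fy=6,interpolation=cv2.INTER_CUBIC)
up2=cv2.resize(z["p"][85:190,215:320],None,fx=5,fy=5,interpolation=cv2.INTER_CUBIC)
cv2.imwrite("pics/w1b.png",up[:,:,::-1]); cv2.imwrite("pics/w1c.png",up2[:,:,::-1])
```

```text
3048 0.06263404438837439
((469.31640625, -266.6690673828125), (60.02814865112305, 84.06200408935547), 2.0277798175811768)
[140 157 167] [142 159 170] [253 233 100]
```

View pics/w1b.png

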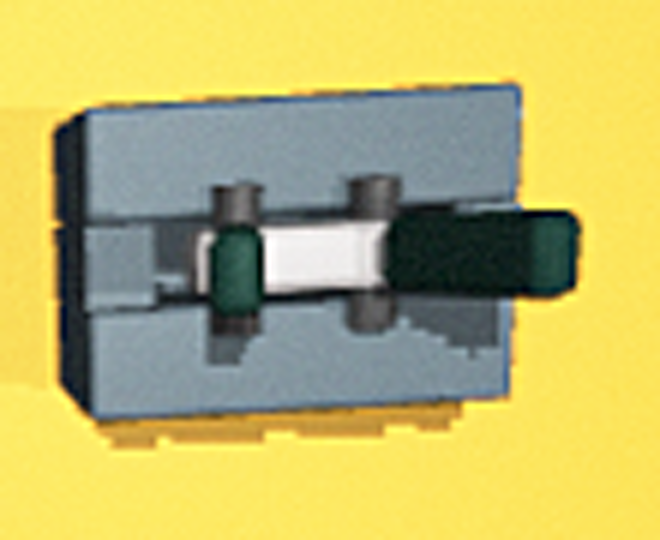

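View pics/w1c.png

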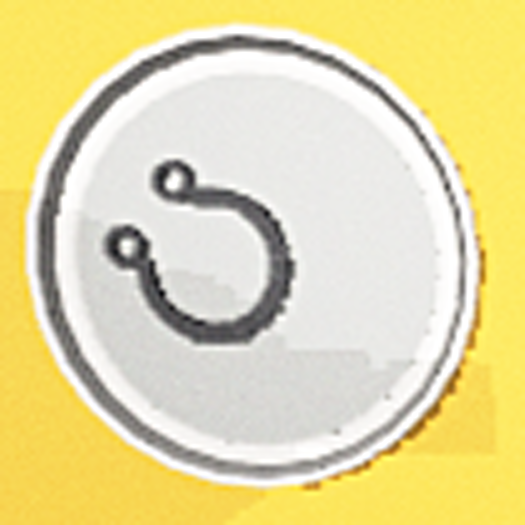

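Run:
```python
from h import *
z=np.load("pics/w1.npz"); c={"K":z["K"],"view":z["V"]}; X=cloud(c,z["d"]); 
f=lambda u,v,zz: np.round(onz(c,(u/6+340-.4,v/6+90-.4),zz),4)
print("screw L/R",f(236,200,.073),f(236,322,.070),f(374,190,.073),f(374,312,.073))
print("plate edges at .0775", f(215,230,.0775),f(380,222,.0775),f(215,295,.0775),f(380,285,.0775))
i=lambda u,v: np.round(X[int(v/6+90),int(u/6+340)],4)
print("handle tops",i(237,270),i(237,250),i(555,250),i(555,230))
# plate mask
for (u,v) in [(300,230),(300,255),(300,285)]: print(i(u,v))
g=lambda u,v,zz: onz(c,(u/5+215-.4,v/5+85-.4),zz)
a,b=g(174,180,.008),g(127,247,.008); print("eyes",a,b,np.linalg.norm(a-b))
# dark ring
gray=z["p"].mean(2); 
P=np.array([[u,v] for v in range(85,190) for u in range(215,320) if gray[v,u]<110])
W=np.array([onz(c,p,.008) for p in P]); m=np.hypot(W[:,0]-.468,W[:,1]+.097)<.04; print("ring pts",m.sum(),W[m].mean(0), W[m].min(0),W[m].max(0))
```

```text
screw L/R [ 0.4799 -0.2516  0.073 ] [ 0.4575 -0.2531  0.07  ] [ 0.4813 -0.2772  0.073 ] [ 0.4591 -0.2785  0.073 ]
plate edges at .0775 [ 0.4746 -0.247   0.0775] [ 0.4755 -0.2774  0.0775] [ 0.4629 -0.2474  0.0775] [ 0.4642 -0.2781  0.0775]
handle tops [ 0.4686 -0.2405  0.1294] [ 0.4722 -0.2408  0.1274] [ 0.4714 -0.2906  0.1273] [ 0.4741 -0.2895  0.1293]
[ 0.4743 -0.2636  0.0757]
[ 0.47   -0.2634  0.0775]
[ 0.4645 -0.2644  0.0745]
eyes [ 0.48641211 -0.09226601  0.008     ] [ 0.46931531 -0.07818602  0.008     ] 0.0221482794724797
ring pts 319 [ 0.46543231 -0.09731396  0.008     ] [ 0.44481779 -0.12237762  0.008     ] [ 0.49272072 -0.05731624  0.008     ]
```

Block top rect measures 60.0×84.1 mm at (0.469,-0.267), yaw 2.0°. The pliers' mid is at (0.4693,-0.2652) with plate top at 0.0775, and the eyes are 22.1 mm apart. All match the given sizes, so I'll move above the pliers.

Run:
```python
from h import *
plan([0.4693,-0.2655,0.17],-1.5354)
```

```text
[0.0258,0.0295,0.0212,-0.020],
[0.0262,0.0295,0.0206,-0.020],
[0.0266,0.0295,0.0201,-0.020],
```

Call:
apply_moves([
  [0.026,0.0295,0.021,-0.02],
  [0.026,0.0295,0.0205,-0.02],
  [0.0265,0.0295,0.02,-0.02],
  [0,0,0,0],
  [0,0,0,0],
])

```text
time: 3.45
eef_pos: [0.4692, -0.2733, 0.1679]
orientation: [-0.507, 0.507, -0.491, 0.495]
force: [-0.7, 0.8, 0.0]
grip_width: 0.0855
```

Run:
```python
from h import *
info(); save("wrist","w2.png",(150,100,490,400),2); info(); plan([0.4693,-0.2655,0.088],-1.5354)
```

```text
t 3.45 p [ 0.4692 -0.2733  0.1679] xang -1.5427 ydir [ 0.004 -0.005 -1.   ] F [-0.7  0.8  0. ] T [ 0.03  0.01 -0.05] w 0.0855 q [-0.66  0.36 -0.32  0.89 -0.    2.45]
t 3.50 p [ 0.469  -0.2732  0.1679] xang -1.5426 ydir [ 0.004 -0.005 -1.   ] F [ 0.3  0.1 -0.6] T [ 0.02 -0.01 -0.06] w 0.0855 q [-0.66  0.36 -0.32  0.89 -0.    2.45]
[-0.0038,0.0400,0.0003,-0.004],
[-0.0038,0.0400,0.0003,-0.004],
```

View pics/w2.png

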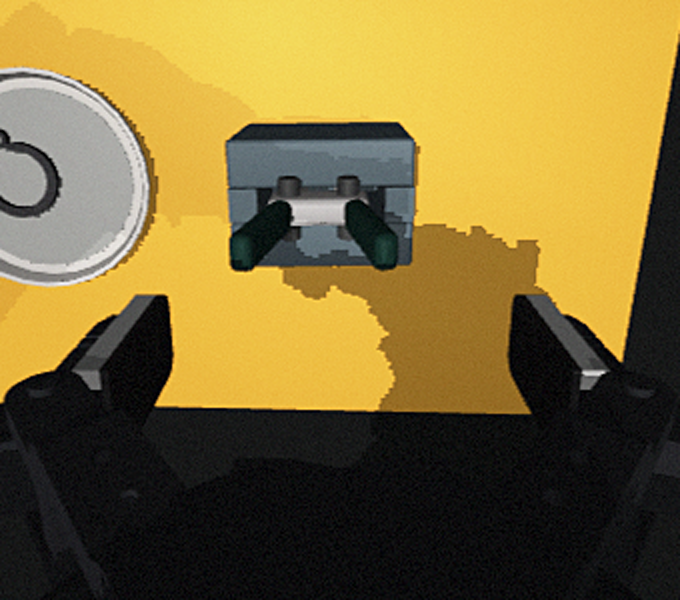

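Call:
apply_moves([
  [-0.004,0.018,0,0.0],
  [-0.004,0.02,0,-0.004],
  [0,0.02,0,-0.003],
  [0,0.015,0,0],
  [0,0.005,0,0],
  [0,0,0,0],
])

```text
time: 4.1
eef_pos: [0.4691, -0.2657, 0.0965]
orientation: [0.509, -0.508, 0.485, -0.498]
force: [-0.6, -0.3, 0.9]
grip_width: 0.0855
```

Run:
```python
from h import *
info(); p,d=save("wrist","w3.png",(150,100,490,400),2); np.savez("pics/w3.npz",p=p,d=d,**{k:v for k,v in get_calibration("wrist").items()}); info(); plan([0.4693,-0.2655,0.088],-1.5354)
```

```text
t 4.10 p [ 0.4691 -0.2657  0.0965] xang -1.5370 ydir [ 0.013 -0.012 -1.   ] F [-0.6 -0.3  0.9] T [ 0.02  0.09 -0.06] w 0.0855 q [-0.65  0.42 -0.43  0.7  -0.    2.46]
t 4.15 p [ 0.4694 -0.2659  0.0969] xang -1.5370 ydir [ 0.014 -0.012 -1.   ] F [-0.5  0.2  0.6] T [-0.04  0.02  0.  ] w 0.0851 q [-0.65  0.42 -0.43  0.7  -0.    2.46]
[-0.0004,0.0089,-0.0001,-0.002],
```

View pics/w3.png

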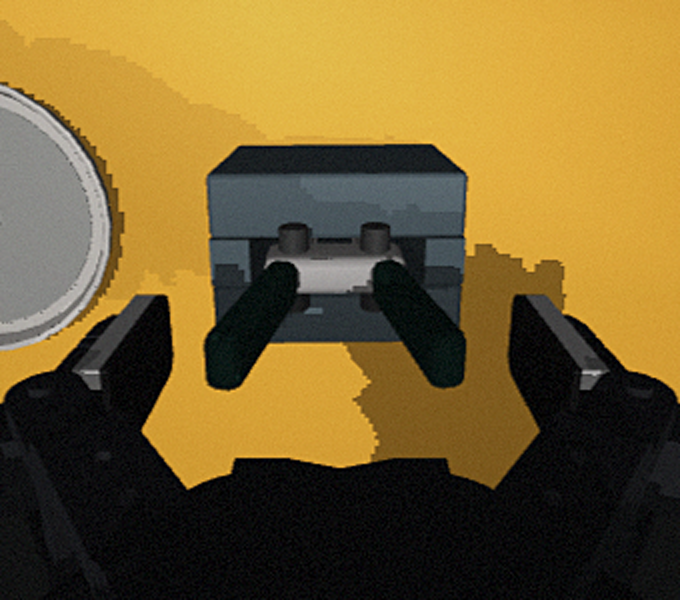

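Call:
apply_moves([
  [-0.0005,0.003,0,0.0],
  [0,0.003,0,0],
  [0,0.003,0,0],
  [0,0,0,0],
])

```text
time: 4.55
eef_pos: [0.4712, -0.2666, 0.0906]
orientation: [0.509, -0.508, 0.483, -0.5]
force: [0.7, 0.1, -0.1]
grip_width: 0.0855
```

Run:
```python
from h import *
info()
```

```text
t 4.55 p [ 0.4712 -0.2666  0.0906] xang -1.5370 ydir [ 0.018 -0.015 -1.   ] F [ 0.7  0.1 -0.1] T [-0.04  0.04  0.06] w 0.0855 q [-0.65  0.43 -0.43  0.68 -0.    2.46]
```

Call:
apply_moves([
  [0,0,0,0],
])

```text
time: 4.65
eef_pos: [0.4712, -0.2667, 0.0907]
orientation: [0.509, -0.508, 0.483, -0.5]
force: [0.3, -0.1, -0.4]
grip_width: 0.0855
```

Call:
apply_moves([
  [0,-0.006,0,0],
])

```text
time: 4.75
eef_pos: [0.4706, -0.2662, 0.0962]
orientation: [0.509, -0.508, 0.484, -0.499]
force: [-0.6, -0.0, -0.4]
grip_width: 0.0856
```

Call:
apply_moves([
  [0,-0.006,-0.002,0],
  [0,0,0,0],
])

```text
time: 4.95
eef_pos: [0.4689, -0.2666, 0.1037]
orientation: [0.509, -0.508, 0.483, -0.5]
force: [0.1, 0.1, 0.1]
grip_width: 0.0854
```

Run:
```python
from h import *
info()
```

```text
t 4.95 p [ 0.4689 -0.2666  0.1037] xang -1.5370 ydir [ 0.018 -0.015 -1.   ] F [0.1 0.1 0.1] T [ 0.03 -0.03  0.03] w 0.0854 q [-0.65  0.41 -0.42  0.71 -0.    2.45]
```

Call:
apply_moves([
  [0,-0.02,0,0],
  [0,-0.02,0,0],
  [0,-0.02,0,0],
  [0,-0.02,0,0],
  [0,0,0,0],
  [0,0,0,0],
])

```text
time: 5.55
eef_pos: [0.4668, -0.2653, 0.1871]
orientation: [0.509, -0.508, 0.483, -0.5]
force: [0.0, 0.8, -0.2]
grip_width: 0.0853
```

Run:
```python
from h import *
info()
```

```text
t 5.55 p [ 0.4668 -0.2653  0.1871] xang -1.5375 ydir [ 0.018 -0.016 -1.   ] F [ 0.   0.8 -0.2] T [ 0.03  0.09 -0.01] w 0.0853 q [-0.65  0.32 -0.32  0.91 -0.    2.45]
```

```bash
cat >> h.py <<'E'
def jq():
    s,p,Rm=st(); q=s["q"]; print("t %.2f p %s q %s pitch %.4f tilt %s F %s w %.4f"%(s["time"],np.round(p,4),np.round(q,4),q[1]-q[2]+q[3]-np.pi/2,np.round(Rm[:2,1],4),np.round(s["force"],1),s["grip_width"]))
E
python3 -c "
from h import *
jq()"
```

```text
t 5.55 p [ 0.4668 -0.2653  0.1871] q [-6.5350e-01  3.1860e-01 -3.2300e-01  9.0510e-01 -1.2000e-03  2.4546e+00] pitch -0.0241 tilt [ 0.0184 -0.0156] F [ 0.   0.8 -0.2] w 0.0853
```

Call:
apply_moves([
  [0,0.02,0,0],
])

```text
time: 5.65
eef_pos: [0.4687, -0.2667, 0.1687]
orientation: [0.509, -0.507, 0.481, -0.502]
force: [0.3, -0.6, 0.7]
grip_width: 0.0856
```

```bash
python3 -c "
from h import *
jq()"
```

```text
t 5.65 p [ 0.4687 -0.2667  0.1687] q [-6.5360e-01  3.3630e-01 -3.4890e-01  8.5650e-01 -1.2000e-03  2.4546e+00] pitch -0.0291 tilt [ 0.0224 -0.0186] F [ 0.3 -0.6  0.7] w 0.0856
```

Call:
apply_moves([
  [0,0,0,0],
])

```text
time: 5.75
eef_pos: [0.4669, -0.2653, 0.1657]
orientation: [0.509, -0.508, 0.483, -0.5]
force: [-0.2, -0.8, -0.4]
grip_width: 0.0854
```

```bash
python3 -c "
from h import *
jq()"
```

```text
t 5.75 p [ 0.4669 -0.2653  0.1657] q [-6.5360e-01  3.3900e-01 -3.5310e-01  8.5510e-01 -1.2000e-03  2.4546e+00] pitch -0.0237 tilt [ 0.0181 -0.0153] F [-0.2 -0.8 -0.4] w 0.0854
```

Call:
apply_moves([
  [0,0.02,0,0],
  [0,0.02,0,0],
])

```text
time: 5.95
eef_pos: [0.4688, -0.2668, 0.1265]
orientation: [0.509, -0.508, 0.482, -0.501]
force: [0.5, 0.5, 0.0]
grip_width: 0.0852
```

```bash
python3 -c "
from h import *
jq()"
```

```text
t 5.95 p [ 0.4688 -0.2668  0.1265] q [-6.5370e-01  3.8250e-01 -4.0150e-01  7.6000e-01 -1.2000e-03  2.4544e+00] pitch -0.0269 tilt [ 0.0206 -0.0173] F [0.5 0.5 0. ] w 0.0852
```

Call:
apply_moves([
  [0,0,0,0],
])

```text
time: 6.05
eef_pos: [0.4671, -0.2656, 0.1241]
orientation: [0.509, -0.508, 0.484, -0.499]
force: [-0.9, 1.0, 0.3]
grip_width: 0.0856
```

```bash
python3 -c "
from h import *
jq()"
```

```text
t 6.05 p [ 0.4671 -0.2656  0.1241] q [-6.5380e-01  3.8520e-01 -4.0410e-01  7.5960e-01 -1.2000e-03  2.4545e+00] pitch -0.0218 tilt [ 0.0166 -0.0142] F [-0.9  1.   0.3] w 0.0856
```

Call:
apply_moves([
  [0,-0.003,0,0],
  [0,-0.003,0,0],
  [0,-0.003,0,0],
  [0,-0.003,0,0],
  [0,0,0,0],
])

```text
time: 6.55
eef_pos: [0.468, -0.2662, 0.1404]
orientation: [0.509, -0.508, 0.483, -0.5]
force: [-1.0, -0.7, -0.8]
grip_width: 0.0856
```

```bash
python3 -c "
from h import *
jq()"
```

```text
t 6.55 p [ 0.468  -0.2662  0.1404] q [-6.5370e-01  3.6700e-01 -3.8420e-01  7.9490e-01 -1.2000e-03  2.4545e+00] pitch -0.0247 tilt [ 0.0189 -0.0159] F [-1.  -0.7 -0.8] w 0.0856
```

Call:
apply_moves([
  [0,-0.03,0,0],
  [0,0.001,0,0],
  [0,0,0,0],
])

```text
time: 6.85
eef_pos: [0.4677, -0.266, 0.1712]
orientation: [0.509, -0.508, 0.482, -0.501]
force: [-0.8, 0.1, -1.6]
grip_width: 0.0853
```

```bash
python3 -c "
from h import *
jq()"
```

```text
t 6.85 p [ 0.4677 -0.266   0.1712] q [-6.5360e-01  3.3380e-01 -3.4540e-01  8.6550e-01 -1.2000e-03  2.4546e+00] pitch -0.0262 tilt [ 0.02   -0.0168] F [-0.8  0.1 -1.6] w 0.0853
```

Call:
apply_moves([
  [0,0.03,0,0],
  [0,0,0,0],
  [0,0,0,0],
])

```text
time: 7.15
eef_pos: [0.469, -0.267, 0.1416]
orientation: [0.509, -0.507, 0.481, -0.502]
force: [0.9, -0.4, 0.9]
grip_width: 0.0854
```

```bash
python3 -c "
from h import *
jq()"
```

```text
t 7.15 p [ 0.469  -0.267   0.1416] q [-6.5360e-01  3.6510e-01 -3.8360e-01  7.9370e-01 -1.1000e-03  2.4545e+00] pitch -0.0285 tilt [ 0.0219 -0.0182] F [ 0.9 -0.4  0.9] w 0.0854
```

Call:
apply_moves([
  [0,0,0,0],
  [0,0,0,0],
])

```text
time: 7.35
eef_pos: [0.4691, -0.267, 0.1425]
orientation: [0.509, -0.507, 0.481, -0.502]
force: [-0.6, -0.2, 0.5]
grip_width: 0.0853
```

```bash
python3 -c "
from h import *
jq()"
```

```text
t 7.35 p [ 0.4691 -0.267   0.1425] q [-6.5360e-01  3.6440e-01 -3.8220e-01  7.9580e-01 -1.2000e-03  2.4545e+00] pitch -0.0285 tilt [ 0.0219 -0.0182] F [-0.6 -0.2  0.5] w 0.0853
```

Call:
apply_moves([
  [0,0,0,0],
  [0,0,0,0],
  [0,0,0,0],
])

```text
time: 7.65
eef_pos: [0.4699, -0.2675, 0.144]
orientation: [0.509, -0.507, 0.481, -0.502]
force: [-0.8, -0.2, 0.7]
grip_width: 0.0854
```

```bash
python3 -c "
from h import *
jq()"
```

```text
t 7.65 p [ 0.4699 -0.2675  0.144 ] q [-6.5350e-01  3.6270e-01 -3.8040e-01  7.9700e-01 -1.1000e-03  2.4545e+00] pitch -0.0307 tilt [ 0.0237 -0.0196] F [-0.8 -0.2  0.7] w 0.0854
```

Call:
apply_moves([
  [-0.02,-0.01,-0.03,0],
  [-0.02,-0.005,-0.03,0],
  [0,0,0,0],
])

```text
time: 7.95
eef_pos: [0.4066, -0.2284, 0.1562]
orientation: [0.509, -0.507, 0.481, -0.502]
force: [0.3, -0.5, 0.4]
grip_width: 0.0854
```

```bash
python3 -c "
from h import *
jq()"
```

```text
t 7.95 p [ 0.4066 -0.2284  0.1562] q [-6.6980e-01  2.2220e-01 -5.4620e-01  7.7280e-01 -7.0000e-04  2.4382e+00] pitch -0.0296 tilt [ 0.0228 -0.0189] F [ 0.3 -0.5  0.4] w 0.0854
```

Call:
apply_moves([
  [0.02,0.0,0.03,0],
  [0.02,0,0.03,0],
  [0,0,0,0],
])

```text
time: 8.25
eef_pos: [0.4692, -0.2671, 0.1595]
orientation: [0.509, -0.507, 0.48, -0.503]
force: [-1.2, -0.5, 0.6]
grip_width: 0.0857
```

```bash
python3 -c "
from h import *
jq()"
```

```text
t 8.25 p [ 0.4692 -0.2671  0.1595] q [-6.5350e-01  3.4450e-01 -3.6300e-01  8.3160e-01 -1.2000e-03  2.4549e+00] pitch -0.0318 tilt [ 0.0245 -0.0203] F [-1.2 -0.5  0.6] w 0.0857
```

Call:
apply_moves([
  [0,-0.04,0,0],
  [0,-0.04,0,0],
  [0,0,0,0],
])

```text
time: 8.55
eef_pos: [0.467, -0.2652, 0.24]
orientation: [0.509, -0.508, 0.482, -0.501]
force: [0.5, 0.1, -0.0]
grip_width: 0.0854
```

```bash
python3 -c "
from h import *
jq()"
```

```text
t 8.55 p [ 0.467  -0.2652  0.24  ] q [-6.533e-01  2.757e-01 -2.409e-01  1.027e+00 -1.200e-03  2.455e+00] pitch -0.0272 tilt [ 0.0209 -0.0175] F [ 0.5  0.1 -0. ] w 0.0854
```

Call:
apply_moves([
  [0,0.045,0,0],
  [0,0.045,0,0],
  [0,0,0,0],
])

```text
time: 8.85
eef_pos: [0.4709, -0.2682, 0.1506]
orientation: [0.509, -0.507, 0.479, -0.504]
force: [-0.8, 0.7, -1.6]
grip_width: 0.0855
```

```bash
python3 -c "
from h import *
jq()"
```

```text
t 8.85 p [ 0.4709 -0.2682  0.1506] q [-6.5340e-01  3.5480e-01 -3.7340e-01  8.0760e-01 -1.2000e-03  2.4548e+00] pitch -0.0350 tilt [ 0.0271 -0.0222] F [-0.8  0.7 -1.6] w 0.0855
```

Call:
apply_moves([
  [0,-0.04,0,0],
  [0,-0.04,0,0],
  [0,0,0,0],
])

```text
time: 9.15
eef_pos: [0.4665, -0.2649, 0.2331]
orientation: [0.509, -0.508, 0.482, -0.501]
force: [-0.0, 0.2, -0.6]
grip_width: 0.0852
```

```bash
python3 -c "
from h import *
jq()"
```

```text
t 9.15 p [ 0.4665 -0.2649  0.2331] q [-6.5330e-01  2.7880e-01 -2.5490e-01  1.0093e+00 -1.3000e-03  2.4550e+00] pitch -0.0278 tilt [ 0.0213 -0.0179] F [-0.   0.2 -0.6] w 0.0852
```

Call:
apply_moves([
  [0,0.02,0,0],
  [0,0.02,0,0],
  [0,0,0,0],
])

```text
time: 9.45
eef_pos: [0.469, -0.2667, 0.1978]
orientation: [0.509, -0.507, 0.479, -0.504]
force: [0.5, 0.5, 0.6]
grip_width: 0.0853
```

```bash
python3 -c "
from h import *
jq()"
```

```text
t 9.45 p [ 0.469  -0.2667  0.1978] q [-6.5320e-01  3.0580e-01 -3.1230e-01  9.1740e-01 -1.2000e-03  2.4549e+00] pitch -0.0353 tilt [ 0.0272 -0.0224] F [0.5 0.5 0.6] w 0.0853
```

Call:
apply_moves([
  [0,0.02,0,0],
  [0,0.02,0,0],
  [0,0,0,0],
])

```text
time: 9.75
eef_pos: [0.471, -0.2683, 0.1607]
orientation: [0.509, -0.507, 0.478, -0.505]
force: [-0.9, 0.4, 0.3]
grip_width: 0.0854
```

```bash
python3 -c "
from h import *
jq()"
```

```text
t 9.75 p [ 0.471  -0.2683  0.1607] q [-6.5320e-01  3.4230e-01 -3.6300e-01  8.2720e-01 -1.3000e-03  2.4547e+00] pitch -0.0383 tilt [ 0.0296 -0.0243] F [-0.9  0.4  0.3] w 0.0854
```

Call:
apply_moves([
  [0,-0.04,0,0],
  [0,-0.04,0,0],
  [0,0,0,0],
])

```text
time: 10.05
eef_pos: [0.4679, -0.2657, 0.2461]
orientation: [0.509, -0.507, 0.479, -0.504]
force: [0.2, -0.1, -0.0]
grip_width: 0.0853
```

```bash
python3 -c "
from h import *
jq()"
```

```text
t 10.05 p [ 0.4679 -0.2657  0.2461] q [-6.5300e-01  2.6680e-01 -2.3720e-01  1.0308e+00 -1.3000e-03  2.4549e+00] pitch -0.0360 tilt [ 0.0278 -0.0229] F [ 0.2 -0.1 -0. ] w 0.0853
```

Call:
apply_moves([
  [0,0.02,0,0],
  [0,0,0,0],
])

```text
time: 10.25
eef_pos: [0.4697, -0.2671, 0.2304]
orientation: [0.51, -0.507, 0.477, -0.506]
force: [0.7, 0.5, -0.5]
grip_width: 0.085
```

```bash
python3 -c "
from h import *
jq()"
```

```text
t 10.25 p [ 0.4697 -0.2671  0.2304] q [-6.5300e-01  2.7680e-01 -2.6510e-01  9.8670e-01 -1.3000e-03  2.4549e+00] pitch -0.0422 tilt [ 0.0327 -0.0266] F [ 0.7  0.5 -0.5] w 0.0850
```

Call:
apply_moves([
  [0,0.02,0,0],
  [0,0,0,0],
])

```text
time: 10.45
eef_pos: [0.4707, -0.2679, 0.2125]
orientation: [0.51, -0.507, 0.476, -0.507]
force: [0.5, 0.3, -1.3]
grip_width: 0.0849
```

```bash
python3 -c "
from h import *
jq()"
```

```text
t 10.45 p [ 0.4707 -0.2679  0.2125] q [-6.5300e-01  2.9110e-01 -2.9330e-01  9.4250e-01 -1.3000e-03  2.4549e+00] pitch -0.0439 tilt [ 0.0341 -0.0277] F [ 0.5  0.3 -1.3] w 0.0849
```

Call:
apply_moves([
  [0,0.02,0,0],
  [0,0,0,0],
])

```text
time: 10.65
eef_pos: [0.4719, -0.2687, 0.1947]
orientation: [0.51, -0.507, 0.475, -0.507]
force: [-0.8, -0.4, 0.0]
grip_width: 0.0853
```

```bash
python3 -c "
from h import *
jq()"
```

```text
t 10.65 p [ 0.4719 -0.2687  0.1947] q [-6.5290e-01  3.0740e-01 -3.1900e-01  8.9920e-01 -1.3000e-03  2.4548e+00] pitch -0.0452 tilt [ 0.0351 -0.0285] F [-0.8 -0.4  0. ] w 0.0853
```

Call:
apply_moves([
  [-0.03,0,-0.039,0],
  [-0.03,0,-0.039,0],
  [-0.03,0,-0.039,0],
  [-0.03,0,-0.039,0],
  [-0.03,0,-0.039,0],
])

```text
time: 11.15
eef_pos: [0.2747, -0.1281, 0.1882]
orientation: [-0.51, 0.506, -0.472, 0.511]
force: [-0.4, -0.6, 0.4]
grip_width: 0.0853
```

```bash
python3 -c "
from h import *
jq()"
```

```text
t 11.15 p [ 0.2747 -0.1281  0.1882] q [-0.6818 -0.1562 -0.8512  0.82    0.      2.4265] pitch -0.0558 tilt [ 0.0434 -0.0351] F [-0.4 -0.6  0.4] w 0.0853
```

Call:
apply_moves([
  [-0.03,0.01,-0.039,0],
  [-0.03,0,-0.039,0],
])

```text
time: 11.35
eef_pos: [0.1945, -0.0706, 0.1748]
orientation: [-0.51, 0.506, -0.47, 0.512]
force: [-0.5, 1.1, 0.8]
grip_width: 0.0852
```

```bash
python3 -c "
from h import *
jq()"
```

```text
t 11.35 p [ 0.1945 -0.0706  0.1748] q [-7.1470e-01 -3.8280e-01 -1.0289e+00  8.6490e-01  1.7000e-03  2.3929e+00] pitch -0.0598 tilt [ 0.0463 -0.0379] F [-0.5  1.1  0.8] w 0.0852
```

Call:
apply_moves([
  [0,0,0,0],
  [0,0,0,0],
])

```text
time: 11.55
eef_pos: [0.1908, -0.0675, 0.1762]
orientation: [-0.51, 0.506, -0.469, 0.514]
force: [0.9, -0.0, 0.6]
grip_width: 0.0855
```

```bash
python3 -c "
from h import *
jq();print(np.round(robot.observe()['joint_torque'],2))"
```

```text
t 11.55 p [ 0.1908 -0.0675  0.1762] q [-7.1490e-01 -4.0240e-01 -1.0342e+00  8.7470e-01  1.7000e-03  2.3927e+00] pitch -0.0643 tilt [ 0.0496 -0.0408] F [ 0.9 -0.   0.6] w 0.0855
[ 2.100e-01 -4.070e+00  2.388e+01 -8.000e-02  1.000e-02 -0.000e+00]
```

Call:
apply_moves([
  [0,0,0,0],
  [0,0,0,0],
  [0,0,0,0],
  [0,0,0,0],
])

```text
time: 11.95
eef_pos: [0.194, -0.0701, 0.1788]
orientation: [-0.51, 0.506, -0.467, 0.515]
force: [-0.6, 0.5, 0.5]
grip_width: 0.0853
```

```bash
python3 -c "
from h import *
jq();print(np.round(robot.observe()['joint_torque'],2))"
```

```text
t 11.95 p [ 0.194  -0.0701  0.1788] q [-7.1460e-01 -3.9790e-01 -1.0252e+00  8.7630e-01  1.8000e-03  2.3929e+00] pitch -0.0672 tilt [ 0.0519 -0.0427] F [-0.6  0.5  0.5] w 0.0853
[ 1.000e-02 -4.140e+00  2.565e+01 -5.400e-01  1.000e-02 -0.000e+00]
```

Call:
apply_moves([
  [0.03,0,0.039,0],
  [0.03,0,0.039,0],
  [0.03,0,0.039,0],
  [0.03,0,0.039,0],
  [0.03,0,0.039,0],
])

```text
time: 12.45
eef_pos: [0.3946, -0.213, 0.1923]
orientation: [-0.51, 0.507, -0.469, 0.513]
force: [-0.1, -0.7, 1.4]
grip_width: 0.0856
```

```bash
python3 -c "
from h import *
jq();print(np.round(robot.observe()['joint_torque'],2))"
```

```text
t 12.45 p [ 0.3946 -0.213   0.1923] q [-6.5820e-01  1.2570e-01 -5.6440e-01  8.1770e-01 -2.4000e-03  2.4488e+00] pitch -0.0630 tilt [ 0.0484 -0.0404] F [-0.1 -0.7  1.4] w 0.0856
[-1.000e-02 -3.515e+01  2.049e+01 -9.000e-01  2.000e-02 -4.000e-02]
```

Call:
apply_moves([
  [0,0,0,0],
  [0,0,0,0],
])

```text
time: 12.65
eef_pos: [0.3999, -0.2173, 0.1901]
orientation: [-0.51, 0.507, -0.469, 0.513]
force: [-0.4, 0.9, 0.2]
grip_width: 0.0853
```

```bash
python3 -c "
from h import *
jq();print(np.round(robot.observe()['joint_torque'],2))"
```

```text
t 12.65 p [ 0.3999 -0.2173  0.1901] q [-6.5840e-01  1.4110e-01 -5.5220e-01  8.1550e-01 -2.4000e-03  2.4488e+00] pitch -0.0620 tilt [ 0.0476 -0.0398] F [-0.4  0.9  0.2] w 0.0853
[-2.000e-01 -3.248e+01  2.612e+01 -9.100e-01 -1.000e-02  0.000e+00]
```

Call:
apply_moves([
  [-0.012,0,-0.016,0],
  [-0.012,0,-0.016,0],
  [-0.012,0,-0.016,0],
  [-0.012,0,-0.016,0],
  [-0.012,0,-0.016,0],
  [-0.012,0,-0.016,0],
  [-0.012,0,-0.016,0],
  [-0.012,0,-0.016,0],
])

```text
time: 13.45
eef_pos: [0.2582, -0.1178, 0.1762]
orientation: [0.51, -0.507, 0.473, -0.51]
force: [0.4, 0.1, 0.7]
grip_width: 0.0855
```

```bash
python3 -c "
from h import *
jq();print(np.round(robot.observe()['joint_torque'],2))"
```

```text
t 13.45 p [ 0.2582 -0.1178  0.1762] q [-6.8940e-01 -1.8110e-01 -9.0420e-01  7.9540e-01 -7.0000e-04  2.4176e+00] pitch -0.0523 tilt [ 0.0399 -0.0338] F [0.4 0.1 0.7] w 0.0855
[ 3.300e-01 -1.145e+01  2.502e+01 -6.100e-01  1.000e-02  5.000e-02]
```

Call:
apply_moves([
  [0.03,0,0.04,0],
  [0.03,0,0.04,0],
  [0.03,0,0.04,0],
])

```text
time: 13.75
eef_pos: [0.3677, -0.1921, 0.1798]
orientation: [0.509, -0.508, 0.477, -0.505]
force: [0.9, -0.7, 0.2]
grip_width: 0.0854
```

```bash
python3 -c "
from h import *
jq();print(np.round(robot.observe()['joint_torque'],2))"
```

```text
t 13.75 p [ 0.3677 -0.1921  0.1798] q [-6.5800e-01  9.4700e-02 -6.3490e-01  8.0200e-01 -2.4000e-03  2.4484e+00] pitch -0.0392 tilt [ 0.0295 -0.0258] F [ 0.9 -0.7  0.2] w 0.0854
[ 4.000e-02 -3.369e+01  1.942e+01 -4.400e-01  3.000e-02 -5.000e-02]
```

Slow-in, fast-out cycles drive the accumulated tool tilt back towards zero. I'll repeat that.

Call:
apply_moves([
  [-0.012,0,-0.016,0],
  [-0.012,0,-0.016,0],
  [-0.012,0,-0.016,0],
  [-0.012,0,-0.016,0],
  [-0.012,0,-0.016,0],
  [-0.012,0,-0.016,0],
])

```text
time: 14.35
eef_pos: [0.2679, -0.1227, 0.1705]
orientation: [0.509, -0.508, 0.48, -0.502]
force: [0.1, -0.4, 1.2]
grip_width: 0.085
```

```bash
python3 -c "
from h import *
jq()"
```

```text
t 14.35 p [ 0.2679 -0.1227  0.1705] q [-6.8020e-01 -1.2940e-01 -8.8020e-01  7.8890e-01 -1.7000e-03  2.4262e+00] pitch -0.0310 tilt [ 0.0231 -0.0208] F [ 0.1 -0.4  1.2] w 0.0850
```

Call:
apply_moves([
  [0.03,0,0.04,0],
  [0.03,0,0.04,0],
  [0.03,0,0.04,0],
  [0.03,0,0.04,0],
])

```text
time: 14.75
eef_pos: [0.4184, -0.2254, 0.1716]
orientation: [-0.509, 0.509, -0.485, 0.496]
force: [0.4, 0.1, 0.8]
grip_width: 0.0851
```

```bash
python3 -c "
from h import *
jq()"
```

```text
t 14.75 p [ 0.4184 -0.2254  0.1716] q [-0.648   0.2313 -0.4885  0.8357 -0.0026  2.4577] pitch -0.0153 tilt [ 0.0106 -0.0113] F [0.4 0.1 0.8] w 0.0851
```

Call:
apply_moves([
  [-0.012,0,-0.016,0],
  [-0.012,0,-0.016,0],
  [-0.012,0,-0.016,0],
  [-0.012,0,-0.016,0],
  [-0.012,0,-0.016,0],
])

```text
time: 15.25
eef_pos: [0.3374, -0.1696, 0.1648]
orientation: [-0.508, 0.509, -0.488, 0.494]
force: [0.1, 0.2, 0.6]
grip_width: 0.0854
```

Call:
apply_moves([
  [0.03,0,0.04,0],
  [0.03,0,0.04,0],
  [0.03,0,0.04,0],
])

```text
time: 15.55
eef_pos: [0.4441, -0.2419, 0.1596]
orientation: [-0.507, 0.511, -0.496, 0.485]
force: [-0.3, -1.0, 0.5]
grip_width: 0.0853
```

```bash
python3 -c "
from h import *
jq(); plan([0.469,-0.2662,0.14],-1.5354)"
```

```text
t 15.55 p [ 0.4441 -0.2419  0.1596] q [-0.6433  0.3201 -0.3985  0.8687 -0.0026  2.4619] pitch 0.0165 tilt [-0.0148  0.0078] F [-0.3 -1.   0.5] w 0.0853
[0.0252,0.0196,0.0240,0.001],
```

Call:
apply_moves([
  [0.018,0.015,0.017,0],
  [0,0.01,0,0],
  [0,0.01,0,0],
])

```text
time: 15.85
eef_pos: [0.4646, -0.2616, 0.1237]
orientation: [-0.508, 0.51, -0.495, 0.487]
force: [-0.5, -1.0, 0.0]
grip_width: 0.0858
```

```bash
python3 -c "
from h import *
jq(); plan([0.469,-0.2662,0.088],-1.5354,step=0.02)"
```

```text
t 15.85 p [ 0.4646 -0.2616  0.1237] q [-0.6498  0.4024 -0.3778  0.8028 -0.0026  2.4554] pitch 0.0122 tilt [-0.0113  0.0053] F [-0.5 -1.   0. ] w 0.0858
[0.0024,0.0179,0.0021,0.001],
[0.0024,0.0179,0.0021,0.001],
```

Call:
apply_moves([
  [0.003,0.012,0.003,0.001],
  [0.0015,0.012,0.0015,0.001],
  [0,0.01,0,0],
  [0,0.004,0,0],
])

```text
time: 16.25
eef_pos: [0.4643, -0.2619, 0.0819]
orientation: [-0.507, 0.51, -0.497, 0.485]
force: [1.0, 0.0, 0.1]
grip_width: 0.0857
```

```bash
python3 -c "
from h import *
jq(); plan([0.469,-0.2662,0.088],-1.5354,step=0.02);save('wrist','w4.png',(150,100,490,400),2)"
```

```text
t 16.25 p [ 0.4643 -0.2619  0.0819] q [-0.6506  0.4569 -0.4175  0.7144 -0.0026  2.4562] pitch 0.0180 tilt [-0.0159  0.0089] F [1.  0.  0.1] w 0.0857
[0.0045,-0.0061,0.0045,-0.001],
```

View pics/w4.png

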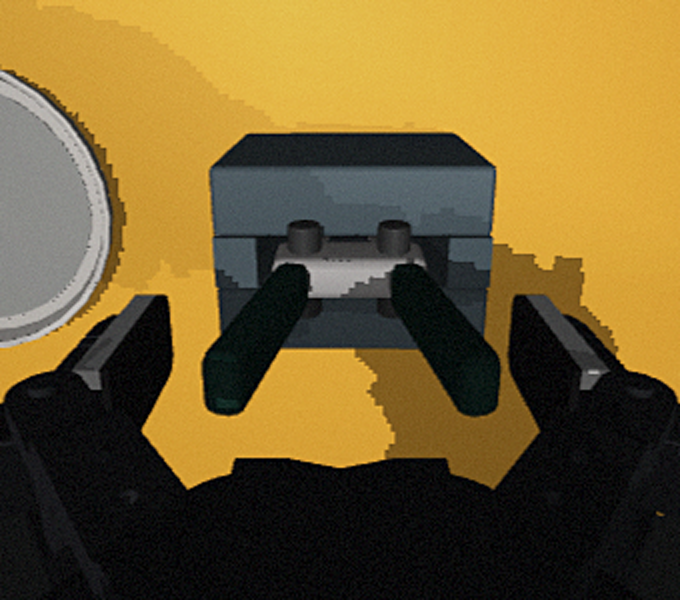

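Call:
apply_moves([
  [0.003,-0.004,0.0045,0],
  [0,0,0,0],
])

```text
time: 16.5
eef_pos: [0.4691, -0.2648, 0.0861]
orientation: [-0.507, 0.51, -0.498, 0.485]
force: [0.5, -1.2, 0.0]
grip_width: 0.0854
```

```bash
python3 -c "
from h import *
jq(); plan([0.469,-0.265,0.088],-1.5354,step=0.02)"
```

```text
t 16.50 p [ 0.4691 -0.2648  0.0861] q [-0.6494  0.4605 -0.3978  0.7308 -0.0025  2.4573] pitch 0.0183 tilt [-0.0161  0.0091] F [ 0.5 -1.2  0. ] w 0.0854
[0.0002,-0.0019,-0.0001,-0.001],
```

Call:
apply_moves([
  [0,0,0,0],
  [0,0,0,0],
  [0,0,0,0],
  [0,0,0,0],
], jaw=0.05)

```text
time: 16.9
eef_pos: [0.4705, -0.2651, 0.0882]
orientation: [-0.508, 0.51, -0.496, 0.486]
force: [0.8, 0.5, -1.7]
grip_width: 0.0503
```

```bash
python3 -c "
from h import *
jq(); save('wrist','w5.png',(150,100,490,400),2)"
```

```text
t 16.90 p [ 0.4705 -0.2651  0.0882] q [-6.4900e-01  4.5780e-01 -3.9550e-01  7.3270e-01 -1.5000e-03  2.4573e+00] pitch 0.0152 tilt [-0.013  0.008] F [ 0.8  0.5 -1.7] w 0.0503
```

View pics/w5.png

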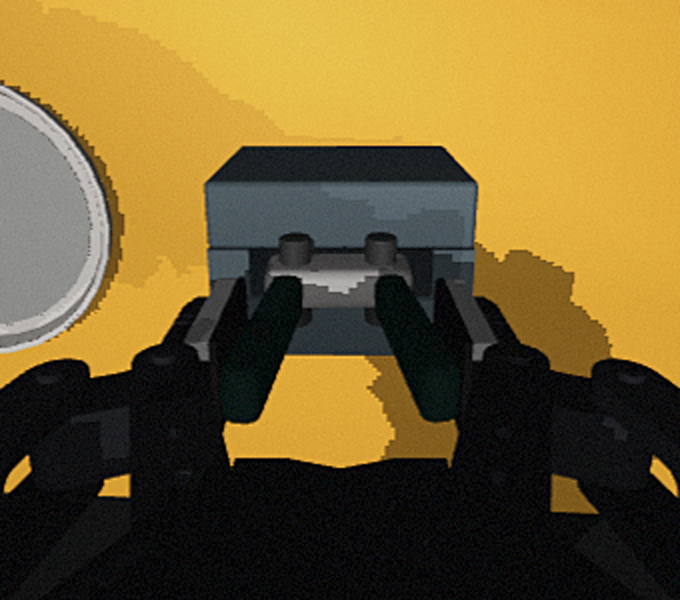

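Call:
apply_moves([
  [0,-0.015,0,0],
  [0,-0.025,0,0],
  [0,-0.025,0,0],
  [0,-0.01,0,0],
  [0,0,0,0],
])

```text
time: 17.45
eef_pos: [0.4696, -0.265, 0.1628]
orientation: [-0.507, 0.51, -0.498, 0.484]
force: [1.1, 0.3, -1.6]
grip_width: 0.0501
```

```bash
python3 -c "
from h import *
jq(); plan([0.4779,-0.0852,0.160],-0.69); save('wrist','w6.png',(150,100,490,400),2)"
```

```text
t 17.45 p [ 0.4696 -0.265   0.1628] q [-0.6492  0.3777 -0.3029  0.9106 -0.0028  2.4576] pitch 0.0205 tilt [-0.018   0.0101] F [ 1.1  0.3 -1.6] w 0.0501
[-0.0256,0.0004,0.0021,-0.121],
[-0.0252,0.0004,0.0052,-0.121],
[-0.0244,0.0004,0.0082,-0.121],
[-0.0232,0.0004,0.0110,-0.121],
[-0.0217,0.0004,0.0138,-0.121],
[-0.0199,0.0004,0.0163,-0.121],
[-0.0178,0.0004,0.0186,-0.121],
```

View pics/w6.png

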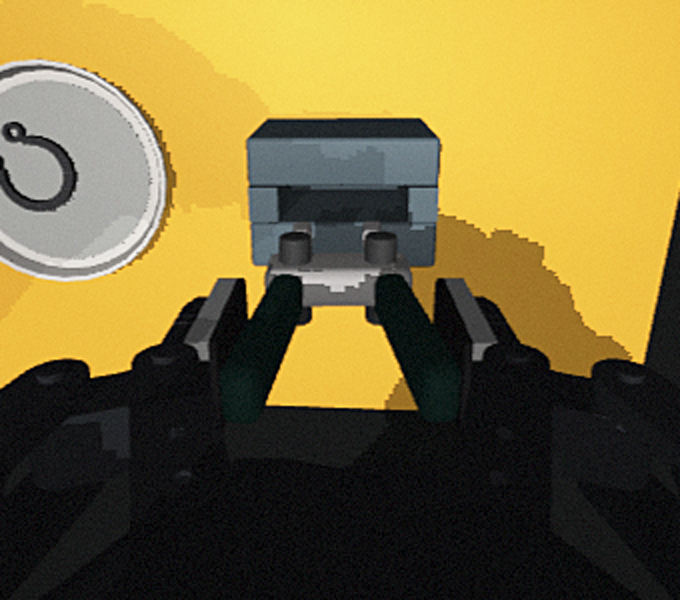

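Call:
apply_moves([
  [-0.0255,0.0,0.002,-0.121],
  [-0.025,0.0,0.005,-0.121],
  [-0.0245,0.005,0.008,-0.121],
  [-0.023,0.01,0.011,-0.121],
  [-0.0215,0.01,0.014,-0.121],
  [-0.02,0.01,0.016,-0.121],
  [-0.012,0.005,0.012,-0.1],
  [0,0,0,0],
])

```text
time: 18.3
eef_pos: [0.4674, -0.0866, 0.1115]
orientation: [0.668, -0.665, 0.248, -0.223]
force: [0.1, 0.2, -2.3]
grip_width: 0.0498
```

```bash
python3 -c "
from h import *
jq(); info(); plan([0.4779,-0.0852,0.125],-0.69); p,d=save('wrist','w7.png',(150,50,490,350),2); c=get_calibration('wrist');np.savez('pics/w7.npz',p=p,d=d,K=c['K'],V=c['view'])
for n in ['eye_l','tip_l']: print(n,[(np.round(e['position'],1),round(e['p'],2)) for e in place_of(n,'wrist')[:3]])"
```

```text
t 18.30 p [ 0.4674 -0.0866  0.1115] q [-0.3414  0.3382 -0.5175  0.7503  0.0043  1.9086] pitch 0.0352 tilt [-0.0318  0.0159] F [ 0.1  0.2 -2.3] w 0.0498
t 18.30 p [ 0.4674 -0.0866  0.1115] xang -0.6794 ydir [-0.032  0.016 -0.999] F [ 0.1  0.2 -2.3] T [-0.05 -0.02 -0.03] w 0.0498 q [-0.34  0.34 -0.52  0.75  0.    1.91]
[0.0073,-0.0135,0.0077,0.011],
eye_l [(array([316.4, 190.3]), 0.85), (array([344.1, 190.1]), 0.77)]
tip_l [(array([301.2, 216.1]), 0.86), (array([336. , 211.7]), 0.73), (array([316.2, 191.9]), 0.66)]
```

View pics/w7.png

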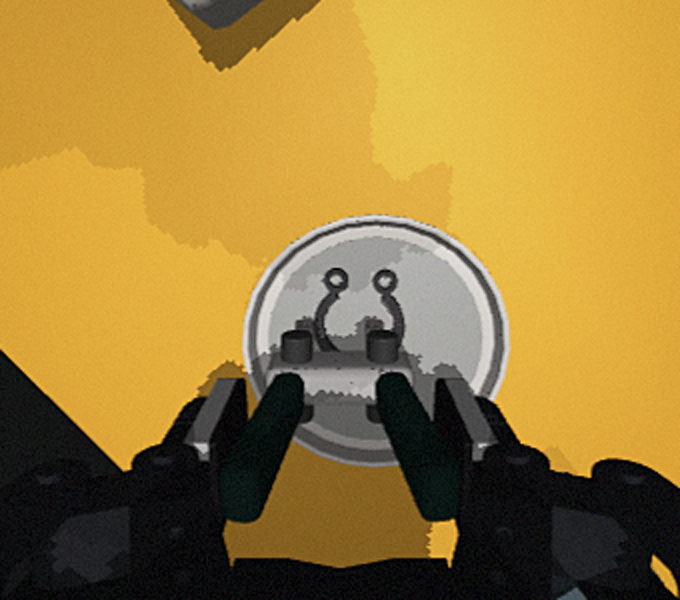

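```bash
cat >> h.py <<'E'
def wr_tool(c,Rm,p,px,ytool=None,zw=None):
    o,d=ray(c,px)
    if zw is not None: P=o+d*(zw-o[2])/d[2]; return Rm.T@(P-p)
    o=Rm.T@(o-p); d=Rm.T@d; return o+d*(ytool-o[1])/d[1]
E
python3 - <<'E'
from h import *
z=np.load("pics/w7.npz"); up=cv2.resize(z["p"][170:240,280:370],None,fx=8,fy=8,interpolation=cv2.INTER_CUBIC); cv2.imwrite("pics/w7z.png",up[:,:,::-1])
c={"K":z["K"],"view":z["V"]}; s,p,Rm=st()
for px in [(301.2,216.1),(336,211.7),(302.5,211),(336.5,211)]: print("tip",np.round(wr_tool(c,Rm,p,px,ytool=.0697)*1000,1))
for px in [(316.4,190.3),(344.1,190.1)]:
    e=wr_tool(c,Rm,p,px,zw=.008); print("eye",np.round(e*1000,1),np.round(Rm@e+p,4))
E
```

```text
tip [-16.   69.7  -0.3]
tip [11.  69.7  3.4]
tip [-15.   69.7   3.9]
tip [11.4 69.7  4. ]
eye [ -4.7 105.1  12.3] [ 0.4702 -0.0754  0.008 ]
eye [ 19.8 104.3  12.7] [ 0.4895 -0.0906  0.008 ]
```

View pics/w7z.png

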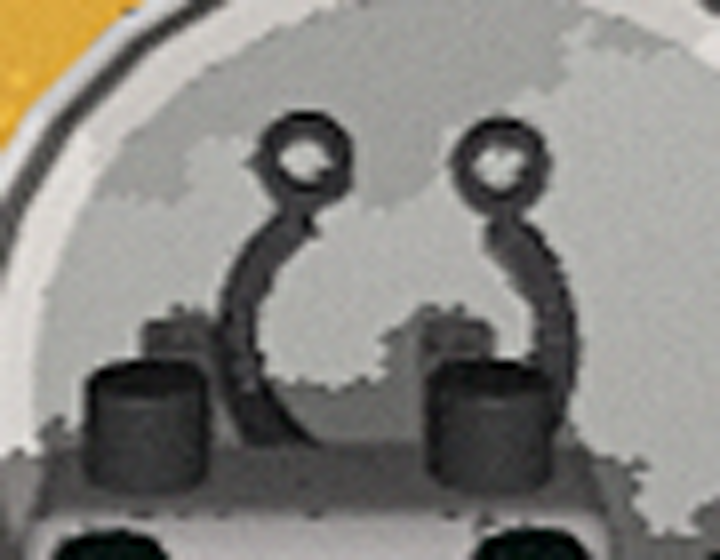

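Run:
```python
from h import *
z=np.load("pics/w7.npz"); c={"K":z["K"],"view":z["V"]}; s,p,Rm=st()
for nm,px in [("capL",(298.2,217.2)),("capR",(341.2,217.2)),("topedge",(298.2,215)),("topedge2",(298.2,219.5))]:
    print(nm,[np.round(wr_tool(c,Rm,p,px,ytool=y)*1000,1).tolist() for y in (.0152,.0197,.0242)])
X=cloud(c,z["d"]); 
def T(P): return np.round((P-p)@Rm*1000,1)
for v in range(210,236,2): print(v,T(X[v,298]),T(X[v,341]))
for (u,v) in [(302,212),(337,212),(300,212),(320,238),(320,234),(320,242)]: print(u,v,T(X[v,u]))
tips=np.array([[-.0134,.0697,0],[.0134,.0697,0]]); print(proj(c,tips@Rm.T+p))
```

```text
capL [[-13.9, 15.2, 16.8], [-14.2, 19.7, 15.3], [-14.6, 24.2, 13.8]]
capR [[11.0, 15.2, 16.9], [11.3, 19.7, 15.4], [11.7, 24.2, 14.0]]
topedge [[-13.9, 15.2, 18.2], [-14.2, 19.7, 16.7], [-14.6, 24.2, 15.3]]
topedge2 [[-13.9, 15.2, 15.4], [-14.3, 19.7, 13.9], [-14.6, 24.2, 12.4]]
210 [-18.1  65.5   5.9] [ 18.  110.2  -7.5]
212 [-17.8  61.3   5.7] [14.5 63.9  5. ]
214 [-17.4  57.    5.4] [14.1 58.7  5. ]
216 [-14.6  23.   15. ] [11.4 23.2 15. ]
218 [-14.3  19.4  14.9] [11.2 19.1 15.1]
220 [-14.2  17.6  14.3] [11.1 17.7 14.4]
222 [-14.2  17.1  13.2] [11.1 17.6 13.2]
224 [-14.3  17.4  11.9] [11.1 17.2 12.1]
226 [-14.2  16.6  10.9] [11.1 16.6 11. ]
228 [-14.3  17.    9.5] [11.1 17.2  9.6]
230 [-14.4  17.9   7.9] [11.2 17.2  8.3]
232 [-14.2  15.9   7.4] [11.1 16.3  7.4]
234 [-14.1  14.7   6.7] [11.  14.8  6.7]
302 212 [-14.7  60.6   5.9]
337 212 [11.2 59.3  6.4]
300 212 [-16.2  60.2   6. ]
320 238 [-1.2 12.9  4.9]
320 234 [-1.2 13.7  7.1]
320 242 [-1.2 12.7  2.5]
[[304.55320057 215.7363803 ]
 [338.94686463 215.88033164]]
```

Run:
```python
from h import *
z=np.load("pics/w7.npz"); c={"K":z["K"],"view":z["V"]}; s,p,Rm=st()
X=cloud(c,z["d"]); T=((X-p)@Rm)*1000
for v in range(204,216):
    r=[(u,T[v,u]) for u in range(285,360) if 40<T[v,u,1]<80]
    L=[t for t in r if t[0]<320]; Rr=[t for t in r if t[0]>=320]
    for nm,q in (("L",L),("R",Rr)):
        if q: A=np.array([t[1] for t in q]); print(v,nm,q[0][0],q[-1][0],"x %.1f..%.1f"%(A[:,0].min(),A[:,0].max()),"y %.1f..%.1f med %.1f"%(A[:,1].min(),A[:,1].max(),np.median(A[:,1])),"z %.1f"%np.median(A[:,2]))
# ring/eye depth
m=(abs(T[...,2]-12)<8)
g=z["p"].mean(2)
for cx,cy in [(316.4,190.3),(344.1,190.1)]:
    ring=[(u,v) for v in range(int(cy)-8,int(cy)+8) for u in range(int(cx)-8,int(cx)+8) if g[v,u]<100]
    A=np.array(ring); print(A.mean(0), np.median(X[A[:,1],A[:,0]],0))
```

```text
210 L 298 305 x -18.1..-12.8 y 64.9..65.9 med 65.3 z 6.0
210 R 333 340 x 8.5..13.9 y 64.5..66.9 med 65.4 z 6.1
211 L 297 305 x -18.9..-12.7 y 61.2..65.6 med 63.1 z 5.9
211 R 332 341 x 7.8..14.6 y 62.1..66.2 med 62.9 z 6.0
212 L 297 305 x -18.7..-12.5 y 60.2..63.3 med 60.7 z 5.8
212 R 332 341 x 7.7..14.5 y 59.3..63.9 med 61.1 z 5.8
213 L 297 306 x -18.5..-11.8 y 56.9..60.8 med 58.1 z 5.9
213 R 332 341 x 7.6..14.3 y 57.1..61.6 med 58.0 z 6.0
214 L 297 306 x -18.3..-11.7 y 55.7..59.2 med 56.7 z 5.5
214 R 332 341 x 7.5..14.1 y 56.3..58.7 med 56.8 z 5.6
215 L 303 306 x -13.6..-11.6 y 54.1..56.8 med 55.5 z 5.2
215 R 332 335 x 7.5..9.5 y 53.8..57.5 med 56.0 z 5.1
[317.47663551 190.28037383] [ 0.47029768 -0.07660672  0.00676301]
[342.28723404 190.65957447] [ 0.48773861 -0.09056813  0.00691631]
```

Run:
```python
from h import *
z=np.load("pics/w7.npz"); c={"K":z["K"],"view":z["V"]}; s,p,Rm=st(); jq()
E=[]
for px in [(317.6,189.5),(342.0,189.9)]:
    e=wr_tool(c,Rm,p,px,zw=.008); E.append(e); print("eye",np.round(e*1000,1),np.round(Rm@e+p,4))
E=np.array(E); d=E[1]-E[0]; print("sp",np.linalg.norm(d)*1000,"yaw needed(world ang of tool-x rel)",np.arctan2(-d[2],d[0]),"mid",E.mean(0)*1000, "delta to tips mid",(E.mean(0)-np.array([-.0021,.0697,.002]))*1000)
# world angle
w=(Rm@d); print("eye line world ang",np.arctan2(w[1],w[0]),"tool xang",np.arctan2(Rm[1,0],Rm[0,0]))
```

```text
t 18.45 p [ 0.4691 -0.0893  0.113 ] q [-0.345   0.3374 -0.5138  0.7512  0.0033  1.9099] pitch 0.0317 tilt [-0.0287  0.0138] F [-0.5 -0.1 -0.9] w 0.0503
eye [ -3.6 105.   13. ] [ 0.4715 -0.0755  0.008 ]
eye [ 18.  104.4  12.9] [ 0.4882 -0.0893  0.008 ]
sp 21.613753011288523 yaw needed(world ang of tool-x rel) 0.0057163864772535175 mid [  7.17444495 104.69763386  12.95341183] delta to tips mid [ 9.27444495 34.99763386 10.95341183]
eye line world ang -0.689781662603061 tool xang -0.6842988819763411
```

Call:
apply_moves([
  [0.0035,0.007,0.0045,0.003],
  [0.0035,0.009,0.004,0.002],
  [0.0023,0.007,0.0025,0],
  [0,0.004,0,0],
  [0,0,0,0],
  [0,0,0,0],
], jaw=0.0535)

```text
time: 19.05
eef_pos: [0.4849, -0.0897, 0.0829]
orientation: [0.665, -0.664, 0.252, -0.231]
force: [0.4, 0.1, -1.6]
grip_width: 0.0534
```

```bash
cat >> h.py <<'E'
def shot(fn,crop,k=8):
    s,p,Rm=st(); c=get_calibration("wrist"); im,d=capture("wrist")
    np.savez("pics/"+fn+".npz",p=im,d=d,K=c["K"],V=c["view"],tp=p,Rm=Rm)
    x0,y0,x1,y1=crop; up=cv2.resize(im[y0:y1,x0:x1],None,fx=k,fy=k,interpolation=cv2.INTER_CUBIC)
    cv2.imwrite("pics/"+fn+".png",up[:,:,::-1])
    T=(cloud(c,d)-p)@Rm*1000
    return im,d,c,p,Rm,T
def tips(T,ylo=40,yhi=75,v0=150,v1=260):
    for v in range(v0,v1):
        out=[]
        for a,b in ((270,320),(320,375)):
            A=np.array([T[v,u] for u in range(a,b) if ylo<T[v,u,1]<yhi and abs(T[v,u,2])<12])
            if len(A)>3: out.append("x %.1f..%.1f (%.1f) y %.1f z %.1f"%(A[:,0].min(),A[:,0].max(),(A[:,0].min()+A[:,0].max())/2,np.median(A[:,1]),np.median(A[:,2])))
        if out: print(v,out)
E
python3 -c "
from h import *
jq(); a=shot('w8',(275,160,375,235),8); tips(a[5])"
```

```text
t 19.05 p [ 0.4849 -0.0897  0.0829] q [-0.3346  0.4013 -0.5092  0.6901  0.003   1.9331] pitch 0.0298 tilt [-0.0272  0.0126] F [ 0.4  0.1 -1.6] w 0.0534
210 ['x -14.2..-9.5 (-11.8) y 63.6 z 5.9', 'x 8.3..14.7 (11.5) y 63.9 z 5.8']
211 ['x -14.7..-8.7 (-11.7) y 62.0 z 5.6', 'x 9.3..15.4 (12.4) y 61.8 z 5.7']
212 ['x -14.6..-8.6 (-11.6) y 59.2 z 5.7', 'x 9.2..15.3 (12.2) y 59.1 z 5.7']
213 ['x -14.4..-8.6 (-11.5) y 56.8 z 5.6', 'x 5.1..15.1 (10.1) y 57.2 z 5.5']
214 ['x -14.3..-8.4 (-11.4) y 54.8 z 5.5', 'x 1.1..15.0 (8.0) y 55.3 z 5.4']
215 ['x -14.7..-8.4 (-11.5) y 52.9 z 5.3', 'x 9.1..14.7 (11.9) y 52.0 z 5.6']
216 ['x -10.3..-8.4 (-9.4) y 52.7 z 4.7', 'x 9.1..11.0 (10.0) y 51.8 z 5.0']
```

View pics/w8.png

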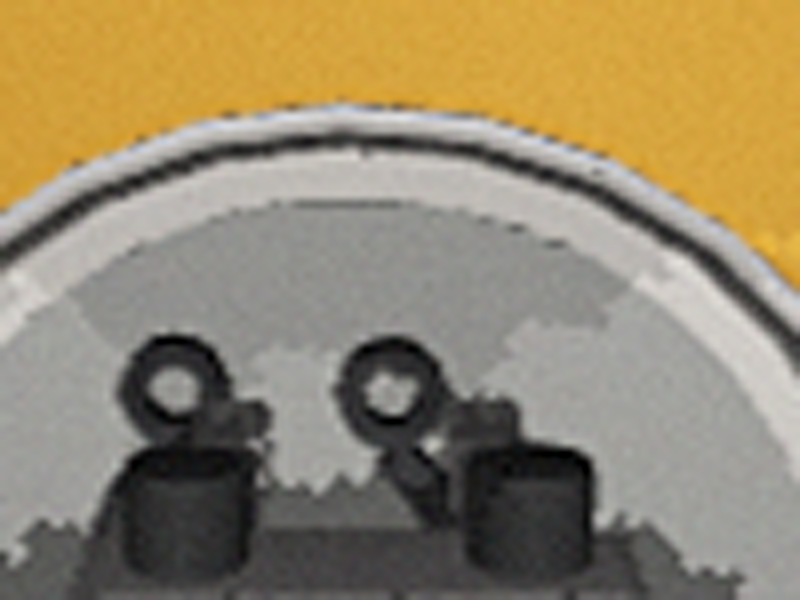

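```bash
cat >> h.py <<'E'
def eyes(fn,pL,pR,tip,zw=.008):
    z=np.load("pics/"+fn+".npz"); c={"K":z["K"],"view":z["V"]}; p=z["tp"];Rm=z["Rm"]
    E=np.array([wr_tool(c,Rm,p,q,zw=zw) for q in (pL,pR)]); d=E[1]-E[0]; w=Rm@d
    print("eyes",np.round(E*1000,1).tolist(),"sp %.1f"%(np.linalg.norm(d)*1000),"yaw to add %.3f"%(np.arctan2(Rm[1,0],Rm[0,0])-np.arctan2(w[1],w[0])),"delta",np.round((E.mean(0)-np.array(tip)/1000)*1000,1), "world mid",np.round(Rm@E.mean(0)+p,4))
E
python3 -c "
from h import *
eyes('w8',(296.0,208.0),(323.5,208.25),(0.3,69.5,1.8))
z=np.load('pics/w8.npz');X=cloud({'K':z['K'],'view':z['V']},z['d'])
for v,u in [(208,291),(203,296),(203,323),(208,318),(180,320)]: print(np.round(X[v,u],4))
jq()"
```

```text
eyes [[-18.1, 75.4, 4.0], [3.9, 74.8, 4.0]] sp 22.0 yaw to add -0.000 delta [-7.4  5.6  2.2] world mid [ 0.48   -0.0811  0.008 ]
[ 0.4676 -0.072   0.0051]
[ 0.4741 -0.0711  0.0072]
[ 0.4907 -0.0848  0.0071]
[ 0.4848 -0.0855  0.0066]
[ 0.5001 -0.0696  0.0024]
t 19.10 p [ 0.4848 -0.0897  0.083 ] q [-0.3345  0.4011 -0.5093  0.6902  0.0029  1.9332] pitch 0.0298 tilt [-0.0272  0.0126] F [ 0.1 -0.  -1. ] w 0.0534
```

Call:
apply_moves([
  [-0.0074,0.0005,0.0017,0.0],
  [0,0,0,0],
  [0,0,0,0],
], jaw=0.0555)

```text
time: 19.4
eef_pos: [0.4798, -0.0831, 0.0832]
orientation: [0.665, -0.664, 0.252, -0.231]
force: [0.6, 0.2, -1.7]
grip_width: 0.0557
```

```bash
python3 -c "
from h import *
jq(); a=shot('w9',(275,160,375,235),8); tips(a[5])
z=np.load('pics/w9.npz')"
```

```text
t 19.40 p [ 0.4798 -0.0831  0.0832] q [-0.3252  0.3908 -0.5256  0.6836  0.0033  1.9426] pitch 0.0291 tilt [-0.0265  0.0124] F [ 0.6  0.2 -1.7] w 0.0557
200 ['x -36.7..-32.8 (-34.8) y 73.8 z 11.0']
201 ['x -37.6..-34.2 (-35.9) y 73.5 z 10.3']
202 ['x -38.3..-34.6 (-36.4) y 73.5 z 9.5']
203 ['x -38.4..-35.8 (-37.1) y 73.6 z 8.6']
204 ['x -38.2..-36.2 (-37.2) y 73.4 z 7.8']
209 ['x -13.3..-8.8 (-11.0) y 63.2 z 6.8', 'x 9.4..13.9 (11.6) y 63.4 z 6.8']
210 ['x -14.0..-8.0 (-11.0) y 61.4 z 6.6', 'x 6.7..14.6 (10.6) y 61.0 z 6.7']
211 ['x -13.7..-7.9 (-10.8) y 58.6 z 6.6', 'x 8.5..14.4 (11.5) y 58.9 z 6.6']
212 ['x -13.7..-7.8 (-10.8) y 56.5 z 6.5', 'x 8.5..14.3 (11.4) y 55.9 z 6.7']
213 ['x -13.4..-7.7 (-10.6) y 54.4 z 6.4', 'x 8.3..14.1 (11.2) y 54.1 z 6.5']
214 ['x -14.4..-7.6 (-11.0) y 53.6 z 5.9', 'x 8.3..15.0 (11.7) y 53.6 z 5.9']
215 ['x -11.8..-7.6 (-9.7) y 51.5 z 5.8', 'x 8.3..11.7 (10.0) y 50.3 z 6.2']
216 ['x -9.5..-7.6 (-8.6) y 50.5 z 5.4', 'x 8.3..10.2 (9.3) y 50.0 z 5.6']
217 ['x -9.5..-7.6 (-8.5) y 48.7 z 5.2', 'x 8.3..10.1 (9.2) y 48.0 z 5.5']
```

View pics/w9.png

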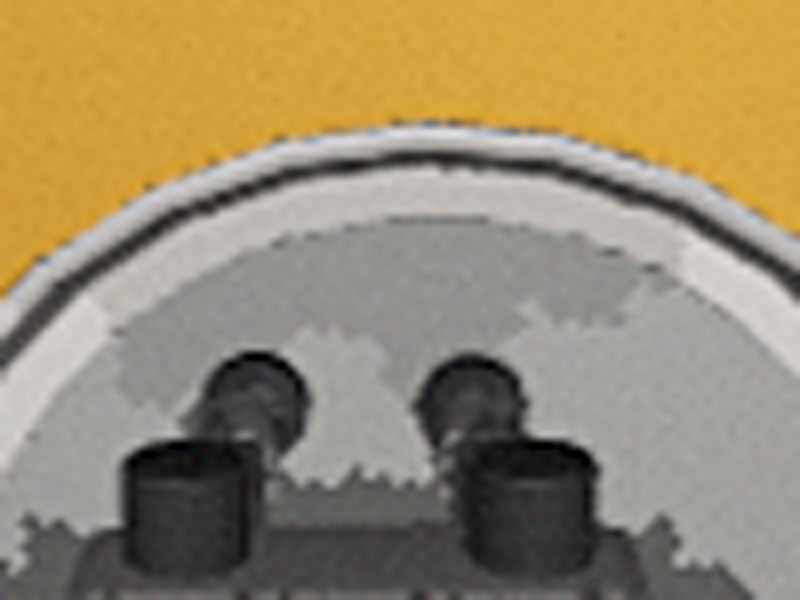

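```bash
python3 -c "
from h import *
eyes('w9',(306.6,209.9),(333.3,210.1),(0.25,69.5,2.9),zw=.0065)
z=np.load('pics/w9.npz');T=(cloud({'K':z['K'],'view':z['V']},z['d'])-z['tp'])@z['Rm']*1000
for v in range(203,216): print(v,[np.round(T[v,u],1).tolist() for u in (304,307,332,335)])
"
```

```text
eyes [[-9.7, 77.0, 1.9], [11.8, 76.4, 2.0]] sp 21.5 yaw to add -0.002 delta [ 0.8  7.2 -1. ] world mid [ 0.4798 -0.0813  0.0065]
203 [[-11.9, 79.8, 6.9], [-9.5, 80.9, 6.6], [10.8, 79.4, 7.1], [13.2, 78.9, 7.2]]
204 [[-12.0, 80.5, 5.9], [-9.5, 79.7, 6.1], [10.8, 80.2, 6.0], [13.2, 79.7, 6.1]]
205 [[-11.8, 77.1, 6.0], [-9.4, 76.9, 6.1], [10.7, 76.0, 6.3], [13.2, 78.0, 5.8]]
206 [[-11.8, 77.5, 5.1], [-9.4, 77.7, 5.0], [10.7, 76.7, 5.3], [13.1, 75.8, 5.6]]
207 [[-11.8, 77.6, 4.2], [-9.4, 77.1, 4.4], [10.6, 75.2, 4.9], [13.0, 75.0, 5.0]]
208 [[-11.7, 75.9, 3.8], [-9.5, 80.2, 2.6], [10.7, 76.2, 3.8], [13.1, 75.4, 4.0]]
209 [[-10.9, 61.9, 7.2], [-8.8, 64.3, 6.5], [10.1, 62.8, 6.9], [12.4, 63.4, 6.8]]
210 [[-10.9, 61.7, 6.5], [-8.7, 61.1, 6.6], [10.0, 61.0, 6.7], [12.3, 61.0, 6.7]]
211 [[-10.8, 59.6, 6.3], [-8.5, 58.0, 6.8], [9.9, 57.9, 6.9], [12.1, 58.1, 6.8]]
212 [[-10.6, 55.8, 6.7], [-8.5, 56.4, 6.5], [9.8, 56.3, 6.6], [12.0, 55.8, 6.8]]
213 [[-10.6, 54.8, 6.3], [-8.4, 54.6, 6.3], [9.8, 55.1, 6.2], [11.9, 54.1, 6.5]]
214 [[-10.5, 53.7, 5.9], [-8.3, 53.1, 6.0], [9.7, 53.6, 5.9], [11.8, 52.3, 6.3]]
215 [[-10.3, 50.6, 6.1], [-8.3, 52.9, 5.4], [9.6, 50.4, 6.2], [11.7, 49.3, 6.5]]
```

Call:
apply_moves([
  [0.0008,0.003,-0.001,0.0],
  [0,0.001,0,0],
  [0,0,0,0],
])

```text
time: 19.75
eef_pos: [0.4798, -0.0844, 0.0792]
orientation: [0.665, -0.664, 0.252, -0.231]
force: [0.4, 0.6, -1.4]
grip_width: 0.0558
```

```bash
python3 -c "
from h import *
jq(); a=shot('w10',(275,160,375,235),8); tips(a[5],50,70,206,214)
"
```

```text
t 19.75 p [ 0.4798 -0.0844  0.0792] q [-0.3278  0.3964 -0.5297  0.6732  0.0033  1.9399] pitch 0.0285 tilt [-0.026   0.0123] F [ 0.4  0.6 -1.4] w 0.0558
211 ['x -14.0..-8.0 (-11.0) y 62.3 z 5.5', 'x 8.6..14.7 (11.7) y 62.6 z 5.4']
212 ['x -13.9..-7.9 (-10.9) y 60.6 z 5.2', 'x 8.5..14.6 (11.6) y 60.4 z 5.3']
213 ['x -13.7..-7.8 (-10.8) y 58.4 z 5.1', 'x 8.5..14.3 (11.4) y 57.6 z 5.4']
```

View pics/w10.png

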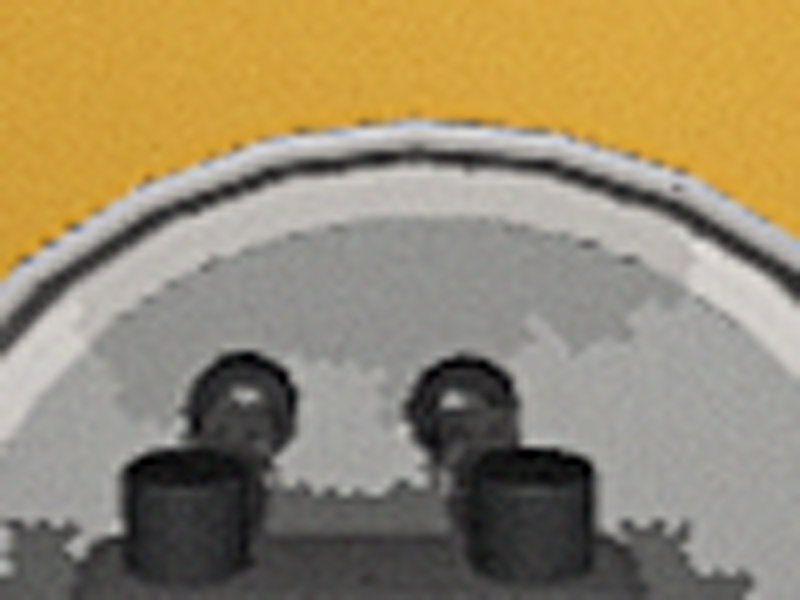

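```bash
python3 -c "
from h import *
eyes('w10',(304.8,209.9),(332.2,210.1),(0.35,69.5,1.4),zw=.0065)
z=np.load('pics/w10.npz');T=(cloud({'K':z['K'],'view':z['V']},z['d'])-z['tp'])@z['Rm']*1000
for v in range(217,236,3): print(v,[np.round(T[v,u],1).tolist() for u in (298,342)])
z=np.load('pics/w9.npz');T=(cloud({'K':z['K'],'view':z['V']},z['d'])-z['tp'])@z['Rm']*1000
for v in range(217,236,3): print(v,[np.round(T[v,u],1).tolist() for u in (298,342)])
"
```

```text
eyes [[-10.9, 73.0, 3.1], [10.7, 72.4, 3.1]] sp 21.7 yaw to add -0.002 delta [-0.5  3.2  1.7] world mid [ 0.4799 -0.081   0.0065]
217 [[-12.2, 20.5, 14.5], [14.3, 20.5, 14.5]]
220 [[-11.8, 15.2, 14.4], [13.9, 15.7, 14.2]]
223 [[-11.8, 14.3, 12.8], [13.9, 14.6, 12.8]]
226 [[-11.8, 14.3, 11.0], [13.9, 13.8, 11.2]]
229 [[-11.9, 14.5, 9.1], [13.9, 14.1, 9.2]]
232 [[-11.9, 14.2, 7.3], [14.0, 14.1, 7.4]]
235 [[-11.7, 12.1, 6.3], [13.8, 12.1, 6.3]]
217 [[-12.0, 17.7, 15.4], [14.1, 18.1, 15.3]]
220 [[-11.8, 14.7, 14.5], [13.8, 14.6, 14.6]]
223 [[-11.7, 13.9, 13.0], [13.8, 13.8, 13.0]]
226 [[-11.8, 14.2, 11.0], [13.9, 14.5, 11.0]]
229 [[-11.8, 13.5, 9.5], [13.9, 13.5, 9.5]]
232 [[-11.9, 14.6, 7.1], [14.0, 14.4, 7.3]]
235 [[-11.7, 11.3, 6.6], [13.7, 10.9, 6.8]]
```

Call:
apply_moves([
  [-0.0002,0.0005,0.0008,0.0],
  [-0.0002,0.0005,0.0008,0],
  [0,0,0,0],
])

```text
time: 20.1
eef_pos: [0.4806, -0.0829, 0.0781]
orientation: [0.665, -0.664, 0.252, -0.231]
force: [-0.3, 1.4, -2.3]
grip_width: 0.0557
```

```bash
python3 -c "
from h import *
jq(); a=shot('w11',(275,160,375,235),8); T=a[5]; tips(T,50,70,206,214)
for v in range(217,224,3): print(v,[np.round(T[v,u],1).tolist() for u in (298,342)])
"
```

```text
t 20.10 p [ 0.4806 -0.0829  0.0781] q [-0.3244  0.3989 -0.5293  0.6711  0.0034  1.9435] pitch 0.0286 tilt [-0.026   0.0123] F [-0.3  1.4 -2.3] w 0.0557
210 ['x -13.3..-8.7 (-11.0) y 62.9 z 6.1', 'x 9.4..13.9 (11.7) y 63.1 z 6.1']
211 ['x -14.0..-7.9 (-11.0) y 60.5 z 6.0', 'x 8.6..14.6 (11.6) y 60.3 z 6.1']
212 ['x -13.8..-7.9 (-10.8) y 58.9 z 5.8', 'x 8.1..14.4 (11.2) y 58.3 z 6.0']
213 ['x -15.3..-7.8 (-11.6) y 56.4 z 5.8', 'x 8.4..14.3 (11.3) y 55.7 z 6.0']
217 [[-12.0, 18.4, 15.2], [14.1, 18.3, 15.2]]
220 [[-11.7, 14.0, 14.8], [13.7, 13.6, 15.0]]
223 [[-11.7, 12.8, 13.4], [13.8, 13.4, 13.2]]
```

View pics/w11.png

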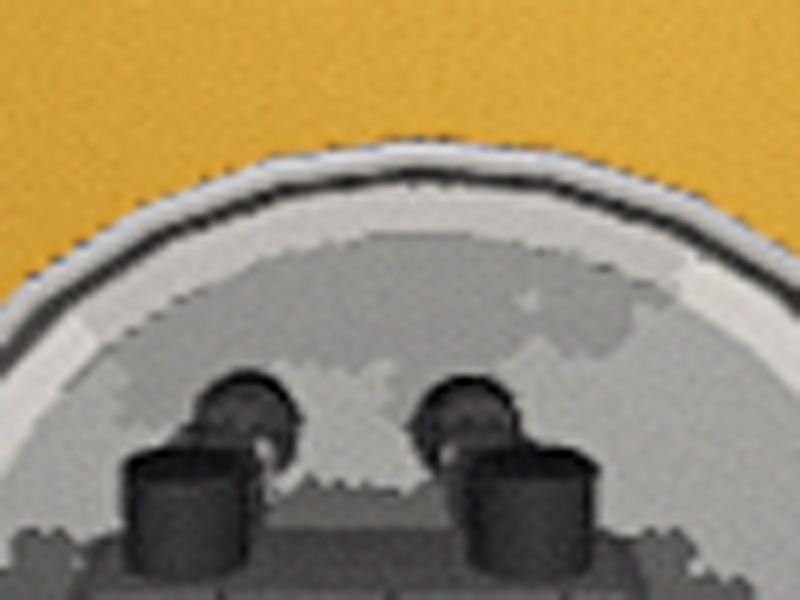

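```bash
python3 -c "
from h import *
eyes('w11',(305.2,212.4),(332.7,212.7),(0.3,68.8,2.05),zw=.0065);jq()
"
```

```text
eyes [[-10.6, 71.9, 1.4], [11.1, 71.3, 1.4]] sp 21.7 yaw to add 0.002 delta [-0.1  2.8 -0.7] world mid [ 0.4798 -0.0811  0.0065]
t 20.15 p [ 0.4806 -0.0829  0.0781] q [-0.3243  0.3989 -0.5293  0.6712  0.0033  1.9435] pitch 0.0286 tilt [-0.0261  0.0122] F [-1.1 -0.  -2.5] w 0.0556
```

Call:
apply_moves([
  [0,0.0015,-0.0003,0.0],
  [0,0.002,0,0],
  [0,0.002,0,0],
  [0,0,0,0],
])

```text
time: 20.55
eef_pos: [0.4805, -0.0832, 0.0725]
orientation: [0.665, -0.664, 0.251, -0.232]
force: [-0.4, 0.4, 0.3]
grip_width: 0.0558
```

```bash
python3 -c "
from h import *
jq(); a=shot('w12',(275,160,375,235),8); T=a[5]; tips(T,50,70,206,216)
for v in range(217,224,3): print(v,[np.round(T[v,u],1).tolist() for u in (298,342)])
"
```

```text
t 20.55 p [ 0.4805 -0.0832  0.0725] q [-0.3249  0.4065 -0.5357  0.6565  0.0033  1.9429] pitch 0.0280 tilt [-0.0255  0.012 ] F [-0.4  0.4  0.3] w 0.0558
206 ['x -36.5..0.3 (-18.1) y 69.4 z 7.4', 'x 1.1..42.7 (21.9) y 68.5 z 7.7']
207 ['x -36.5..0.3 (-18.1) y 69.3 z 6.6', 'x 1.1..42.7 (21.9) y 68.6 z 6.8']
208 ['x -36.6..0.3 (-18.1) y 68.9 z 5.9', 'x 1.1..42.9 (22.0) y 68.6 z 6.0']
209 ['x -37.1..0.3 (-18.4) y 69.2 z 5.0', 'x 1.1..42.8 (21.9) y 68.6 z 5.2']
210 ['x -37.6..0.3 (-18.7) y 69.0 z 4.3', 'x 1.1..42.8 (21.9) y 68.5 z 4.4']
211 ['x -37.9..0.3 (-18.8) y 69.0 z 3.4', 'x 1.1..43.1 (22.1) y 68.3 z 3.7']
212 ['x -34.9..0.3 (-17.3) y 69.2 z 2.6', 'x 1.1..42.9 (22.0) y 68.4 z 2.9']
213 ['x -33.3..0.3 (-16.5) y 68.6 z 1.9', 'x 1.1..42.9 (22.0) y 68.2 z 2.1']
214 ['x -34.9..0.3 (-17.3) y 69.1 z 1.0', 'x 1.1..43.0 (22.0) y 68.2 z 1.3']
215 ['x -31.8..0.3 (-15.8) y 67.9 z 0.5', 'x 1.1..43.0 (22.1) y 68.0 z 0.5']
217 [[-12.2, 20.5, 14.5], [14.2, 20.2, 14.6]]
220 [[-11.9, 16.1, 14.1], [13.9, 15.4, 14.3]]
223 [[-11.8, 13.9, 13.0], [13.8, 14.3, 12.9]]
```

View pics/w12.png

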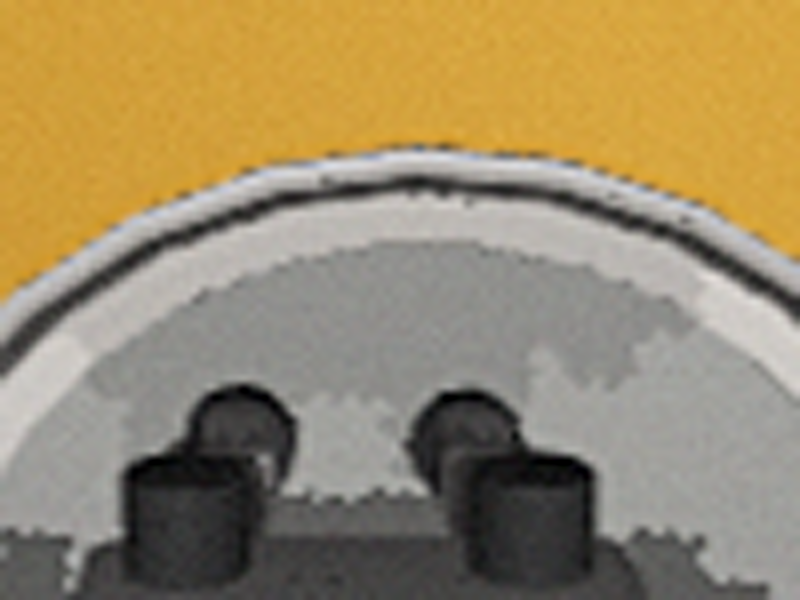

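Call:
apply_moves([
  [0,0,0,0],
  [0,0,0,0],
], jaw=0.046)

```text
time: 20.8
eef_pos: [0.4815, -0.0832, 0.074]
orientation: [0.666, -0.663, 0.251, -0.232]
force: [-0.8, 1.0, 0.1]
grip_width: 0.0459
```

```bash
python3 -c "
from h import *
jq(); a=shot('w13',(270,160,370,235),8); T=a[5]; tips(T,50,65,206,216)
for v in range(217,224,3): print(v,[np.round(T[v,u],1).tolist() for u in (298,342)])
"
```

```text
t 20.80 p [ 0.4815 -0.0832  0.074 ] q [-0.3247  0.4044 -0.534   0.6583  0.004   1.9428] pitch 0.0259 tilt [-0.0233  0.0121] F [-0.8  1.   0.1] w 0.0459
212 ['x 9.4..14.0 (11.7) y 64.3 z 4.1']
213 ['x -20.3..-14.0 (-17.1) y 61.7 z 4.1', 'x 9.3..14.6 (12.0) y 61.5 z 4.2']
214 ['x -20.0..-13.9 (-16.9) y 59.8 z 3.9', 'x 8.6..15.5 (12.1) y 59.1 z 4.2']
215 ['x -19.8..-13.2 (-16.5) y 57.4 z 3.9', 'x 8.5..15.3 (11.9) y 57.1 z 4.0']
217 [[-12.4, 23.3, 13.6], [14.4, 21.6, 14.1]]
220 [[-11.9, 16.4, 14.0], [14.0, 16.7, 13.9]]
223 [[-11.8, 15.0, 12.6], [14.0, 16.2, 12.2]]
```

View pics/w13.png

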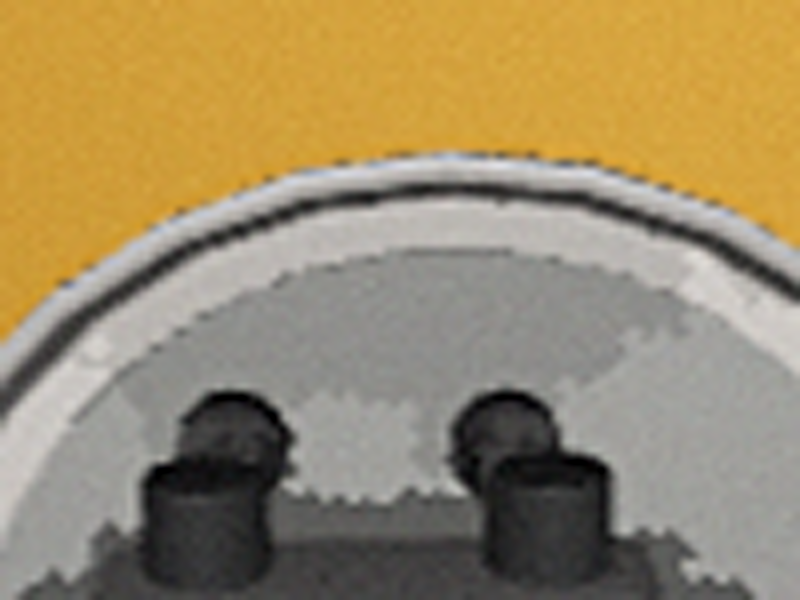

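Call:
apply_moves([
  [0,0,0,0],
  [0,0,0,0],
], jaw=0.037)

```text
time: 21.05
eef_pos: [0.4816, -0.0825, 0.0753]
orientation: [0.666, -0.663, 0.25, -0.232]
force: [-0.4, -0.3, -1.0]
grip_width: 0.0372
```

```bash
python3 -c "
from h import *
jq(); a=shot('w14',(270,160,370,235),8); T=a[5]; tips(T,50,65,206,216)
for v in range(217,227,3): print(v,[np.round(T[v,u],1).tolist() for u in (298,342)])
"
```

```text
t 21.05 p [ 0.4816 -0.0825  0.0753] q [-0.3243  0.4022 -0.5333  0.661   0.0054  1.9428] pitch 0.0257 tilt [-0.0226  0.0133] F [-0.4 -0.3 -1. ] w 0.0372
213 ['x -22.5..-17.2 (-19.9) y 63.3 z 3.6', 'x 13.9..18.4 (16.2) y 62.3 z 3.9']
214 ['x -23.4..-16.3 (-19.8) y 61.1 z 3.5', 'x 12.4..19.3 (15.8) y 60.4 z 3.7']
215 ['x -23.3..-16.0 (-19.6) y 58.7 z 3.5', 'x 12.2..19.3 (15.8) y 58.2 z 3.7']
217 [[-12.3, 22.3, 13.9], [14.5, 23.0, 13.7]]
220 [[-12.0, 18.0, 13.4], [14.1, 17.5, 13.6]]
223 [[-11.9, 16.5, 12.1], [14.1, 17.8, 11.6]]
226 [[-12.0, 16.6, 10.1], [14.2, 18.1, 9.6]]
```

View pics/w14.png

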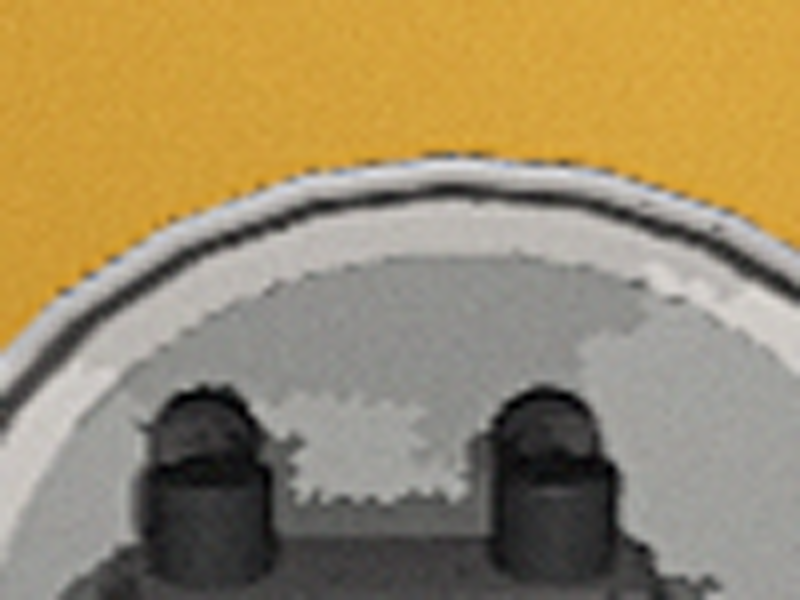

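Call:
apply_moves([
  [0,0,0,0],
  [0,0,0,0],
], jaw=0.0335)

```text
time: 21.3
eef_pos: [0.4812, -0.0822, 0.0754]
orientation: [0.667, -0.663, 0.251, -0.232]
force: [-0.5, 1.2, 2.5]
grip_width: 0.0336
```

```bash
python3 -c "
from h import *
jq(); a=shot('w15',(270,160,370,235),8); T=a[5]; tips(T,50,65,206,216)
for v in range(217,227,3): print(v,[np.round(T[v,u],1).tolist() for u in (298,342)])
"
```

```text
t 21.30 p [ 0.4812 -0.0822  0.0754] q [-0.3242  0.4018 -0.5336  0.6618  0.0059  1.9428] pitch 0.0264 tilt [-0.0231  0.014 ] F [-0.5  1.2  2.5] w 0.0336
213 ['x -21.7..-16.4 (-19.1) y 63.1 z 3.7', 'x 16.2..21.5 (18.9) y 63.1 z 3.7']
214 ['x -21.6..-15.5 (-18.5) y 60.7 z 3.6', 'x 15.4..22.2 (18.8) y 60.7 z 3.7']
215 ['x -22.6..-15.2 (-18.9) y 58.2 z 3.7', 'x 15.2..22.3 (18.7) y 58.3 z 3.6']
217 [[-12.5, 24.3, 13.2], [14.4, 22.1, 14.0]]
220 [[-12.0, 17.8, 13.5], [14.1, 17.4, 13.7]]
223 [[-12.0, 17.0, 11.9], [14.2, 18.0, 11.6]]
226 [[-12.1, 17.5, 9.8], [14.2, 17.8, 9.8]]
```

View pics/w15.png

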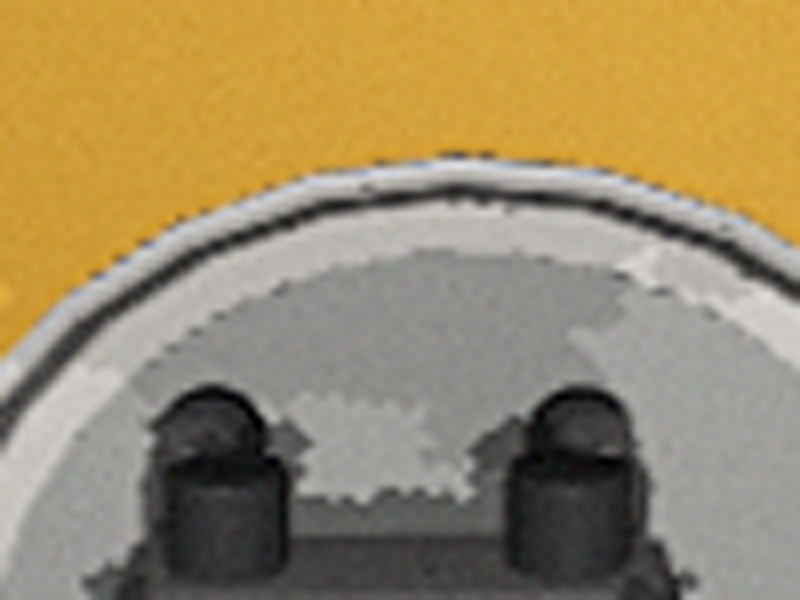

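Call:
apply_moves([
  [0,0,0,0],
  [0,0,0,0],
], jaw=0.0305)

```text
time: 21.55
eef_pos: [0.481, -0.082, 0.0754]
orientation: [0.667, -0.663, 0.251, -0.232]
force: [-1.2, 0.7, 4.4]
grip_width: 0.0311
```

```bash
python3 -c "
from h import *
jq(); a=shot('w16',(270,160,370,235),8); T=a[5]; tips(T,50,65,206,216)
for v in range(217,227,3): print(v,[np.round(T[v,u],1).tolist() for u in (298,342)])
for n in ['eye_l']: print(n,[(np.round(e['position'],1),round(e['p'],2)) for e in place_of(n,'wrist')[:3]])
"
```

```text
t 21.55 p [ 0.481  -0.082   0.0754] q [-0.3241  0.4017 -0.5336  0.6622  0.0061  1.9427] pitch 0.0268 tilt [-0.0234  0.0143] F [-1.2  0.7  4.4] w 0.0311
212 ['x 17.9..22.4 (20.1) y 64.8 z 3.9']
213 ['x -24.1..-18.0 (-21.0) y 63.5 z 3.5', 'x 17.1..23.1 (20.1) y 63.3 z 3.6']
214 ['x -23.9..-17.0 (-20.4) y 61.1 z 3.5', 'x 16.9..23.1 (20.0) y 61.1 z 3.5']
215 ['x -23.9..-16.7 (-20.3) y 58.5 z 3.5', 'x 15.9..22.9 (19.4) y 58.3 z 3.6']
217 [[-12.4, 22.4, 13.9], [14.4, 22.0, 14.0]]
220 [[-12.1, 18.7, 13.2], [14.2, 19.2, 13.1]]
223 [[-12.1, 18.3, 11.5], [14.1, 17.1, 11.9]]
226 [[-12.0, 17.0, 10.0], [14.2, 18.3, 9.6]]
eye_l [(array([291.5, 217.3]), 0.57), (array([347.2, 211.2]), 0.53)]
```

View pics/w16.png

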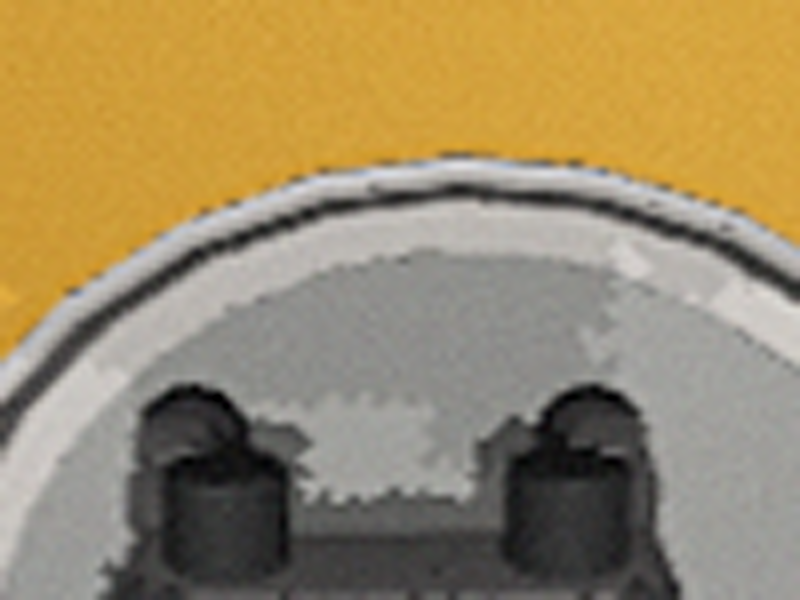

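Call:
apply_moves([
  [0,-0.0005,0,0],
  [0,0,0,0],
], jaw=0.0285)

```text
time: 21.85
eef_pos: [0.4808, -0.082, 0.0757]
orientation: [0.667, -0.663, 0.251, -0.231]
force: [-1.5, 1.5, 5.1]
grip_width: 0.0291
```

```bash
python3 -c "
from h import *
jq(); a=shot('w17',(270,160,370,235),8); T=a[5]; tips(T,50,65,206,216)
for v in range(217,227,3): print(v,[np.round(T[v,u],1).tolist() for u in (298,342)])
for n in ['eye_l']: print(n,[(np.round(e['position'],1),round(e['p'],2)) for e in place_of(n,'wrist')[:3]])
"
```

```text
t 21.85 p [ 0.4808 -0.082   0.0757] q [-0.3242  0.4014 -0.5334  0.6634  0.0062  1.9428] pitch 0.0274 tilt [-0.0239  0.0146] F [-1.5  1.5  5.1] w 0.0291
213 ['x -25.7..-19.4 (-22.5) y 63.0 z 3.7', 'x 18.5..24.6 (21.6) y 63.0 z 3.7']
214 ['x -25.5..-18.5 (-22.0) y 60.7 z 3.6', 'x 17.6..24.6 (21.1) y 60.4 z 3.7']
215 ['x -25.7..-17.5 (-21.6) y 58.6 z 3.5', 'x 17.4..24.4 (20.9) y 58.5 z 3.6']
217 [[-12.4, 22.5, 13.8], [14.5, 23.1, 13.7]]
220 [[-12.0, 17.8, 13.5], [14.2, 18.9, 13.2]]
223 [[-12.1, 18.2, 11.5], [14.2, 18.0, 11.6]]
226 [[-12.1, 17.9, 9.7], [14.1, 17.1, 10.0]]
eye_l [(array([289.1, 216. ]), 0.53)]
```

View pics/w17.png

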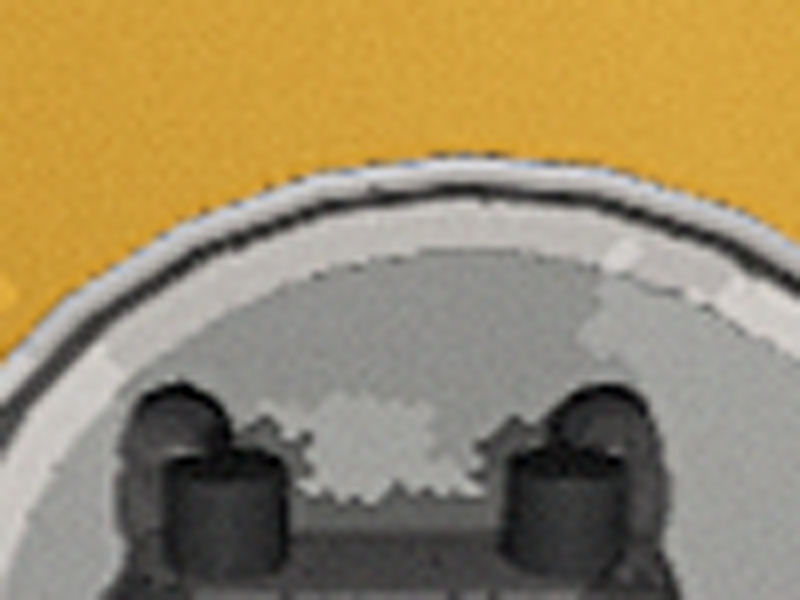

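Call:
apply_moves([
  [0,-0.004,0,0],
  [0,-0.008,0,0],
  [0,-0.012,0,0],
  [0,0,0,0],
])

```text
time: 22.35
eef_pos: [0.4813, -0.0829, 0.1001]
orientation: [0.666, -0.663, 0.251, -0.231]
force: [0.1, -1.3, -1.2]
grip_width: 0.0288
```

```bash
python3 -c "
from h import *
jq(); a=shot('w18',(260,150,380,240),6); T=a[5]; tips(T,50,66,206,216)
for v in range(217,227,3): print(v,[np.round(T[v,u],1).tolist() for u in (298,342)])
plan([0.612,0.125,0.2])
"
```

```text
t 22.35 p [ 0.4813 -0.0829  0.1001] q [-0.3249  0.3693 -0.5051  0.7246  0.0049  1.9425] pitch 0.0282 tilt [-0.0252  0.0136] F [ 0.1 -1.3 -1.2] w 0.0288
212 ['x -25.0..-20.3 (-22.7) y 64.9 z 3.9', 'x 18.7..24.0 (21.4) y 65.2 z 3.8']
213 ['x -25.7..-19.3 (-22.5) y 63.0 z 3.7', 'x 18.5..24.6 (21.6) y 62.5 z 3.9']
214 ['x -25.4..-18.5 (-21.9) y 60.8 z 3.6', 'x 17.6..24.5 (21.0) y 60.1 z 3.9']
215 ['x -25.5..-17.5 (-21.5) y 58.5 z 3.5', 'x 17.4..24.4 (20.9) y 58.0 z 3.7']
217 [[-12.4, 22.9, 13.7], [14.5, 23.0, 13.7]]
220 [[-12.1, 18.7, 13.2], [14.1, 18.4, 13.3]]
223 [[-12.0, 17.1, 11.8], [14.2, 18.2, 11.5]]
226 [[-12.1, 17.5, 9.8], [14.3, 19.1, 9.3]]
[-0.0054,-0.0168,0.0406,0.000],
[-0.0054,-0.0168,0.0406,0.000],
[-0.0054,-0.0168,0.0406,0.000],
[-0.0054,-0.0168,0.0406,0.000],
[-0.0054,-0.0168,0.0406,0.000],
[-0.0054,-0.0168,0.0406,0.000],
```

View pics/w18.png

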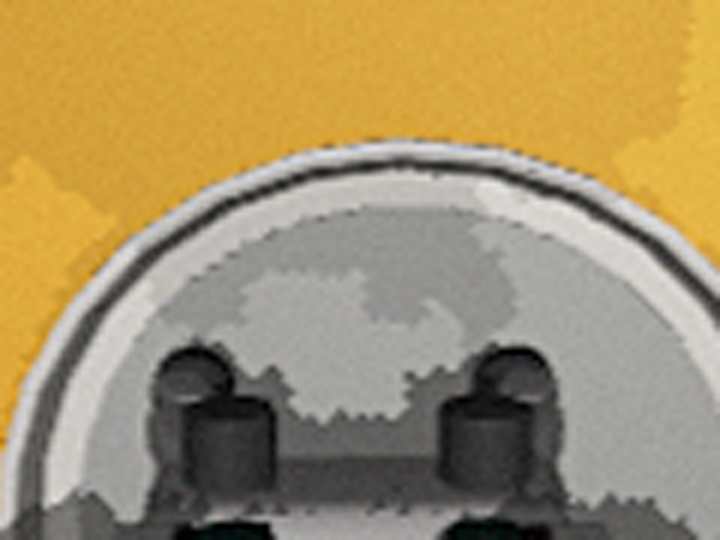

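```bash
python3 -c "
from h import *
plan([0.580,0.096,0.195],step=0.025)
"
```

```text
[-0.0039,-0.0096,0.0201,0.000],
[-0.0039,-0.0096,0.0201,0.000],
[-0.0039,-0.0096,0.0201,0.000],
[-0.0039,-0.0096,0.0201,0.000],
[-0.0039,-0.0096,0.0201,0.000],
[-0.0039,-0.0096,0.0201,0.000],
[-0.0039,-0.0096,0.0201,0.000],
[-0.0039,-0.0096,0.0201,0.000],
[-0.0039,-0.0096,0.0201,0.000],
[-0.0039,-0.0096,0.0201,0.000],
```

Call:
apply_moves([
  [0,-0.018,0.002,0],
  [-0.002,-0.024,0.01,0],
  [-0.004,-0.022,0.018,0],
  [-0.005,-0.015,0.022,0],
  [-0.005,-0.008,0.024,0],
  [-0.005,-0.003,0.024,0],
  [-0.005,0,0.024,0],
  [-0.005,0,0.024,0],
])

```text
time: 23.2
eef_pos: [0.5542, 0.0512, 0.1887]
orientation: [0.664, -0.663, 0.256, -0.232]
force: [0.2, -0.1, -1.5]
grip_width: 0.0293
```

```bash
python3 -c "
from h import *
jq(); plan([0.580,0.096,0.195],step=0.025)
"
```

```text
t 23.20 p [0.5542 0.0512 0.1887] q [-0.0473  0.3931 -0.2077  1.0021  0.0124  2.2272] pitch 0.0322 tilt [-0.0315  0.0139] F [ 0.2 -0.1 -1.5] w 0.0293
[-0.0031,-0.0021,0.0169,0.000],
[-0.0031,-0.0021,0.0169,0.000],
[-0.0031,-0.0021,0.0169,0.000],
```

Call:
apply_moves([
  [-0.003,-0.003,0.015,0],
  [-0.003,0,0.01,0],
  [-0.001,0,0.005,0],
  [0,0,0,0],
  [0,0,0,0],
])

```text
time: 23.7
eef_pos: [0.5686, 0.081, 0.1896]
orientation: [-0.664, 0.664, -0.256, 0.23]
force: [0.2, 0.6, -1.9]
grip_width: 0.0295
```

```bash
python3 -c "
from h import *
jq(); a=shot('w19',(180,60,480,260),2.5); T=a[5]; tips(T,50,66,206,216)
im,d=save('scene','s19.png',(280,130,460,290),4)
for n in ['spindle_top','groove']: print(n,[(np.round(e['position'],1),round(e['p'],2)) for e in place_of(n,'wrist')[:2]])
jq()
"
```

```text
t 23.70 p [0.5686 0.081  0.1896] q [ 0.0061  0.4261 -0.1541  1.0253  0.0128  2.2781] pitch 0.0347 tilt [-0.0348  0.0126] F [ 0.2  0.6 -1.9] w 0.0295
212 ['x -24.9..-20.2 (-22.6) y 65.2 z 3.8', 'x 19.4..24.9 (22.1) y 64.5 z 4.0']
213 ['x -25.5..-19.3 (-22.4) y 62.7 z 3.8', 'x 18.4..24.7 (21.6) y 62.4 z 3.9']
214 ['x -25.6..-18.4 (-22.0) y 60.3 z 3.7', 'x 17.6..24.6 (21.1) y 60.5 z 3.7']
215 ['x -25.6..-17.5 (-21.6) y 58.4 z 3.6', 'x 17.3..24.5 (20.9) y 57.7 z 3.8']
spindle_top [(array([321.6, 137.3]), 0.65), (array([349.4, 213.4]), 0.32)]
groove [(array([320.1, 135.1]), 0.72)]
t 23.90 p [0.5688 0.0809 0.1899] q [ 0.0058  0.4256 -0.1539  1.0252  0.0131  2.2782] pitch 0.0340 tilt [-0.0341  0.0129] F [-1.1  1.3 -2.1] w 0.0295
```

View pics/w19.png

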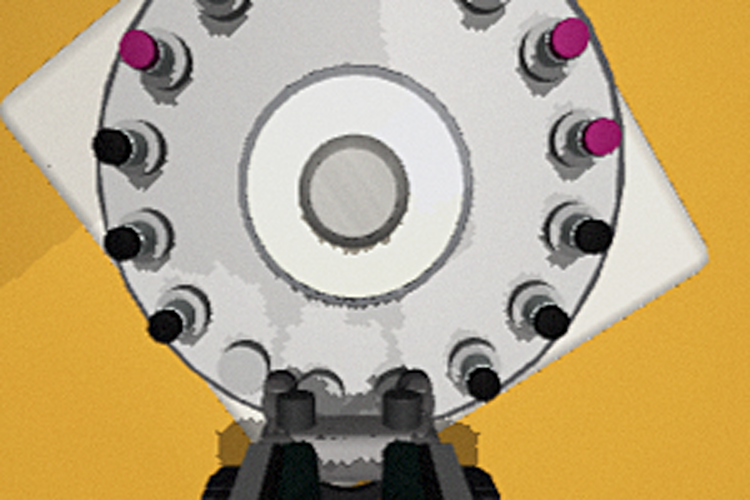

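View pics/s19.png

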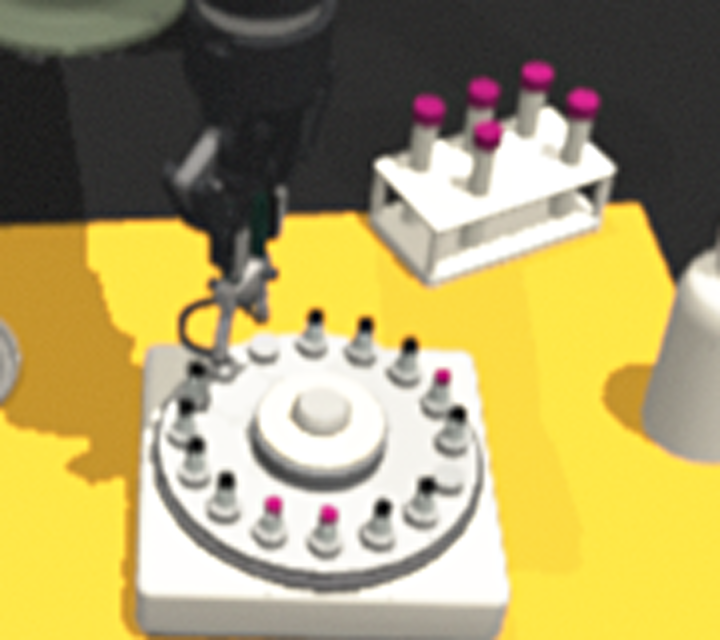

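Run:
```python
from h import *
z=np.load('pics/w19.npz'); c={'K':z['K'],'view':z['V']}; p=z['tp'];Rm=z['Rm']; X=cloud(c,z['d'])
m=np.zeros(X.shape[:2],bool); m[80:185,260:380]=1
Z=X[...,2]
h=np.histogram(Z[m],bins=np.arange(.05,.12,.002)); print([(round(b,3),n) for n,b in zip(*h) if n>20])
def circ(P):
    A=np.c_[2*P,np.ones(len(P))]; s=np.linalg.lstsq(A,(P**2).sum(1),rcond=None)[0]; return s[:2],np.sqrt(s[2]+s[:2]@s[:2])
# image contours: washer
g=z['p'].astype(int)
from scipy import ndimage
def fit(lo,hi,name):
    mm=m&(Z>lo)&(Z<hi); lab,n=ndimage.label(mm); 
    k=1+np.argmax(ndimage.sum(mm,lab,range(1,n+1))); q=lab==k
    q=ndimage.binary_fill_holes(q)
    cs,_=cv2.findContours(q.astype(np.uint8),cv2.RETR_EXTERNAL,cv2.CHAIN_APPROX_NONE); C=max(cs,key=len)[:,0,:]
    zz=np.median(Z[mm]); P=np.array([onz(c,u,zz) for u in C])[:,:2]
    ct,r=circ(P); res=np.abs(np.hypot(*(P-ct).T)-r); P=P[res<2*np.median(res)+1e-4]; ct,r=circ(P)
    T=Rm.T@(np.r_[ct,zz]-p)
    print(name,"z %.4f"%zz,"ctr",np.round(ct,4),"r %.2f"%(r*1000),"tool",np.round(T*1000,2), len(C))
    return ct
import sys
zs=np.median(Z[130:140,315:325]); print("spindle top z",zs)
zw=np.median(Z[170:176,310:330]); print("washer z",zw, np.median(Z[95:100,310:330]),np.median(Z[130:140,285:292]),np.median(Z[130:140,352:360]))
fit(zs-.002,zs+.003,"top"); fit(zw-.004,zs+.004,"washer")
```

```text
[(np.float64(0.064), np.int64(654)), (np.float64(0.066), np.int64(4517)), (np.float64(0.068), np.int64(281)), (np.float64(0.082), np.int64(150)), (np.float64(0.084), np.int64(890)), (np.float64(0.086), np.int64(581)), (np.float64(0.088), np.int64(3679)), (np.float64(0.09), np.int64(200)), (np.float64(0.096), np.int64(127)), (np.float64(0.098), np.int64(210)), (np.float64(0.1), np.int64(329)), (np.float64(0.102), np.int64(885)), (np.float64(0.104), np.int64(29))]
spindle top z 0.10290387922938668
washer z 0.0888926688994908 0.08895549236537861 0.08885760448177674 0.08889710820958502
top z 0.1027 ctr [0.6047 0.1262] r 14.33 tool [ 1.47 86.15 58.99] 118
washer z 0.0890 ctr [0.6047 0.1262] r 36.71 tool [ 1.9  99.84 59.19] 404
```

Run:
```python
from h import *
z=np.load('pics/w19.npz'); c={'K':z['K'],'view':z['V']}; p=z['tp'];Rm=z['Rm']; X=cloud(c,z['d']); T=(X-p)@Rm*1000
for v in (216,218,220,222,224,226,228): print(v,[np.round(T[v,u],1).tolist()+[round(X[v,u,2]*1000,1)] for u in (294,298,302,338,342,346)])
d=np.array([-1.45,47.5,.05]);d/=np.linalg.norm(d); w=Rm@d; print("axis world",np.round(w,4),"lean along ring y (tool x)",w@np.array([np.cos(-.69),np.sin(-.69),0]),"along ring x",w@np.array([np.sin(.69),np.cos(.69),0]))
print(np.round(Rm[:,1],4), Rm[:,1]@np.array([np.cos(-.69),np.sin(-.69),0]), Rm[:,1]@np.array([np.sin(.69),np.cos(.69),0]))
# screw extents per row
g=z['p'].mean(2)
for v in (222,226): print(v,g[v,285:355].astype(int).tolist())
```

```text
216 [[-15.0, 25.1, 13.6, np.float64(164.9)], [-12.5, 24.5, 13.8, np.float64(165.4)], [-10.1, 25.3, 13.6, np.float64(164.6)], [12.2, 24.8, 13.7, np.float64(164.3)], [14.6, 24.6, 13.8, np.float64(164.4)], [20.1, 55.7, 3.7, np.float64(133.2)]]
218 [[-14.6, 20.3, 13.9, np.float64(169.7)], [-12.3, 21.5, 13.5, np.float64(168.4)], [-9.8, 21.0, 13.7, np.float64(168.8)], [11.9, 20.3, 13.9, np.float64(168.7)], [14.3, 20.5, 13.9, np.float64(168.5)], [16.8, 21.5, 13.5, np.float64(167.4)]]
220 [[-14.3, 17.0, 13.8, np.float64(172.9)], [-12.0, 18.1, 13.4, np.float64(171.8)], [-9.7, 19.2, 13.0, np.float64(170.7)], [11.7, 17.3, 13.7, np.float64(171.8)], [14.2, 19.4, 13.0, np.float64(169.6)], [16.6, 19.4, 13.0, np.float64(169.5)]]
222 [[-14.5, 18.7, 11.9, np.float64(171.3)], [-12.0, 17.8, 12.2, np.float64(172.1)], [-9.8, 19.3, 11.7, np.float64(170.5)], [11.8, 19.1, 11.8, np.float64(170.0)], [14.1, 17.9, 12.2, np.float64(171.1)], [16.6, 18.4, 12.1, np.float64(170.6)]]
224 [[-14.4, 17.7, 11.0, np.float64(172.3)], [-12.1, 18.4, 10.8, np.float64(171.5)], [-9.8, 19.6, 10.4, np.float64(170.3)], [11.8, 18.2,
[... 654 characters left out ...]
3021 along ring x -0.011015403551261644
[-0.0348  0.0126 -0.9993] -0.03484724693140661 -0.012429152350742257
222 [86, 78, 78, 77, 73, 40, 27, 36, 43, 47, 58, 55, 55, 58, 60, 54, 48, 45, 46, 38, 16, 91, 117, 109, 110, 112, 110, 109, 111, 109, 109, 111, 106, 100, 97, 103, 97, 98, 100, 101, 97, 95, 102, 101, 107, 93, 91, 78, 41, 27, 39, 36, 46, 54, 54, 54, 60, 58, 54, 49, 46, 47, 35, 51, 68, 83, 74, 67, 87, 189]
226 [170, 70, 68, 79, 82, 47, 36, 32, 36, 47, 53, 53, 60, 61, 50, 59, 50, 46, 41, 35, 16, 62, 73, 73, 67, 81, 73, 72, 82, 76, 72, 69, 66, 62, 67, 64, 66, 74, 69, 65, 72, 65, 63, 72, 68, 73, 75, 65, 32, 29, 34, 43, 46, 45, 57, 61, 62, 56, 51, 44, 45, 40, 34, 39, 59, 50, 61, 87, 118, 127]
```

Call:
apply_moves([
  [-0.031,0,-0.0255,0],
  [-0.031,0,-0.0255,0],
  [-0.031,0,-0.0255,0],
])

```text
time: 24.2
eef_pos: [0.4502, 0.0808, 0.1928]
orientation: [0.664, -0.663, 0.256, -0.233]
force: [0.2, -0.7, -0.5]
grip_width: 0.0298
```

```bash
python3 -c "
from h import *
jq()"
```

```text
t 24.20 p [0.4502 0.0808 0.1928] q [ 0.0073  0.2105 -0.456   0.9344  0.0129  2.2832] pitch 0.0301 tilt [-0.0302  0.0126] F [ 0.2 -0.7 -0.5] w 0.0298
```

Call:
apply_moves([
  [0.012,0,0.01,0],
  [0.012,0,0.01,0],
  [0.012,0,0.01,0],
  [0.012,0,0.01,0],
])

```text
time: 24.6
eef_pos: [0.5031, 0.0793, 0.1896]
orientation: [-0.662, 0.664, -0.26, 0.23]
force: [-0.2, 0.8, -1.5]
grip_width: 0.0292
```

```bash
python3 -c "
from h import *
jq()"
```

```text
t 24.60 p [0.5031 0.0793 0.1896] q [ 0.0038  0.3145 -0.3227  0.9741  0.0126  2.2808] pitch 0.0406 tilt [-0.0406  0.0124] F [-0.2  0.8 -1.5] w 0.0292
```

Call:
apply_moves([
  [0.03,0,0.025,0],
  [0.02,0,0.025,0],
  [0,0,0.03,0],
  [0,0,0.02,0],
  [0,0,0,0],
  [0,0,0,0],
  [0,0,0,0],
  [0,0,0,0],
])

```text
time: 25.4
eef_pos: [0.6191, 0.1202, 0.1842]
orientation: [-0.662, 0.663, -0.26, 0.233]
force: [0.0, -0.4, -2.6]
grip_width: 0.0292
```

```bash
cat >> h.py <<'E'
AX=np.array([.6047,.1262])
def ringerr(ax=AX,tx=-.5,ty=70,tz=-15.55):
    s,p,Rm=st(); P=Rm@(np.array([tx,ty,tz])/1000)+p
    e=Rm.T@np.r_[ax-P[:2],0]; print("shift needed tool x %.2f z %.2f mm; ring level z(tip) %.4f"%(e[0]*1000,e[2]*1000,P[2]))
E
python3 -c "
from h import *
jq(); ringerr()"
```

```text
t 25.40 p [0.6191 0.1202 0.1842] q [0.0682 0.5334 0.0066 1.079  0.0138 2.3514] pitch 0.0350 tilt [-0.0358  0.0114] F [ 0.  -0.4 -2.6] w 0.0292
shift needed tool x -11.86 z 11.70 mm; ring level z(tip) 0.1145
```

Call:
apply_moves([
  [-0.006,-0.004,0.006,0],
  [-0.006,0,0.006,0],
  [0,0,0,0],
  [0,0,0,0],
  [0,0,0,0],
  [0,0,0,0],
  [0,0,0,0],
  [0,0,0,0],
])

```text
time: 26.2
eef_pos: [0.6169, 0.1377, 0.1901]
orientation: [-0.662, 0.663, -0.26, 0.234]
force: [-0.3, -0.2, -1.8]
grip_width: 0.0293
```

```bash
python3 -c "
from h import *
jq(); ringerr()"
```

```text
t 26.20 p [0.6169 0.1377 0.1901] q [0.0958 0.5311 0.0183 1.0919 0.0146 2.3801] pitch 0.0339 tilt [-0.0352  0.0113] F [-0.3 -0.2 -1.8] w 0.0293
shift needed tool x 1.18 z -0.05 mm; ring level z(tip) 0.1204
```

Call:
apply_moves([
  [0,0,0,0],
  [0,0,0,0],
  [0,0,0,0],
  [0,0,0,0],
  [0,0,0,0],
  [0,0,0,0],
  [0,0,0,0],
  [0,0,0,0],
])

```text
time: 27.0
eef_pos: [0.6169, 0.1373, 0.1899]
orientation: [-0.662, 0.663, -0.26, 0.234]
force: [-0.1, -0.4, -2.1]
grip_width: 0.029
```

```bash
python3 -c "
from h import *
jq(); ringerr(); a=shot('w20',(230,150,410,285),4); save('side','d20.png',(190,140,350,290),5);tips(a[5],50,66,206,216);tips(a[5],50,66,206,216)"
```

```text
t 27.00 p [0.6169 0.1373 0.1899] q [0.0952 0.5314 0.0182 1.0918 0.0146 2.3801] pitch 0.0343 tilt [-0.0355  0.0113] F [-0.1 -0.4 -2.1] w 0.0290
shift needed tool x 0.97 z 0.20 mm; ring level z(tip) 0.1202
212 ['x -24.9..-20.2 (-22.6) y 64.2 z 4.1', 'x 18.7..23.9 (21.3) y 64.4 z 4.1']
213 ['x -25.6..-19.4 (-22.5) y 63.0 z 3.7', 'x 18.4..24.7 (21.5) y 62.0 z 4.0']
214 ['x -25.6..-18.5 (-22.0) y 60.2 z 3.8', 'x 17.5..24.6 (21.1) y 60.2 z 3.8']
215 ['x -25.7..-17.5 (-21.6) y 57.7 z 3.8', 'x 17.5..24.4 (20.9) y 57.9 z 3.8']
212 ['x -24.9..-20.2 (-22.6) y 64.2 z 4.1', 'x 18.7..23.9 (21.3) y 64.4 z 4.1']
213 ['x -25.6..-19.4 (-22.5) y 63.0 z 3.7', 'x 18.4..24.7 (21.5) y 62.0 z 4.0']
214 ['x -25.6..-18.5 (-22.0) y 60.2 z 3.8', 'x 17.5..24.6 (21.1) y 60.2 z 3.8']
215 ['x -25.7..-17.5 (-21.6) y 57.7 z 3.8', 'x 17.5..24.4 (20.9) y 57.9 z 3.8']
```

View pics/w20.png

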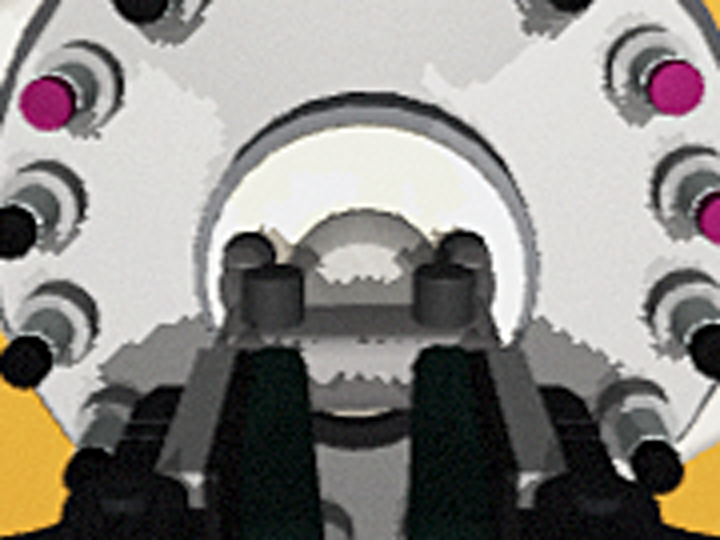

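View pics/d20.png

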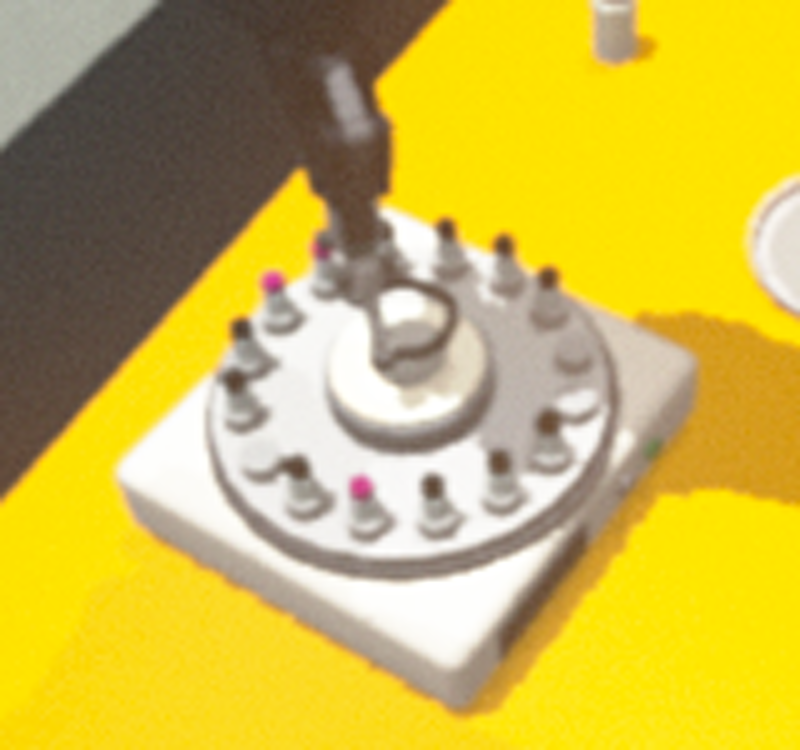

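Run:
```python
from h import *
from scipy.optimize import least_squares
z=np.load('pics/w20.npz'); c={'K':z['K'],'view':z['V']}; p=z['tp'];Rm=z['Rm']; X=cloud(c,z['d']); g=z['p'].astype(float).mean(2)
# scan columns for washer->spindle edge going downwards
pts=[]
for u in range(308,338):
    col=g[195:222,u]; 
    i=[k for k in range(len(col)-1) if col[k]>200 and col[k+1]<=200]
    if i: 
        k=i[0]; v=195+k+(col[k]-200)/(col[k]-col[k+1]); pts.append((u,v))
print([(u,round(v,1)) for u,v in pts][::3])
pts=np.array(pts)
for zz in (.0968,.0968+.0015):
    W=np.array([onz(c,q,zz) for q in pts])[:,:2]
    f=lambda s:np.hypot(*(W-s).T)-.018
    r=least_squares(f,[.605,.126],loss='soft_l1',f_scale=.0005); T=Rm.T@(np.r_[r.x,zz]-p)
    print(zz,np.round(r.x,4),"rms",np.sqrt(np.mean(f(r.x)**2))*1000,"tool",np.round(T*1000,2))
# washer outer arc: depth
Z=X[...,2]; print("spindle z",np.median(Z[214:218,318:325]),"washer",np.median(Z[185:195,315:325]))
# washer edge, front arc
pts=[]
for u in range(290,352,2):
    for v in range(165,215):
        if g[v,u]<200 and g[v+1,u]>=215: pts.append((u,v+.6)); break
pts=np.array(pts); W=np.array([onz(c,q,.089) for q in pts])[:,:2]
f=lambda s:np.hypot(*(W-s).T)-.0362
r=least_squares(f,[.605,.126],loss='soft_l1',f_scale=.0005); print("washer",np.round(r.x,4),np.round(f(r.x)*1000,1)[::4])
```

```text
[(308, np.float64(205.6)), (311, np.float64(203.6)), (314, np.float64(202.5)), (317, np.float64(201.4)), (320, np.float64(201.3)), (323, np.float64(201.4)), (326, np.float64(202.2)), (329, np.float64(202.5)), (332, np.float64(205.1)), (335, np.float64(207.3))]
0.0968 [0.6061 0.1273] rms 0.19044810136212037 tool [  1.64  93.31 -13.25]
0.0983 [0.6064 0.1276] rms 0.19352174183348525 tool [  1.62  91.81 -12.86]
spindle z 0.10272888726794185 washer 0.08879673504467869
washer [0.6045 0.1256] [-0.4  0.3  0.3  0.  -0.1  0.3 -0.2 -0.1]
```

Call:
apply_moves([
  [0.0011,0.004,0,0],
  [0,0.004,0,0],
  [0,0.003,0,0],
  [0,0,0,0],
])

```text
time: 27.5
eef_pos: [0.6172, 0.1366, 0.1776]
orientation: [-0.662, 0.663, -0.26, 0.234]
force: [-0.4, 0.2, -2.1]
grip_width: 0.0294
```

```bash
sed -i 's/AX=np.array.*/AX=np.array([.6049,.1261])/' h.py; python3 -c "
from h import *
jq(); ringerr(); a=shot('w21',(260,180,380,270),6);save('side','d21.png',(220,165,320,245),8)"
```

```text
t 27.50 p [0.6172 0.1366 0.1776] q [9.4100e-02 5.4040e-01 1.1000e-03 1.0661e+00 1.4500e-02 2.3790e+00] pitch 0.0346 tilt [-0.0358  0.0111] F [-0.4  0.2 -2.1] w 0.0294
shift needed tool x 0.47 z 0.59 mm; ring level z(tip) 0.1079
```

View pics/w21.png

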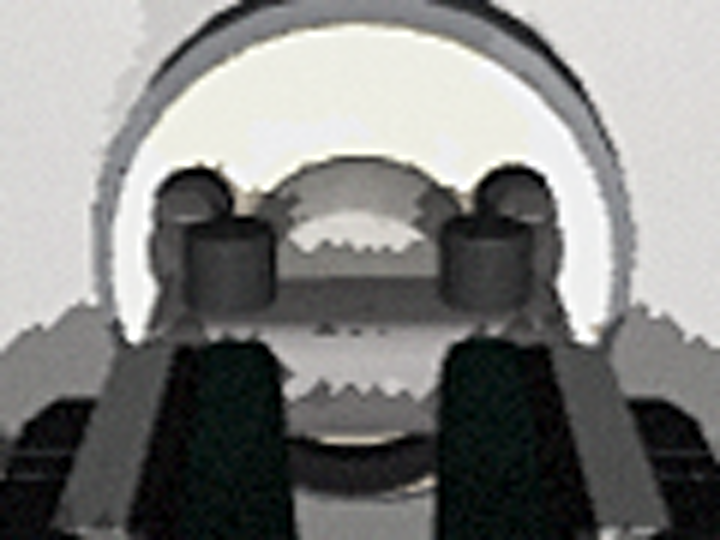

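View pics/d21.png

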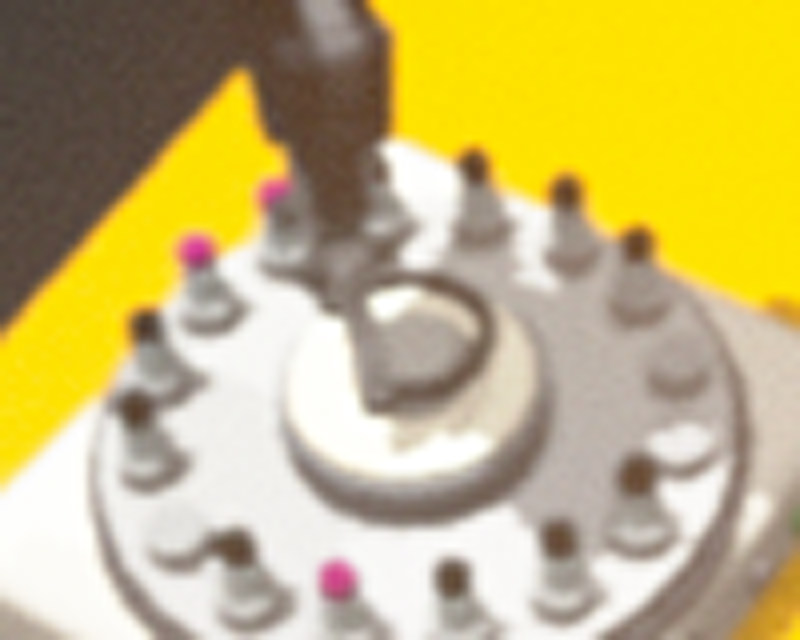

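Call:
apply_moves([
  [0.0005,0.003,0.0005,0],
  [0,0.003,0,0],
  [0,0,0,0],
])

```text
time: 27.9
eef_pos: [0.6183, 0.1369, 0.1719]
orientation: [-0.662, 0.663, -0.26, 0.234]
force: [-0.1, 0.5, -2.0]
grip_width: 0.0291
```

```bash
python3 -c "
from h import *
jq(); ringerr(); a=shot('w22',(260,180,380,270),6);save('side','d22.png',(220,165,320,245),8)"
```

```text
t 27.90 p [0.6183 0.1369 0.1719] q [ 0.0944  0.5455 -0.0054  1.0532  0.0145  2.3792] pitch 0.0333 tilt [-0.0346  0.0113] F [-0.1  0.5 -2. ] w 0.0291
shift needed tool x -0.20 z -0.35 mm; ring level z(tip) 0.1022
```

View pics/w22.png

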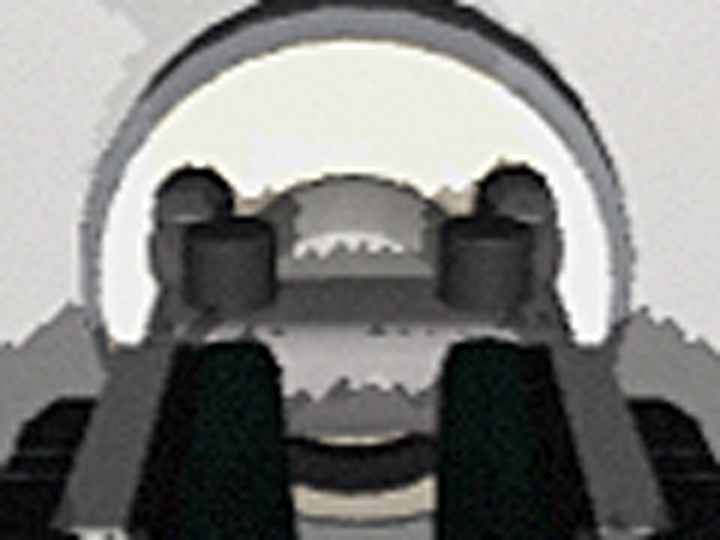

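View pics/d22.png

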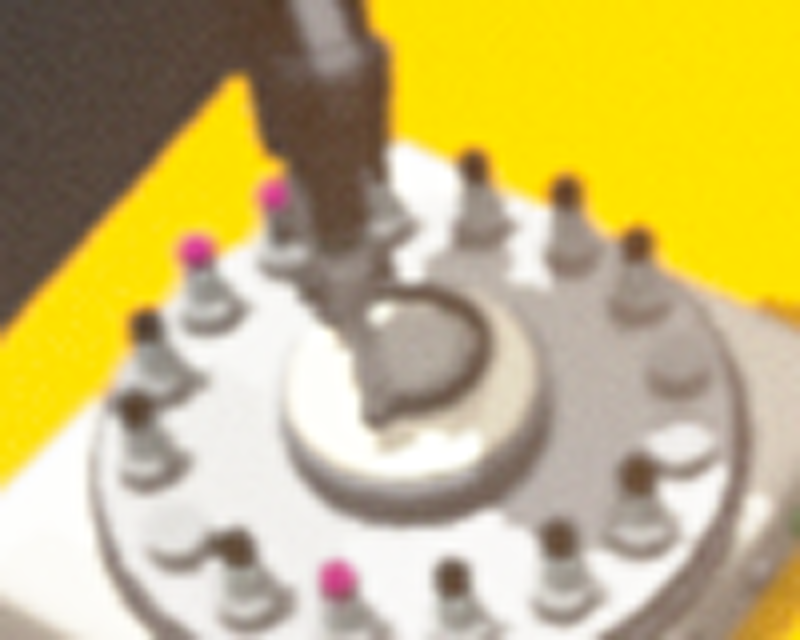

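Call:
apply_moves([
  [-0.0001,0.003,-0.0003,0],
  [0,0.002,0,0],
  [0,0,0,0],
])

```text
time: 28.3
eef_pos: [0.6181, 0.1368, 0.1671]
orientation: [-0.662, 0.663, -0.26, 0.235]
force: [-0.4, -0.4, -1.8]
grip_width: 0.0292
```

```bash
python3 -c "
from h import *
jq(); ringerr(); info()"
```

```text
t 28.30 p [0.6181 0.1368 0.1671] q [ 0.0942  0.548  -0.0138  1.0414  0.0146  2.379 ] pitch 0.0324 tilt [-0.0336  0.0114] F [-0.4 -0.4 -1.8] w 0.0292
shift needed tool x -0.19 z -0.22 mm; ring level z(tip) 0.0974
t 28.30 p [0.6181 0.1368 0.1671] xang -0.7145 ydir [-0.034  0.011 -0.999] F [-0.4 -0.4 -1.8] T [-0.05 -0.04  0.03] w 0.0292 q [ 0.09  0.55 -0.01  1.04  0.01  2.38]
```

Call:
apply_moves([
  [-0.0002,0.003,-0.0002,0],
  [0,0.001,0,0],
  [0,0,0,0],
])

```text
time: 28.6
eef_pos: [0.6177, 0.1368, 0.1628]
orientation: [-0.662, 0.663, -0.26, 0.235]
force: [-0.4, 1.0, -1.5]
grip_width: 0.0295
```

```bash
python3 -c "
from h import *
jq(); ringerr(); a=shot('w23',(260,180,380,270),6)"
```

```text
t 28.60 p [0.6177 0.1368 0.1628] q [ 0.0943  0.5504 -0.0212  1.0315  0.0145  2.3791] pitch 0.0323 tilt [-0.0335  0.0114] F [-0.4  1.  -1.5] w 0.0295
shift needed tool x 0.14 z 0.05 mm; ring level z(tip) 0.0931
```

View pics/w23.png

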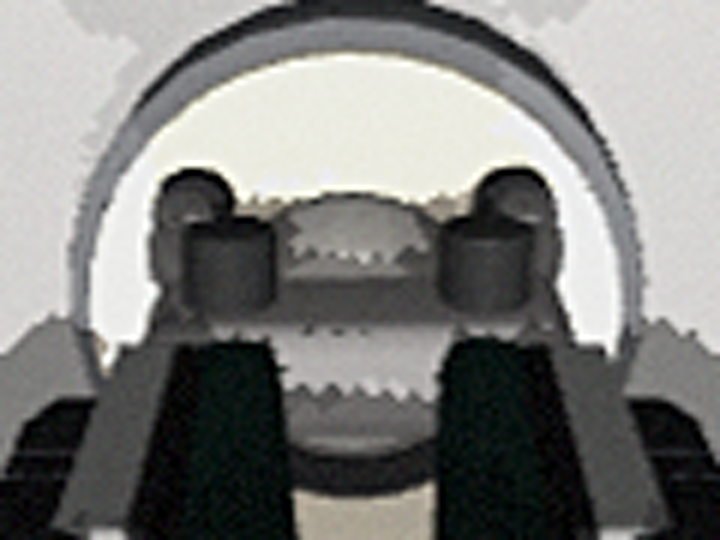

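Call:
apply_moves([
  [0.0001,0.003,0,0],
  [0,0,0,0],
])

```text
time: 28.85
eef_pos: [0.6186, 0.137, 0.1614]
orientation: [0.663, -0.662, 0.259, -0.235]
force: [-0.7, -0.7, 4.7]
grip_width: 0.0295
```

```bash
python3 -c "
from h import *
jq(); ringerr()"
```

```text
t 28.85 p [0.6186 0.137  0.1614] q [ 0.0944  0.5511 -0.0238  1.0254  0.0149  2.3791] pitch 0.0296 tilt [-0.0309  0.0121] F [-0.7 -0.7  4.7] w 0.0295
shift needed tool x -0.49 z -0.91 mm; ring level z(tip) 0.0916
```

Call:
apply_moves([
  [0,0.002,0,0],
  [0,0,0,0],
])

```text
time: 29.05
eef_pos: [0.6195, 0.1372, 0.1612]
orientation: [0.663, -0.662, 0.258, -0.236]
force: [-1.5, 0.3, 3.3]
grip_width: 0.0295
```

```bash
python3 -c "
from h import *
jq(); ringerr()"
```

```text
t 29.05 p [0.6195 0.1372 0.1612] q [ 0.0946  0.5506 -0.0252  1.0215  0.0147  2.3793] pitch 0.0265 tilt [-0.0278  0.0121] F [-1.5  0.3  3.3] w 0.0295
shift needed tool x -1.26 z -1.74 mm; ring level z(tip) 0.0913
```

Call:
apply_moves([
  [-0.0012,0.002,-0.0015,0],
  [0,0,0,0],
])

```text
time: 29.25
eef_pos: [0.6191, 0.1367, 0.1611]
orientation: [0.664, -0.661, 0.256, -0.238]
force: [-1.1, 0.4, 3.9]
grip_width: 0.0291
```

```bash
python3 -c "
from h import *
jq(); ringerr()"
```

```text
t 29.25 p [0.6191 0.1367 0.1611] q [ 0.0942  0.5465 -0.0324  1.0141  0.0141  2.3791] pitch 0.0221 tilt [-0.0234  0.0119] F [-1.1  0.4  3.9] w 0.0291
shift needed tool x -1.51 z -1.37 mm; ring level z(tip) 0.0912
```

Call:
apply_moves([
  [0,0.002,-0.0003,0],
  [0,0,0,0],
])

```text
time: 29.45
eef_pos: [0.6195, 0.1369, 0.1607]
orientation: [0.664, -0.661, 0.256, -0.239]
force: [-2.2, 0.9, 5.0]
grip_width: 0.0294
```

```bash
python3 -c "
from h import *
jq(); ringerr();a=shot('w24',(260,180,380,270),6);T=a[5];tips(T,50,66,206,216)
for v in range(217,227,3): print(v,[np.round(T[v,u],1).tolist() for u in (298,342)])
save('side','d24.png',(220,165,320,245),8)"
```

```text
t 29.45 p [0.6195 0.1369 0.1607] q [ 0.0942  0.5456 -0.0349  1.0099  0.0146  2.3788] pitch 0.0196 tilt [-0.0209  0.0127] F [-2.2  0.9  5. ] w 0.0294
shift needed tool x -1.80 z -1.92 mm; ring level z(tip) 0.0908
214 ['x -25.8..-19.5 (-22.7) y 63.8 z 2.6', 'x 18.6..24.8 (21.7) y 63.3 z 2.8']
215 ['x -25.7..-18.6 (-22.2) y 61.1 z 2.7', 'x 17.6..24.5 (21.1) y 61.1 z 2.8']
217 [[-12.6, 24.7, 13.1], [14.6, 24.6, 13.2]]
220 [[-12.1, 18.4, 13.3], [14.2, 19.6, 12.9]]
223 [[-12.0, 17.3, 11.8], [14.2, 18.6, 11.4]]
226 [[-12.1, 17.8, 9.7], [14.1, 17.7, 9.8]]
```

View pics/w24.png

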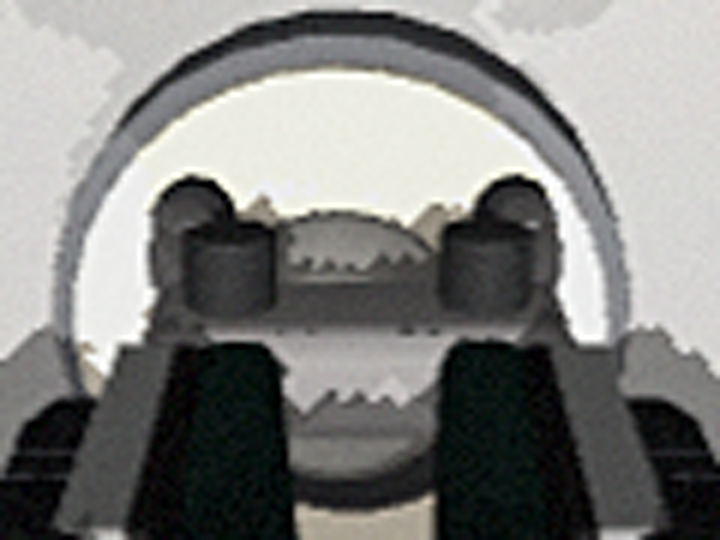

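View pics/d24.png

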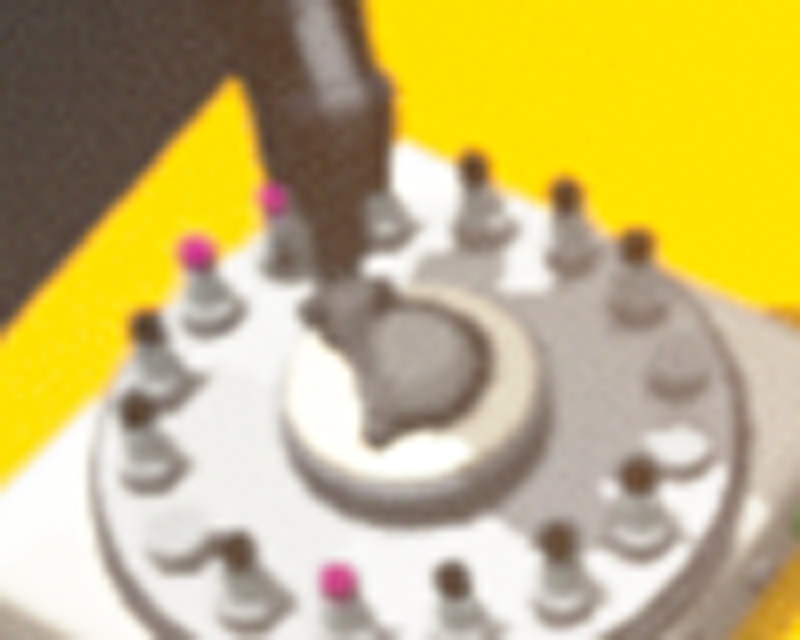

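Call:
apply_moves([
  [-0.0018,0.002,-0.0015,0],
])

```text
time: 29.65
eef_pos: [0.6182, 0.1368, 0.1599]
orientation: [0.664, -0.661, 0.255, -0.24]
force: [0.9, -1.2, 7.0]
grip_width: 0.0293
```

```bash
python3 -c "
from h import *
jq(); ringerr()"
```

```text
t 29.65 p [0.6182 0.1368 0.1599] q [ 0.0946  0.5419 -0.0433  1.0025  0.0138  2.3793] pitch 0.0170 tilt [-0.0182  0.0122] F [ 0.9 -1.2  7. ] w 0.0293
shift needed tool x -1.06 z -1.06 mm; ring level z(tip) 0.0900
```

Call:
apply_moves([
  [-0.001,0.004,-0.0005,0],
])

```text
time: 29.75
eef_pos: [0.6186, 0.1371, 0.1578]
orientation: [0.665, -0.66, 0.253, -0.241]
force: [-1.3, 0.6, 12.7]
grip_width: 0.0294
```

```bash
python3 -c "
from h import *
jq(); ringerr()"
```

```text
t 29.75 p [0.6186 0.1371 0.1578] q [ 0.0953  0.5412 -0.0502  0.9922  0.0134  2.38  ] pitch 0.0128 tilt [-0.014   0.0121] F [-1.3  0.6 12.7] w 0.0294
shift needed tool x -1.32 z -1.74 mm; ring level z(tip) 0.0878
```

Call:
apply_moves([
  [-0.0013,0.0005,0.0015,0],
])

```text
time: 29.85
eef_pos: [0.6196, 0.1386, 0.1588]
orientation: [0.665, -0.66, 0.252, -0.242]
force: [-2.2, -1.0, 8.6]
grip_width: 0.0294
```

```bash
python3 -c "
from h import *
jq(); ringerr()"
```

```text
t 29.85 p [0.6196 0.1386 0.1588] q [ 0.0981  0.5405 -0.0484  0.9916  0.0122  2.3833] pitch 0.0097 tilt [-0.0109  0.0112] F [-2.2 -1.   8.6] w 0.0294
shift needed tool x -1.32 z -3.67 mm; ring level z(tip) 0.0888
```

Call:
apply_moves([
  [-0.0005,0.001,0.0015,0],
])

```text
time: 29.95
eef_pos: [0.6209, 0.1396, 0.1593]
orientation: [0.665, -0.66, 0.251, -0.243]
force: [-2.7, -2.2, 7.0]
grip_width: 0.0292
```

```bash
python3 -c "
from h import *
jq(); ringerr()"
```

```text
t 29.95 p [0.6209 0.1396 0.1593] q [ 0.1002  0.5413 -0.0459  0.9911  0.0107  2.3857] pitch 0.0075 tilt [-0.0085  0.0099] F [-2.7 -2.2  7. ] w 0.0292
shift needed tool x -1.85 z -5.31 mm; ring level z(tip) 0.0893
```

Call:
apply_moves([
  [-0.001,0.0025,0.0,0],
])

```text
time: 30.05
eef_pos: [0.621, 0.1399, 0.1583]
orientation: [0.665, -0.66, 0.251, -0.244]
force: [-1.8, -0.9, 9.9]
grip_width: 0.0293
```

```bash
python3 -c "
from h import *
jq(); ringerr();a=shot('w25',(260,180,380,270),6);T=a[5];tips(T,50,66,206,216)
for v in range(217,227,3): print(v,[np.round(T[v,u],1).tolist() for u in (298,342)])
save('side','d25.png',(220,165,320,245),8);save('scene','s25.png',(310,180,420,290),6);jq()"
```

```text
t 30.05 p [0.621  0.1399 0.1583] q [ 0.1012  0.5405 -0.0498  0.9856  0.0092  2.387 ] pitch 0.0051 tilt [-0.006   0.0087] F [-1.8 -0.9  9.9] w 0.0293
shift needed tool x -1.90 z -5.56 mm; ring level z(tip) 0.0883
217 [[-12.9, 28.8, 11.8], [14.8, 27.2, 12.3]]
220 [[-12.3, 21.1, 12.4], [14.3, 20.7, 12.6]]
223 [[-12.2, 18.9, 11.2], [14.2, 19.0, 11.3]]
226 [[-12.2, 17.8, 9.7], [14.2, 18.4, 9.5]]
t 30.20 p [0.6209 0.1398 0.1583] q [ 0.1011  0.5403 -0.05    0.9857  0.0092  2.387 ] pitch 0.0052 tilt [-0.0061  0.0087] F [-2.8 -1.1  9.3] w 0.0294
```

View pics/w25.png

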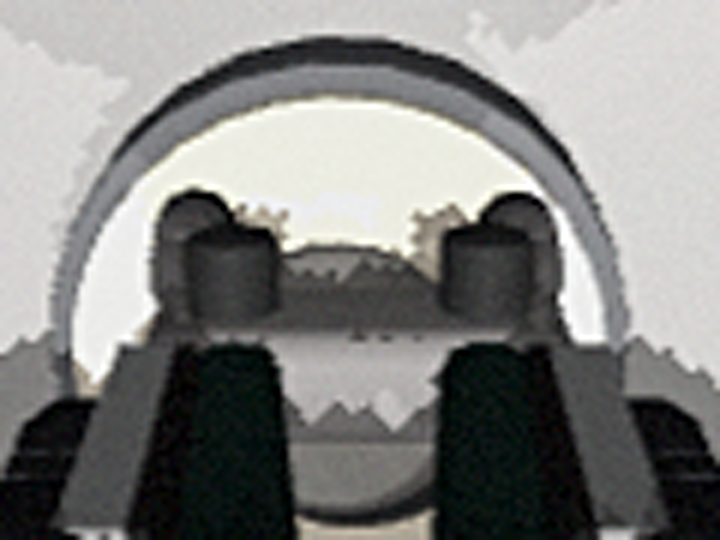

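View pics/d25.png

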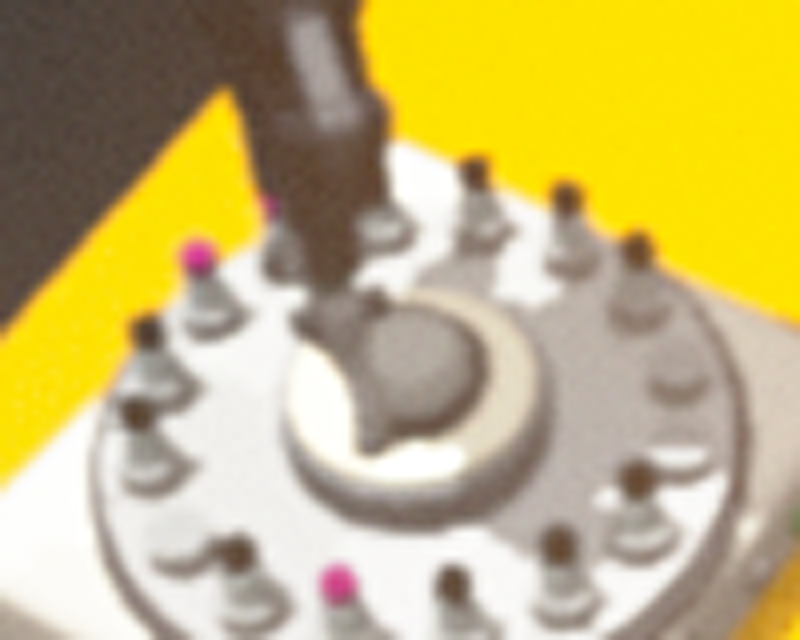

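View pics/s25.png

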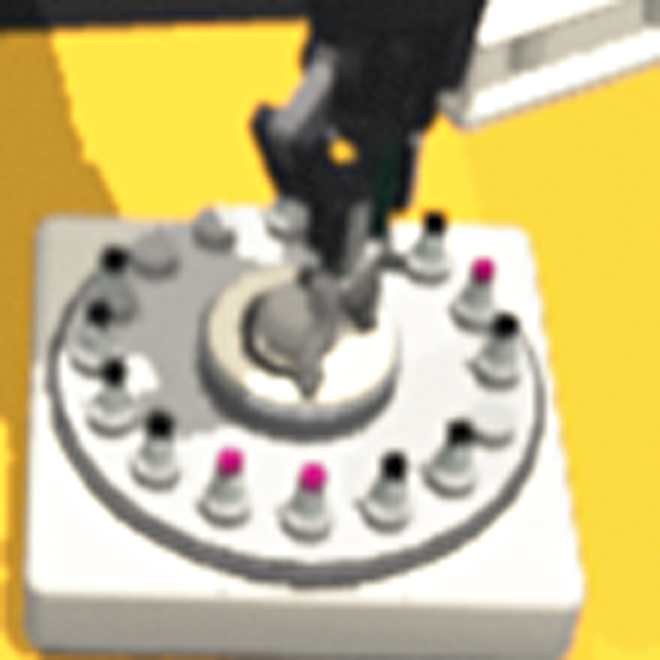

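Call:
apply_moves([
  [0,0.0015,0.0003,0],
  [0,0.001,0,0],
], jaw=0.037)

```text
time: 30.4
eef_pos: [0.6222, 0.1404, 0.1584]
orientation: [0.665, -0.659, 0.249, -0.246]
force: [-2.7, 1.2, 7.0]
grip_width: 0.0369
```

```bash
python3 -c "
from h import *
jq(); ringerr();a=shot('w26',(260,180,380,270),6)"
```

```text
t 30.40 p [0.6222 0.1404 0.1584] q [ 0.1016  0.5398 -0.0507  0.9815  0.0098  2.3875] pitch 0.0012 tilt [-0.0022  0.0096] F [-2.7  1.2  7. ] w 0.0369
shift needed tool x -2.66 z -6.99 mm; ring level z(tip) 0.0883
```

View pics/w26.png

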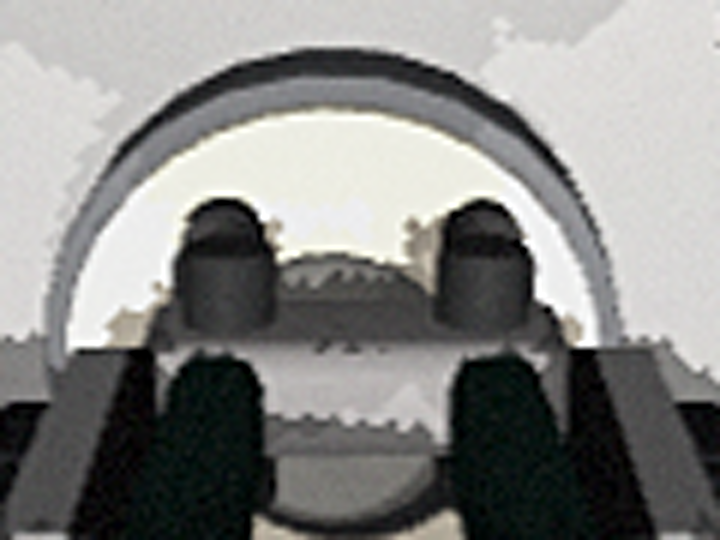

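Call:
apply_moves([
  [-0.0007,0.002,-0.0005,0],
  [0,0.0012,0,0],
], jaw=0.046)

```text
time: 30.65
eef_pos: [0.6218, 0.1416, 0.1567]
orientation: [0.666, -0.658, 0.249, -0.246]
force: [-1.3, 1.1, 7.5]
grip_width: 0.0459
```

```bash
python3 -c "
from h import *
jq(); ringerr();a=shot('w27',(260,180,380,270),6)"
```

```text
t 30.65 p [0.6218 0.1416 0.1567] q [ 0.1024  0.539  -0.0568  0.9739  0.012   2.3879] pitch -0.0011 tilt [-0.0001  0.0121] F [-1.3  1.1  7.5] w 0.0459
shift needed tool x -1.54 z -7.80 mm; ring level z(tip) 0.0866
```

View pics/w27.png

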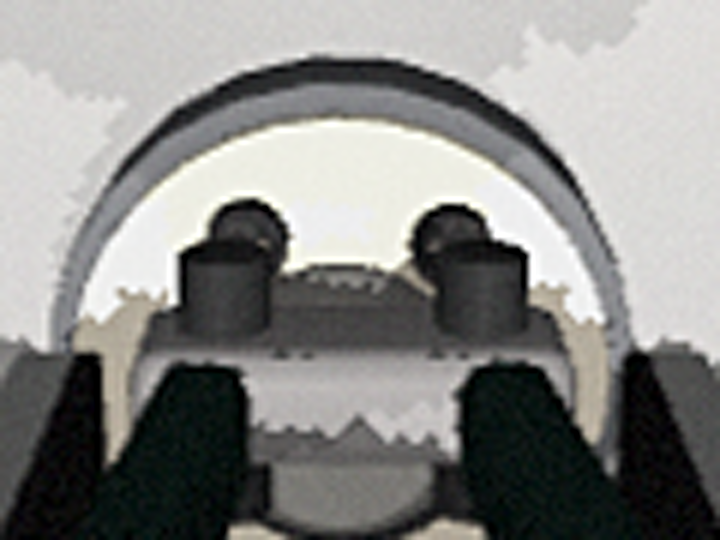

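Call:
apply_moves([
  [-0.0003,0.001,-0.0005,0],
  [0,0.0005,0,0],
], jaw=0.0555)

```text
time: 30.9
eef_pos: [0.6209, 0.1414, 0.1545]
orientation: [0.666, -0.659, 0.249, -0.246]
force: [0.2, 0.0, 2.8]
grip_width: 0.0552
```

```bash
python3 -c "
from h import *
jq(); ringerr();a=shot('w28',(260,180,380,270),6);T=a[5];tips(T,50,66,206,222)
for v in range(217,231,3): print(v,[np.round(T[v,u],1).tolist() for u in (298,342)])"
```

```text
t 30.90 p [0.6209 0.1414 0.1545] q [ 0.1024  0.5395 -0.0618  0.9688  0.0118  2.3877] pitch -0.0007 tilt [-0.0005  0.0118] F [0.2 0.  2.8] w 0.0552
shift needed tool x -1.05 z -7.11 mm; ring level z(tip) 0.0844
213 ['x -15.1..-8.2 (-11.6) y 64.6 z 3.2', 'x 9.5..22.5 (16.0) y 65.6 z 2.9']
214 ['x -15.9..-8.9 (-12.4) y 63.1 z 2.9', 'x 7.1..22.6 (14.8) y 64.1 z 2.6']
215 ['x -16.6..-0.5 (-8.5) y 63.3 z 2.0', 'x 6.4..14.1 (10.2) y 63.0 z 2.1']
216 ['x -16.5..-7.4 (-12.0) y 63.3 z 1.2', 'x 5.6..14.1 (9.8) y 62.6 z 1.5']
217 ['x -17.2..-0.5 (-8.8) y 61.4 z 1.0', 'x 4.9..14.8 (9.9) y 60.0 z 1.5']
218 ['x -17.2..-7.4 (-12.3) y 57.4 z 1.6', 'x 4.9..14.7 (9.8) y 58.1 z 1.4']
219 ['x -17.3..-7.4 (-12.3) y 54.6 z 1.7', 'x 4.1..21.1 (12.6) y 56.2 z 1.3']
220 ['x -14.1..-7.4 (-10.8) y 52.0 z 1.9', 'x 4.8..27.3 (16.1) y 52.8 z 1.6']
221 ['x -11.1..-2.8 (-7.0) y 52.3 z 1.0', 'x 4.8..9.0 (6.9) y 52.2 z 1.1']
217 [[-15.7, 63.5, 0.4], [18.1, 66.9, -0.7]]
220 [[-12.3, 21.2, 12.4], [14.3, 20.9, 12.5]]
223 [[-11.9, 15.5, 12.4], [13.9, 16.1, 12.3]]
226 [[-11.7, 12.4, 11.7], [13.7, 12.9, 11.6]]
229 [[-11.8, 12.6, 9.8], [13.8, 13.3, 9.6]]
```

View pics/w28.png

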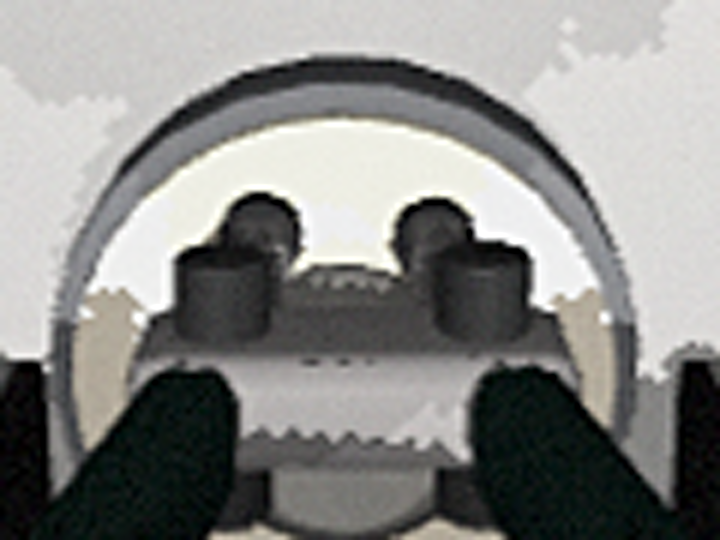

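Call:
apply_moves([
  [0,-0.003,0,0],
  [0,-0.004,0,0],
  [0,-0.006,0,0],
  [0,-0.01,0,0],
])

```text
time: 31.35
eef_pos: [0.6192, 0.1405, 0.1758]
orientation: [0.665, -0.66, 0.251, -0.244]
force: [0.2, -1.1, -1.5]
grip_width: 0.0554
```

```bash
python3 -c "
from h import *
jq(); ringerr();a=shot('w29',(260,180,380,270),6);T=a[5];tips(T,50,66,206,222)
for v in range(217,231,3): print(v,[np.round(T[v,u],1).tolist() for u in (298,342)])"
```

```text
t 31.35 p [0.6192 0.1405 0.1758] q [ 0.1016  0.524  -0.0308  1.0209  0.0112  2.3872] pitch 0.0049 tilt [-0.006   0.0107] F [ 0.2 -1.1 -1.5] w 0.0554
shift needed tool x -0.06 z -5.02 mm; ring level z(tip) 0.1058
218 ['x -14.7..-9.5 (-12.1) y 59.7 z 0.8', 'x 7.1..13.1 (10.1) y 60.3 z 0.6']
219 ['x -14.5..-8.7 (-11.6) y 57.6 z 0.7', 'x 7.0..12.9 (10.0) y 57.6 z 0.8']
220 ['x -14.4..-8.5 (-11.4) y 54.8 z 0.9', 'x 7.0..12.8 (9.9) y 54.8 z 0.9']
221 ['x -12.7..-8.4 (-10.6) y 52.1 z 1.1', 'x 6.9..11.2 (9.1) y 52.4 z 1.0']
217 [[-17.7, 88.4, -7.8], [19.8, 87.2, -7.4]]
220 [[-17.6, 86.7, -10.0], [20.0, 88.6, -10.6]]
223 [[-11.9, 15.6, 12.4], [14.1, 17.1, 11.9]]
226 [[-11.7, 12.2, 11.8], [13.7, 12.6, 11.7]]
229 [[-11.8, 13.1, 9.6], [13.8, 12.7, 9.8]]
```

View pics/w29.png

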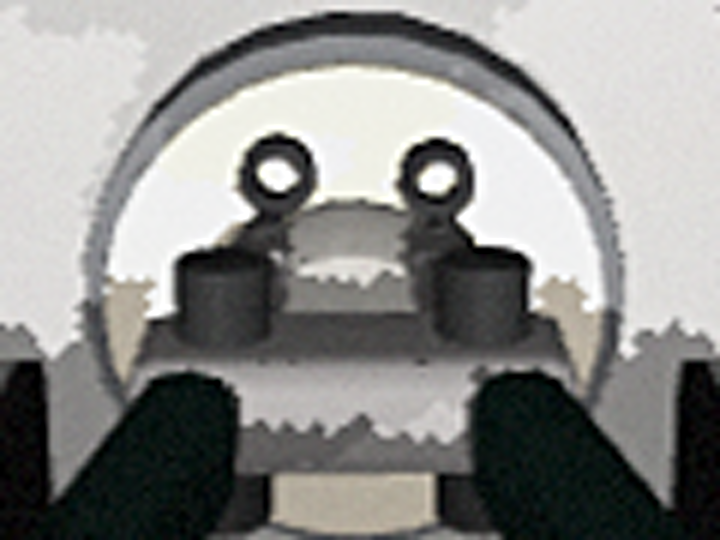

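Call:
apply_moves([
  [0,-0.015,0,0],
  [0,-0.012,-0.02,0],
  [0,0,-0.025,0],
  [0,0,-0.015,0],
  [0,0,0,0],
])

```text
time: 31.9
eef_pos: [0.5821, 0.0941, 0.2095]
orientation: [0.667, -0.659, 0.247, -0.247]
force: [-0.4, 0.1, -1.6]
grip_width: 0.0553
```

Run:
```python
from h import *
jq(); a=shot('w30',(270,95,370,170),8)
save('side','d30.png',(220,165,320,245),8)
z=np.load('pics/w30.npz');X=cloud({'K':z['K'],'view':z['V']},z['d']);T=a[5]
for v in range(217,231,3): print(v,[np.round(T[v,u],1).tolist() for u in (298,342)])
```

```text
t 31.90 p [0.5821 0.0941 0.2095] q [ 0.0296  0.4105 -0.1246  1.0322  0.0107  2.3139] pitch -0.0034 tilt [0.0031 0.0108] F [-0.4  0.1 -1.6] w 0.0553
217 [[-11.8, 15.2, 16.2], [13.7, 13.8, 16.7]]
220 [[-11.6, 12.2, 15.4], [13.6, 12.3, 15.4]]
223 [[-11.5, 11.0, 14.0], [13.7, 13.1, 13.3]]
226 [[-11.6, 11.5, 12.0], [13.6, 11.6, 12.0]]
229 [[-11.7, 11.8, 10.1], [13.6, 11.0, 10.4]]
```

View pics/w30.png

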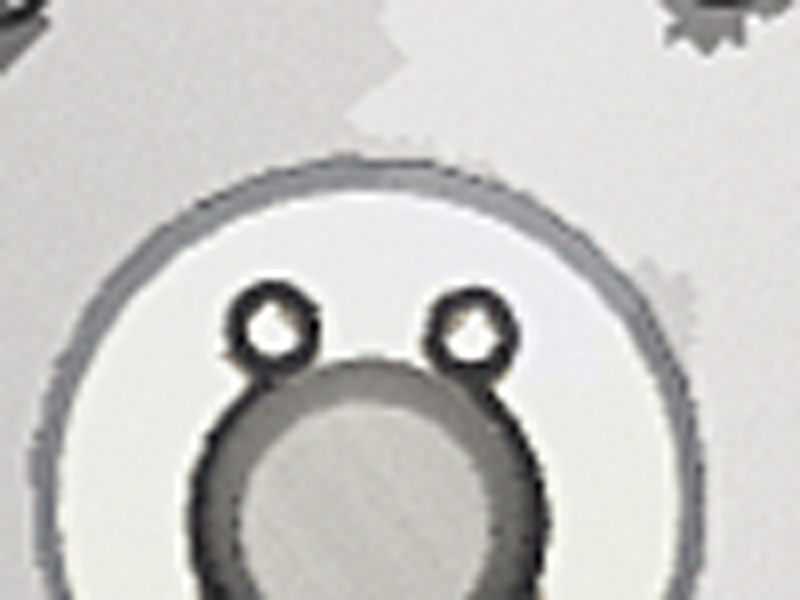

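View pics/d30.png

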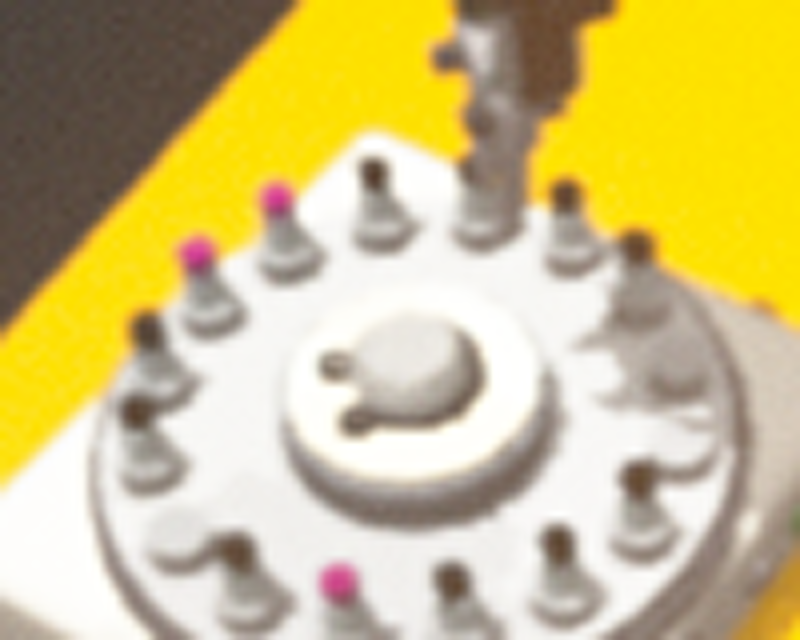

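Run:
```python
from h import *
z=np.load('pics/w30.npz');c={'K':z['K'],'view':z['V']};X=cloud(c,z['d']);Z=X[...,2]
print("top",np.median(Z[155:170,308:325]),"washer",np.median(Z[125:150,281:290]),np.median(Z[125:150,345:353]),np.median(Z[121:127,312:320]))
# eye holes & lugs
for (u,v) in [(273,330),(472,333)]: print(np.round(onz(c,(270+u/8-.4,95+v/8-.4),.0895),4))
a=onz(c,(270+273/8-.4,95+330/8-.4),.0895);b=onz(c,(270+472/8-.4,95+333/8-.4),.0895); mid=(a+b)/2; d=(b-a)[:2]; print("spacing",np.linalg.norm(d)*1000)
x=np.array([-d[1],d[0]])/np.linalg.norm(d); print("ring ctr est",mid[:2]-x*.0207, mid[:2]-AX, "dist mid-axis",np.linalg.norm(mid[:2]-AX)*1000)
plan([0.4693,-0.2652,0.21],-1.5354)
info()
```

```text
top 0.10280258282083087 washer 0.08678787161256772 0.08391116554997943 0.08754491667760755
[0.6105 0.1486 0.0895]
[0.6272 0.1337 0.0895]
spacing 22.437870508560085
ring ctr est [0.60507715 0.12567447] [0.01393556 0.01504044] dist mid-axis 20.504015682434964
[0.0166,-0.0001,-0.0386,0.091],
[0.0200,-0.0001,-0.0369,0.091],
[0.0233,-0.0001,-0.0349,0.091],
[0.0264,-0.0001,-0.0327,0.091],
[0.0293,-0.0001,-0.0301,0.091],
[0.0319,-0.0001,-0.0273,0.091],
[0.0343,-0.0001,-0.0243,0.091],
[0.0364,-0.0001,-0.0210,0.091],
[0.0381,-0.0001,-0.0176,0.091],
t 32.00 p [0.5833 0.0953 0.2093] xang -0.7124 ydir [ 0.004  0.012 -1.   ] F [ 0.9 -0.2 -1.4] T [-0.1   0.01  0.01] w 0.0554 q [ 0.03  0.41 -0.12  1.03  0.01  2.31]
```

Call:
apply_moves([
  [0.016,0,-0.038,0.091],
  [0.02,0,-0.037,0.091],
  [0.023,0,-0.035,0.091],
  [0.0265,0,-0.033,0.091],
  [0.0295,0,-0.03,0.091],
  [0.032,0,-0.027,0.091],
  [0.034,0,-0.024,0.091],
  [0.034,0,-0.021,0.091],
], jaw=0.052)

```text
time: 32.8
eef_pos: [0.4869, -0.2241, 0.2053]
orientation: [0.536, -0.522, 0.469, -0.47]
force: [0.8, -0.4, -0.9]
grip_width: 0.0519
```

Run:
```python
from h import *
jq(); plan([0.4693,-0.2652,0.20],-1.5354)
```

```text
t 32.80 p [ 0.4869 -0.2241  0.2053] q [-0.5797  0.3151 -0.2781  0.9737  0.0186  2.4429] pitch -0.0040 tilt [0.0135 0.0134] F [ 0.8 -0.4 -0.9] w 0.0519
[0.0194,0.0026,-0.0112,0.042],
[0.0198,0.0026,-0.0104,0.042],
```

Call:
apply_moves([
  [0.019,0.005,-0.011,0.042],
  [0.012,0.01,-0.006,0.042],
  [0,0.01,0,0],
  [0,0.01,0,0],
  [0,0,0,0],
])

```text
time: 33.3
eef_pos: [0.4752, -0.2605, 0.1668]
orientation: [0.514, -0.5, 0.493, -0.494]
force: [-0.5, 1.0, -1.6]
grip_width: 0.0522
```

Run:
```python
from h import *
jq(); a=shot('w31',(240,120,400,240),5);T=a[5];tips(T,48,66,200,225)
for v in range(215,240,3): print(v,[np.round(T[v,u],1).tolist() for u in (298,342)])
info();plan([0.4693,-0.2652,0.15],-1.5354)
```

```text
t 33.30 p [ 0.4752 -0.2605  0.1668] q [-0.6488  0.3589 -0.32    0.8875  0.0196  2.466 ] pitch -0.0044 tilt [0.0154 0.013 ] F [-0.5  1.  -1.6] w 0.0522
211 ['x 8.7..12.6 (10.6) y 62.3 z 6.0']
212 ['x -16.7..-10.9 (-13.8) y 60.1 z 5.9', 'x 7.9..13.1 (10.5) y 60.1 z 5.9']
213 ['x -16.6..-10.7 (-13.7) y 58.4 z 5.6', 'x 7.8..13.8 (10.8) y 57.9 z 5.8']
214 ['x -16.4..-10.6 (-13.5) y 55.5 z 5.8', 'x 7.2..13.6 (10.4) y 55.9 z 5.7']
215 ['x -17.3..-10.4 (-13.9) y 53.7 z 5.6', 'x 7.7..13.5 (10.6) y 53.2 z 5.8']
216 ['x -14.5..-10.5 (-12.5) y 52.0 z 5.4', 'x 7.0..11.1 (9.1) y 52.4 z 5.3']
217 ['x 6.9..9.0 (8.0) y 50.9 z 5.0']
215 [[-15.5, 53.5, 5.7], [21.5, 116.1, -14.4]]
218 [[-12.6, 17.4, 15.4], [13.4, 18.1, 15.2]]
221 [[-12.3, 12.9, 15.1], [13.1, 13.1, 15.0]]
224 [[-12.4, 13.7, 12.9], [13.1, 13.4, 13.1]]
227 [[-12.4, 13.3, 11.2], [13.1, 12.4, 11.6]]
230 [[-12.3, 12.3, 9.8], [13.3, 14.0, 9.2]]
233 [[-12.5, 13.7, 7.4], [13.2, 13.2, 7.6]]
236 [[-12.3, 10.9, 6.6], [13.0, 10.3, 6.9]]
239 [[-12.2, 8.7, 5.7], [12.5, 3.4, 7.9]]
t 33.35 p [ 0.4755 -0.2604  0.1675] xang -1.5434 ydir [ 0.016  0.013 -1.   ] F [ 0.6 -0.1 -1.5] T [-0.01 -0.01  0.02] w 0.0521 q [-0.65  0.36 -0.32  0.89  0.02  2.47]
[0.0046,0.0175,-0.0063,-0.008],
```

View pics/w31.png

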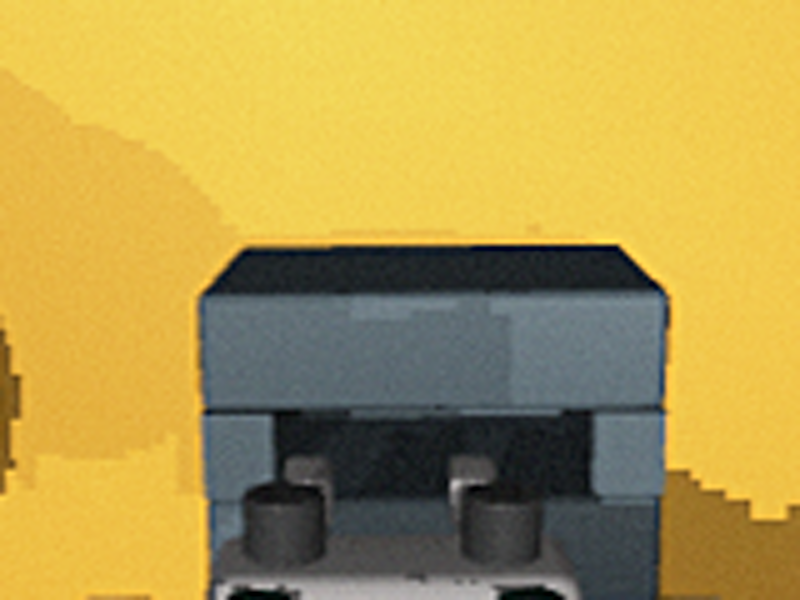

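Run:
```python
from h import *
z=np.load('pics/w31.npz');c={'K':z['K'],'view':z['V']};p=z['tp'];Rm=z['Rm'];X=cloud(c,z['d'])
m=(abs(X[...,0]-.47)<.07)&(abs(X[...,1]+.26)<.07)&(X[...,2]>0.056)&(X[...,2]<0.070)
print(m.sum(),np.median(X[m][:,2]),cv2.minAreaRect((X[m][:,:2]*1000).astype(np.float32)))
f=lambda u,v:wr_tool(c,Rm,p,(240+u/5-.4,120+v/5-.4),zw=.063)
for q in [(272,412),(592,410),(272,495),(592,495),(203,293),(665,293)]: t=f(*q); print(q,np.round(t*1000,1),np.round(Rm@t+p,4))
```

```text
3555 0.06266921931031048 ((471.0430603027344, -264.9656677246094), (59.35055923461914, 84.32445526123047), 2.1016781330108643)
(272, 412) [-22.9 104.2   1.7] [ 0.4779 -0.2362  0.063 ]
(592, 410) [ 34.5 103.4   2.3] [ 0.48   -0.2936  0.063 ]
(272, 495) [-23.3 103.9 -14. ] [ 0.4622 -0.2363  0.063 ]
(592, 495) [ 35.1 103.2 -13.7] [ 0.4641 -0.2946  0.063 ]
(203, 293) [-34.6 104.6  23.2] [ 0.4991 -0.2239  0.063 ]
(665, 293) [ 46.6 103.6  23.5] [ 0.5016 -0.3051  0.063 ]
```

Call:
apply_moves([
  [0.003,0.006,-0.004,-0.005],
  [0.0025,0.008,-0.0031,-0.004],
  [0,0.006,0,0],
  [0,0,0,0],
])

```text
time: 33.75
eef_pos: [0.4697, -0.2641, 0.1462]
orientation: [0.518, -0.503, 0.488, -0.491]
force: [-0.5, -0.3, -2.0]
grip_width: 0.0521
```

```bash
cat >> h.py <<'E'
def slot(fn):
    z=np.load('pics/'+fn+'.npz');c={'K':z['K'],'view':z['V']};p=z['tp'];Rm=z['Rm'];X=cloud(c,z['d'])
    m=(abs(X[...,0]-.47)<.07)&(abs(X[...,1]+.26)<.07)&(X[...,2]>0.056)&(X[...,2]<0.069)
    r=cv2.minAreaRect((X[m][:,:2]*1000).astype(np.float32)); print(r, "slot SC(.471,-.2651) in tool:",np.round(Rm.T@(np.array([.471,-.2651,.063])-p)*1000,1), "front edge in tool z?")
E
python3 - <<'E'
from h import *
jq(); a=shot('w32',(240,120,400,240),5);T=a[5];tips(T,48,66,200,225);slot('w32')
for v in range(215,240,3): print(v,[np.round(T[v,u],1).tolist() for u in (298,342)])
info()
E
```

```text
t 33.75 p [ 0.4697 -0.2641  0.1462] q [-0.6607  0.3734 -0.3572  0.8348  0.0201  2.4391] pitch -0.0054 tilt [0.0166 0.0126] F [-0.5 -0.3 -2. ] w 0.0521
212 ['x -16.0..-11.6 (-13.8) y 61.6 z 5.4', 'x 8.1..13.4 (10.7) y 62.0 z 5.4']
213 ['x -16.7..-10.8 (-13.8) y 60.3 z 5.1', 'x 7.9..14.1 (11.0) y 59.8 z 5.2']
214 ['x -16.5..-10.7 (-13.6) y 57.2 z 5.3', 'x 7.9..13.8 (10.8) y 57.0 z 5.4']
215 ['x -16.4..-10.5 (-13.4) y 55.3 z 5.1', 'x 7.2..13.6 (10.4) y 55.4 z 5.1']
216 ['x -16.3..-10.4 (-13.4) y 53.1 z 5.1', 'x 7.2..13.5 (10.3) y 53.0 z 5.1']
217 ['x -12.3..-10.4 (-11.3) y 52.5 z 4.5', 'x 7.0..9.7 (8.4) y 51.0 z 5.0']
218 ['x 7.0..8.9 (8.0) y 50.9 z 4.3']
((470.95159912109375, -265.1474304199219), (59.69357681274414, 84.06771087646484), 2.0323352813720703) slot SC(.471,-.2651) in tool: [ 2.1 83.1 -0.1] front edge in tool z?
215 [[-15.6, 55.0, 5.2], [20.2, 100.0, -9.2]]
218 [[-12.7, 18.7, 15.0], [13.5, 18.4, 15.1]]
221 [[-12.2, 12.7, 15.1], [13.1, 13.0, 15.1]]
224 [[-12.4, 13.9, 12.9], [13.2, 13.1, 13.2]]
227 [[-12.4, 13.6, 11.2], [13.2, 13.4, 11.3]]
230 [[-12.3, 12.3, 9.8], [13.3, 14.4, 9.0]]
233 [[-12.4, 12.8, 7.7], [13.3, 13.0, 7.7]]
236 [[-12.3, 10.8, 6.7], [13.2, 11.3, 6.5]]
239 [[-12.1, 8.6, 5.7], [12.6, 4.4, 7.5]]
t 33.80 p [ 0.4698 -0.2642  0.1465] xang -1.5289 ydir [ 0.017  0.012 -1.   ] F [-0.6 -0.7 -1.4] T [-0.01  0.01  0.02] w 0.0521 q [-0.66  0.37 -0.36  0.84  0.02  2.44]
```

View pics/w32.png

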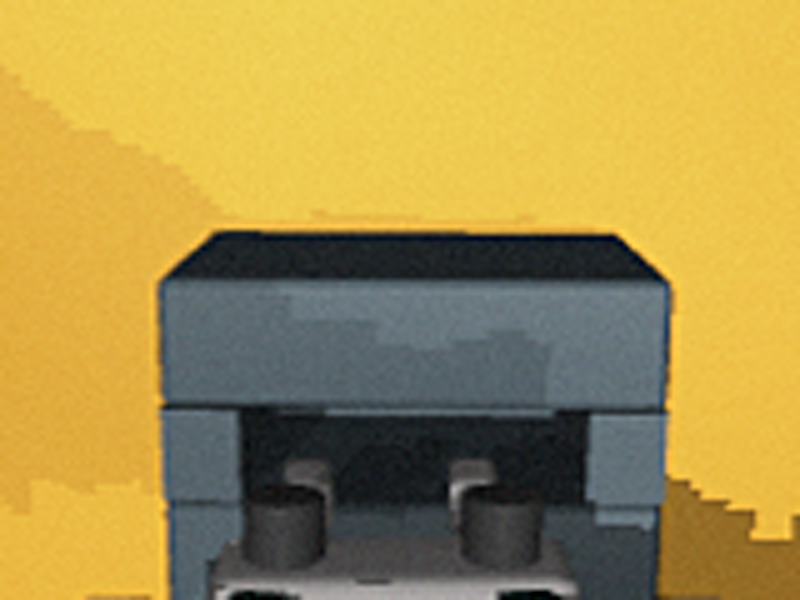

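Call:
apply_moves([
  [0.0015,0.005,-0.0012,0.004],
  [0,0.006,0,0],
  [0,0.006,0,0],
  [0,0.005,0,0],
  [0,0,0,0],
])

```text
time: 34.3
eef_pos: [0.4694, -0.266, 0.1231]
orientation: [0.517, -0.502, 0.489, -0.492]
force: [-0.4, 0.1, -1.9]
grip_width: 0.0522
```

Run:
```python
from h import *
jq(); a=shot('w33',(240,120,400,240),5);T=a[5];tips(T,48,66,200,225);slot('w33')
for v in range(218,230,3): print(v,[np.round(T[v,u],1).tolist() for u in (298,342)])
info()
```

```text
t 34.30 p [ 0.4694 -0.266   0.1231] q [-0.6639  0.3987 -0.3857  0.7794  0.0202  2.4404] pitch -0.0070 tilt [0.018  0.0116] F [-0.4  0.1 -1.9] w 0.0522
204 ['x -36.9..-0.3 (-18.6) y 61.0 z 11.8', 'x 0.4..36.8 (18.6) y 60.9 z 11.9']
205 ['x -36.8..-0.3 (-18.5) y 60.9 z 11.1', 'x 0.4..40.3 (20.4) y 60.3 z 11.3']
206 ['x -36.8..-0.3 (-18.6) y 60.7 z 10.4', 'x 0.4..40.6 (20.5) y 60.5 z 10.5']
207 ['x -36.7..-0.3 (-18.5) y 61.0 z 9.5', 'x 0.4..40.9 (20.6) y 60.4 z 9.7']
208 ['x -36.9..-0.3 (-18.6) y 61.3 z 8.6', 'x 0.4..40.8 (20.6) y 60.9 z 8.8']
209 ['x -36.8..-29.1 (-33.0) y 60.8 z 8.0', 'x 28.9..40.9 (34.9) y 60.8 z 8.1']
210 ['x -37.1..-29.0 (-33.1) y 60.6 z 7.3', 'x 28.8..40.4 (34.6) y 59.8 z 7.6']
211 ['x -36.8..-11.6 (-24.2) y 61.3 z 6.3', 'x 8.0..40.6 (24.3) y 60.4 z 6.6']
212 ['x -37.1..-10.8 (-24.0) y 60.0 z 5.9', 'x 7.9..40.6 (24.3) y 60.0 z 6.0']
213 ['x -37.2..-10.6 (-23.9) y 60.3 z 5.0', 'x 7.8..40.7 (24.3) y 59.9 z 5.2']
214 ['x -37.0..-10.5 (-23.8) y 60.2 z 4.3', 'x 7.8..40.7 (24.3) y 59.7 z 4.5']
215 ['x -37.1..-10.4 (-23.8) y 59.9 z 3.6', 'x 7.2..40.8 (24.0) y 59.3 z 3.8'
[... 542 characters left out ...]
1) y 59.9 z -1.8']
223 ['x -37.4..-10.4 (-23.9) y 60.7 z -3.0', 'x 7.0..41.0 (24.0) y 59.7 z -2.6']
224 ['x -37.2..-10.5 (-23.8) y 60.5 z -3.7', 'x 7.7..41.0 (24.3) y 59.9 z -3.5']
((470.8138732910156, -265.1618347167969), (60.1533317565918, 84.38392639160156), 2.187376022338867) slot SC(.471,-.2651) in tool: [-0.2 60.1  0.5] front edge in tool z?
218 [[-12.4, 15.6, 16.0], [13.4, 17.5, 15.4]]
221 [[-12.3, 13.2, 15.0], [13.1, 13.3, 14.9]]
224 [[-12.3, 13.4, 13.0], [13.1, 13.0, 13.2]]
227 [[-12.4, 13.5, 11.2], [13.2, 12.9, 11.4]]
t 34.35 p [ 0.4695 -0.2661  0.1234] xang -1.5333 ydir [ 0.018  0.011 -1.   ] F [-0.1  0.3 -1.8] T [-0.01  0.03 -0.02] w 0.0522 q [-0.66  0.4  -0.39  0.78  0.02  2.44]
```

View pics/w33.png

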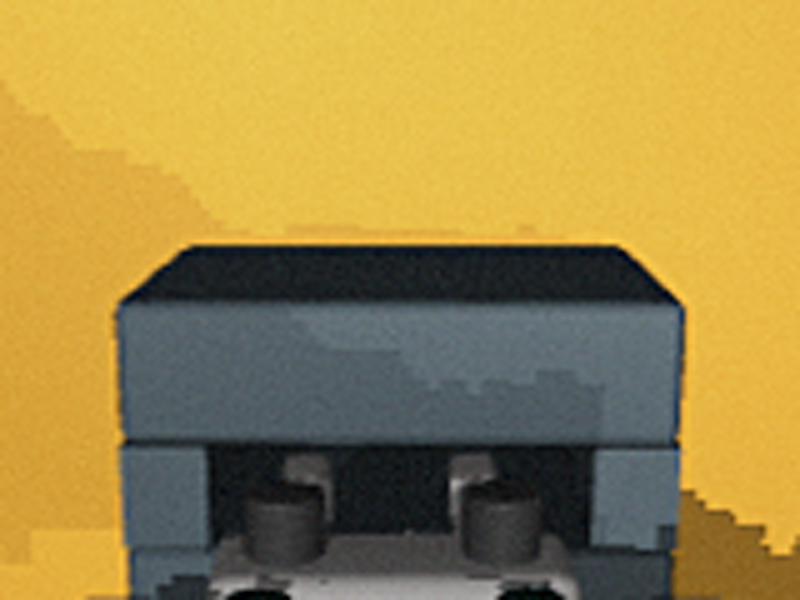

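Call:
apply_moves([
  [-0.0004,0.006,-0.0005,0],
  [0,0.007,0,0],
  [0,0.006,0,0],
  [0,0,0,0],
])

```text
time: 34.75
eef_pos: [0.4696, -0.2656, 0.103]
orientation: [0.517, -0.502, 0.488, -0.493]
force: [-1.1, -0.1, -1.1]
grip_width: 0.0523
```

Run:
```python
from h import *
jq(); a=shot('w34',(240,120,400,240),5);T=a[5];slot('w34')
for v in range(218,230,3): print(v,[np.round(T[v,u],1).tolist() for u in (298,342)])
```

```text
t 34.75 p [ 0.4696 -0.2656  0.103 ] q [-0.6631  0.4217 -0.4099  0.7312  0.0202  2.4412] pitch -0.0080 tilt [0.0187 0.011 ] F [-1.1 -0.1 -1.1] w 0.0523
((470.76495361328125, -265.1936950683594), (60.108760833740234, 84.17242431640625), 2.134223222732544) slot SC(.471,-.2651) in tool: [ 0.  40.   0.7] front edge in tool z?
218 [[-12.6, 17.8, 15.3], [13.4, 17.0, 15.5]]
221 [[-12.3, 13.1, 15.0], [13.1, 13.1, 15.0]]
224 [[-12.3, 13.8, 12.9], [13.2, 13.8, 12.9]]
227 [[-12.3, 13.0, 11.4], [13.3, 14.7, 10.8]]
```

Call:
apply_moves([
  [0,0.005,-0.0005,0],
  [0,0.004,0,0],
  [0,0.003,0,0],
  [0,0,0,0],
])

```text
time: 35.2
eef_pos: [0.4697, -0.2658, 0.0907]
orientation: [0.517, -0.502, 0.488, -0.493]
force: [-0.4, -0.3, -1.2]
grip_width: 0.0522
```

Run:
```python
from h import *
jq(); a=shot('w35',(240,120,400,240),5);T=a[5];slot('w35')
for v in range(218,230,3): print(v,[np.round(T[v,u],1).tolist() for u in (298,342)])
```

```text
t 35.20 p [ 0.4697 -0.2658  0.0907] q [-0.6632  0.4368 -0.4236  0.7012  0.0202  2.441 ] pitch -0.0091 tilt [0.0196 0.0103] F [-0.4 -0.3 -1.2] w 0.0522
((470.7890625, -265.1805114746094), (60.141746520996094, 84.20539093017578), 2.2584710121154785) slot SC(.471,-.2651) in tool: [-0.4 27.7  0.7] front edge in tool z?
218 [[-12.6, 17.1, 15.5], [13.4, 17.3, 15.4]]
221 [[-12.2, 12.7, 15.1], [13.2, 13.9, 14.7]]
224 [[-12.3, 13.2, 13.1], [13.2, 13.3, 13.1]]
227 [[-12.4, 13.4, 11.2], [13.2, 13.5, 11.2]]
```

View pics/w35.png

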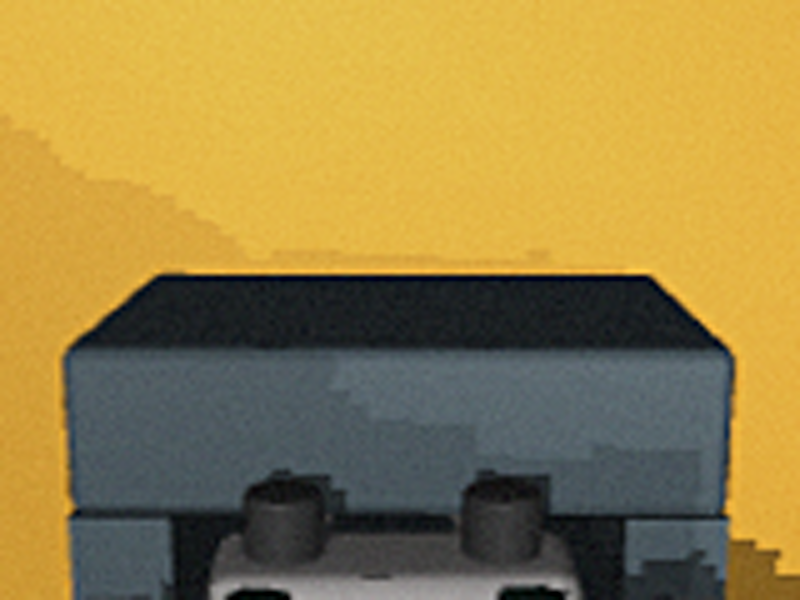

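Call:
apply_moves([
  [0,0.003,-0.0003,0],
  [0,0.002,0,0],
  [0,0,0,0],
])

```text
time: 35.55
eef_pos: [0.4701, -0.2662, 0.086]
orientation: [0.517, -0.502, 0.488, -0.493]
force: [0.1, -0.1, -1.0]
grip_width: 0.0523
```

Run:
```python
from h import *
jq(); a=shot('w36',(240,120,400,240),5);T=a[5]
for v in range(218,230,3): print(v,[np.round(T[v,u],1).tolist() for u in (298,342)])
```

```text
t 35.55 p [ 0.4701 -0.2662  0.086 ] q [-0.6633  0.4427 -0.4288  0.6887  0.0202  2.4408] pitch -0.0106 tilt [0.0208 0.0094] F [ 0.1 -0.1 -1. ] w 0.0523
218 [[-12.5, 15.6, 15.9], [13.4, 17.1, 15.5]]
221 [[-12.3, 12.8, 15.1], [13.1, 13.4, 14.9]]
224 [[-12.2, 11.6, 13.7], [13.2, 13.8, 12.9]]
227 [[-12.4, 13.1, 11.3], [13.2, 13.2, 11.3]]
```

View pics/w36.png

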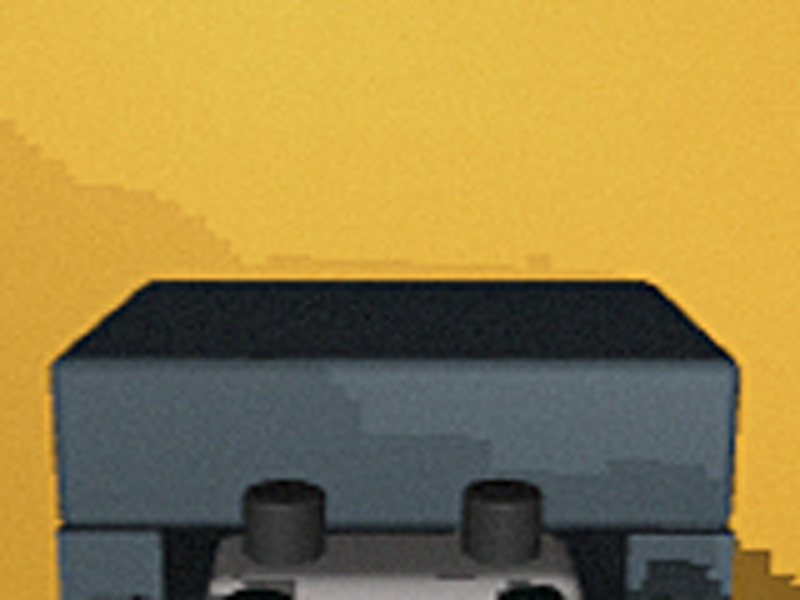

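Call:
apply_moves([
  [0,0.0015,0,0],
  [0,0,0,0],
])

```text
time: 35.8
eef_pos: [0.4711, -0.2662, 0.0854]
orientation: [0.517, -0.501, 0.487, -0.494]
force: [1.0, -0.9, -1.1]
grip_width: 0.0521
```

Run:
```python
from h import *
jq()
```

```text
t 35.80 p [ 0.4711 -0.2662  0.0854] q [-0.663   0.4436 -0.4292  0.6855  0.0216  2.4409] pitch -0.0124 tilt [0.0231 0.0094] F [ 1.  -0.9 -1.1] w 0.0521
```

Little further descent under a 1.5 mm push suggests it's seated or nearly so. I'll release slowly.

Call:
apply_moves([
  [0,0.001,0,0],
  [0,0,0,0],
], jaw=0.058)

```text
time: 36.0
eef_pos: [0.4708, -0.2663, 0.0841]
orientation: [0.517, -0.502, 0.487, -0.494]
force: [-0.3, -0.6, -0.9]
grip_width: 0.0581
```

Call:
apply_moves([
  [0,0,0,0],
  [0,0,0,0],
  [0,0,0,0],
], jaw=0.0854)

```text
time: 36.3
eef_pos: [0.4707, -0.2665, 0.0841]
orientation: [0.517, -0.502, 0.487, -0.494]
force: [-0.6, 0.3, 0.5]
grip_width: 0.0854
```

Run:
```python
from h import *
jq(); a=shot('w37',(150,100,490,400),2)
```

```text
t 36.30 p [ 0.4707 -0.2665  0.0841] q [-0.6632  0.4453 -0.4305  0.6829  0.0203  2.4409] pitch -0.0121 tilt [0.022  0.0085] F [-0.6  0.3  0.5] w 0.0854
```

View pics/w37.png

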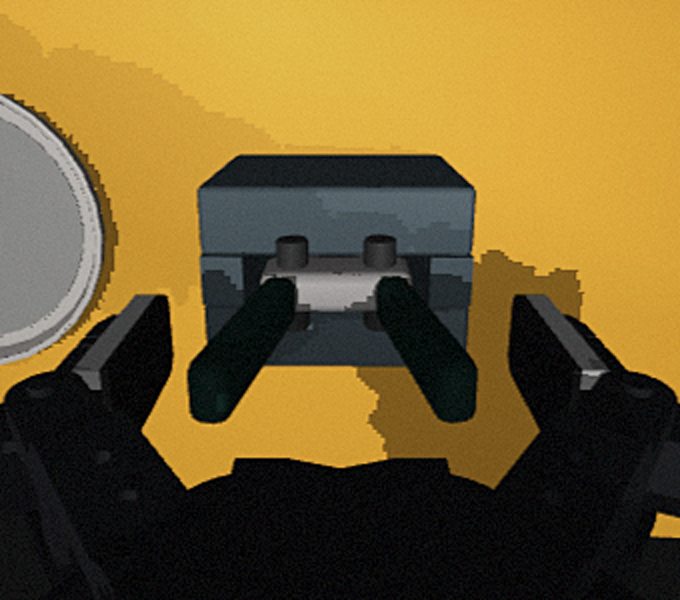

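Call:
apply_moves([
  [-0.001,-0.01,0,0],
  [0,-0.025,0,0],
  [0,-0.03,0,0],
  [0,-0.04,0,0],
  [0,-0.03,-0.02,0],
  [0,-0.01,-0.03,0],
  [0,0,-0.02,0],
  [0,0,0,0],
])

```text
time: 37.15
eef_pos: [0.3959, -0.2694, 0.2387]
orientation: [0.517, -0.502, 0.485, -0.495]
force: [1.0, -1.4, -0.6]
grip_width: 0.0852
```

Run:
```python
from h import *
jq(); a=shot('w38',(200,50,520,290),2.5); im,d=save('scene','s38.png',(150,150,490,310),2.3); save('side','d38.png',(180,90,440,260),3)
z=np.load('pics/w38.npz');c={'K':z['K'],'view':z['V']};X=cloud(c,z['d'])
m=(abs(X[...,0]-.47)<.03)&(abs(X[...,1]+.265)<.045)&(X[...,2]>0.07)
print("plier pts z pcts",np.percentile(X[m][:,2],[5,50,95,99]))
```

```text
t 37.15 p [ 0.3959 -0.2694  0.2387] q [-0.765   0.1767 -0.3732  1.0069  0.0206  2.3373] pitch -0.0140 tilt [0.0244 0.0052] F [ 1.  -1.4 -0.6] w 0.0852
plier pts z pcts [0.07147882 0.12815433 0.38169755 0.38169755]
```

View pics/w38.png

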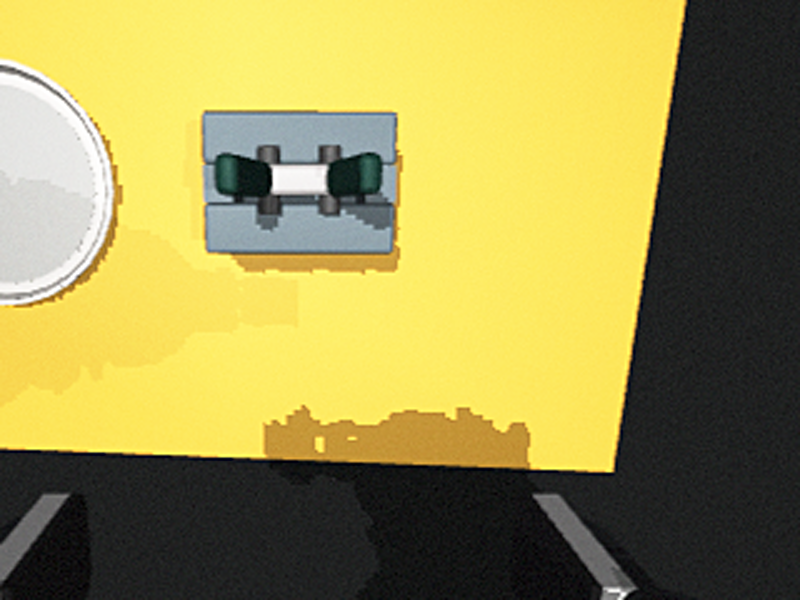

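View pics/s38.png

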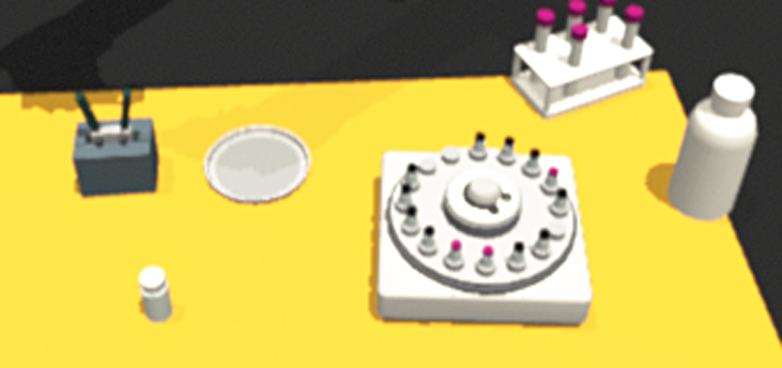

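View pics/d38.png

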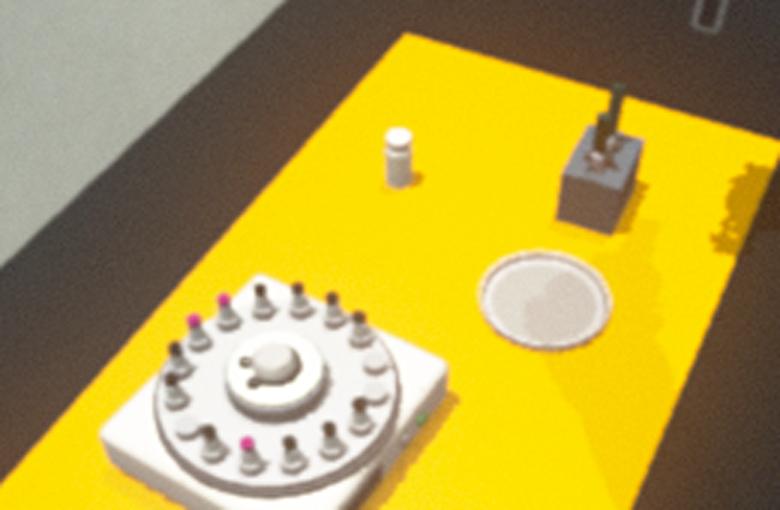

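Run:
```python
from h import *
z=np.load('pics/w38.npz');c={'K':z['K'],'view':z['V']};X=cloud(c,z['d'])
print("plate",np.round(np.median(X[119:124,314:326].reshape(-1,3),0),4),"handle tops",[np.round(np.median(X[118:123,u:u+4].reshape(-1,3),0),4) for u in (287,349)],"block",np.median(X[98:104,290:350,2]))
jq(); robot.finish_job()
```

```text
plate [ 0.4723 -0.2656  0.0763] handle tops [array([ 0.4701, -0.2393,  0.1278]), array([ 0.4723, -0.2926,  0.1276])] block 0.06283212996126034
t 37.30 p [ 0.398  -0.2696  0.2378] q [-0.7628  0.1807 -0.3708  1.0053  0.0213  2.338 ] pitch -0.0141 tilt [0.0249 0.0056] F [-0.5  0.2 -0.7] w 0.0854
the job is handed in; nothing more can be done
```

The snap ring is back in the spindle groove and the pliers are standing in their block again. I handed the job in at 37.3 s of the 72 s allowed.

- **Fitting:** I took the pliers from the block and spread the ring in the dish. By camera the eyes were about 41.8 mm apart, roughly 0.30 rad. I carried it over the spindle and pressed it onto the washer. I then drew it against the groove floor, let it close and withdrew the pins.
- **Ring:** Afterwards the eyes measured 22.4 mm apart, which is the closed spacing. The ring's centre was within about 0.5 mm of the spindle axis, and the washer stayed about 1.5–2 mm down. One washer patch read 5 mm down, most likely the ring or its shadow in that patch.
- **Pliers:** They stand upright with both handles level. The plate top read 0.0763 m, about 1 mm below the first reading of 0.0775 m; the block top read nearly the same both times.
- **Other things:** The bottle, vial and tube rack appear undisturbed in the last pictures.
- **Less certain:**
  - The gripper kept tilting by up to about 4° during moves, and the ring was slightly tilted (about 2°) on its way down over the spindle.
  - The washer took about 14–15 N for one step, near the end of its travel, before I eased it to about 11–12 N.
  - The spread comes from camera outlines, good to about 0.02 rad.

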